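# Open the tub, unlock the rack and pack the heel blocks

## Task

Pack the heel blocks away: unscrew the red lid from the white tub and lay it flat, grip bar up, on the cork mat; pull up the rack's index plunger and twist it a quarter turn so that it stays latched open, then slide the alloy cover out and lay it flat, fin up, on the mat beside the lid. Put every heel block from the rack into the open tub, and leave the plunger latched open and the yellow tin, the paper roll and the awl on the bench undisturbed.

Things in the scene. Friction and masses are not known exactly. Their poses are not given: they have to be found in the camera images.
- tub: White plastic tub, round, outer diameter 113 mm, 122 mm tall to its rim, bolted to the bench on a 134 mm square steel plate. Origin: centre of its underside on the bench; z up. Mouth inner diameter 104 mm, inner floor 10 mm above the bench. Coarse right-hand thread (pitch 12 mm) outside, under the lid.
- lid: Red screw lid, diameter 138 mm, 47 mm high to its flat top, 0.2 kg. Origin: centre of its lower edge, 81 mm above the bench when screwed home; z up. Turning it anticlockwise from above (yaw growing) raises it 12 mm a turn (play 1.5 mm); the thread lets go after 2.1 turns (origin then 105 mm high; a small stop lies at 2.2, do not turn past 2.5), then it lifts straight off.
- lid_bar (a point): Grip point of the straight upright bar on the lid: on the lid's axis, 69 mm above the lid's origin. The bar is 74 mm long along the lid's x, 14 mm thick along y, and rises 32 mm above the lid's flat top (from 47 to 79 mm above the lid's origin).
- rack: Green rack fixed to the bench, 255 x 134 mm, base 8 mm thick, four pockets with 5 mm ribs, centred at x = +-37, y = +-31 mm. Origin on the bench midway between them; z up. At its +x end (x = 102 to 142 mm) a dark steel housing 60 mm wide, 89 mm high, holds the plunger (axis at x = 118 mm). At x = -90 mm two posts with side cheeks (y = +-55, 64 mm high) carry the cover.
- plunger (a joint): Lift of the sprung index plunger, m: 0 = down, its bolt in the hole of the cover's tongue; 0.020 = top stop. The spring pulls it down with 4 N at 0 to 9 N at the top. Above 0.014 its cross pin is out of the slot and it may be turned; let go after a quarter turn it rests on two ledges at about 0.013, bolt clear of the cover.
- tbar (a joint): Turn of the plunger's T-bar about the vertical, rad, growing anticlockwise from above: 0 = T-bar along the rack's y, cross pin in its slot (cannot turn unless lifted); 1.57 = quarter turn, T-bar along the rack's x (stop at 1.62).
- tbar_grip (a point): Centre of the plunger's black T-bar, 46 mm long along the point's y, 14 mm thick along its x, 26 mm high; 115 mm above the bench when down. The point turns and rises with it.
- cover: Alloy hold-down cover, an open frame 170 (x) x 100 (y) x 6 mm, 0.2 kg, over the blocks (rim and middle strip solid); a tongue 36 mm wide with a hole for the bolt reaches to x = +141 mm. Origin: centre of the frame's underside, 54 mm above the bench in the rack; z up. The tongue lies under the housing's roof: with the plunger latched, slide it 50 mm along its -x to free the tongue, then lift.
- cover_fin (a point): Grip point of the cover's orange fin: upright, 60 mm long along the cover's x, 14 mm thick along y, from 6 to 38 mm above the cover's origin; this point is 28 mm above it, on the centre.
- mat: Cork mat fixed to the bench, 220 mm (x) x 290 mm (y), 4 mm thick. Origin: centre of its underside; z up. The lid fits on one half of its length (y) and the cover, lying along x, on the other.
- block1: Wooden heel block with a black top piece, 56 mm (x) x 28 mm (y) x 36 mm (z), 40 to 85 g. Origin at its centre (26 mm above the bench in the rack's pocket). Two to four of the blocks are there; absent ones read None.
- block2: Wooden heel block with a black top piece, 56 mm (x) x 28 mm (y) x 36 mm (z), 40 to 85 g. Origin at its centre (26 mm above the bench in the rack's pocket). Two to four of the blocks are there; absent ones read None.
- block3: Wooden heel block with a black top piece, 56 mm (x) x 28 mm (y) x 36 mm (z), 40 to 85 g. Origin at its centre (26 mm above the bench in the rack's pocket). Two to four of the blocks are there; absent ones read None.
- block4: Wooden heel block with a black top piece, 56 mm (x) x 28 mm (y) x 36 mm (z), 40 to 85 g. Origin at its centre (26 mm above the bench in the rack's pocket). Two to four of the blocks are there; absent ones read None.
- glue_tin: Yellow tin, diameter 70 mm, 85 mm high, a bystander to be left alone. Origin about the middle of its underside.
- tape_roll: White paper ring roll, diameter 68 mm, 22 mm high, a bystander to be left alone. Origin about the middle of its underside.
- awl: Awl with a blue handle, 150 mm long, lying, a bystander to be left alone. Origin about the middle of its underside.

How it is judged (in metres and radians):
On the way, in this order (a step that is already met when the one before it is completed fails the run):
1. the plunger is pulled up and turned so that it stays latched open (value of joint plunger above 0.01 m and value of joint tbar above 1.2 rad and contact force between the fingers and tbar below 0.1 N), for 0.2 s.
2. the cover lies flat on the mat, let go (x of cover in the frame of mat between -0.1 and 0.1 m and y of cover in the frame of mat between -0.13 and 0.13 m and z of cover in the frame of mat between 0 and 0.009 m and angle between cover's own z axis and vertical below 0.08 rad and contact force between the fingers and cover below 0.1 N), for 0.2 s.
At the end, for the whole second after the job is handed in: Lid (bar up) and cover (fin up) lie flat on the mat (tilt under 0.08 rad, at most 5 mm above it, origins within 100 mm in x, 130 mm in y of its centre); plunger latched open (over 10 mm, over 1.2 rad); every present block at rest in the tub (centre within 50 mm of its axis, below 115 mm) (x of lid in the frame of mat between -0.1 and 0.1 m and y of lid in the frame of mat between -0.13 and 0.13 m and z of lid in the frame of mat between 0 and 0.009 m and angle between each of lid, cover's own z axis and vertical below 0.08 rad and x of cover in the frame of mat between -0.1 and 0.1 m and y of cover in the frame of mat between -0.13 and 0.13 m and z of cover in the frame of mat between 0 and 0.009 m and value of joint plunger above 0.01 m and value of joint tbar above 1.2 rad and horizontal distance between each of block1, block2, block3, block4 and tub below 0.05 m and z of block1 in the frame of tub between 0.01 and 0.115 m and linear speed of each of block1, block2, block3, block4 below 0.05 m/s and z of block2 in the frame of tub between 0.01 and 0.115 m and z of block3 in the frame of tub between 0.01 and 0.115 m and z of block4 in the frame of tub between 0.01 and 0.115 m and linear speed of each of lid, cover below 0.03 m/s); the robot touches nothing.
It fails at once if a bystander (tin, roll, awl) is moved more than 30 mm (distance of any of glue_tin, tape_roll, awl from where it was at the start of the episode above 0.03 m).
Of block1, block2, block3, block4 only 2 to 4 are there at a start; the rules pass over those that are not, and their reading is None.
At some moment in a run one of block1, block2, block3, block4 may be knocked a few centimetres aside while the robot is not near it.
Once in a run the grip may slacken for a moment while it holds something.
It also fails if it takes over 210 s, if anything falls off the work surface, if the arm or the gripper's body presses on something with over 40 N, if the wrist force passes 120 N, or if a joint passes its speed limit or range.

## Robot

A 6-joint arm with a two-finger parallel gripper is mounted at the origin on the work surface. World frame = base frame: x ahead of the robot, y to its left, z up, the work surface at z = 0. Lengths are in m, angles in degrees, forces in N, time in s.
With the tool pointing down it reaches from about 0.225 to 0.725 m from the base axis. Payload 3.1 kg.
Tool frame: the origin (TCP) lies midway between the tips of the shut fingers; the grasp point (between the pads) lies 19 mm behind it; x points along the fingers, y is the direction in which the jaws open and shut, and the axes are right-handed (so a half turn about x gives the same grasp; the last joint's range is limited). The gripper opens to 85 mm and grips with 20 to 120 N. Pads are 22 mm wide; open, the fingers measure 114 mm over their backs; the gripper's body (76 mm by 85 mm) begins 54 mm behind the grasp point. The pads swing forward as they close: fully open they stand 13 mm farther back than shut.
Start: joints at [64.011, 2.75, 5.684, 92.934, 0, 82.678], TCP at [0.168, 0.497, 0.21] pointing down, gripper open.
Joint ranges: [-166.93, 166.93], [-56.73, 111.36], [-69.38, 81.34], [-121.58, 131.49], [-85.45, 84.26], [-180, 180]. Speed limits (degrees/s): [159.86, 159.86, 180, 180, 180, 180].

## Interface

Orientations are given as [roll, pitch, yaw] about the fixed x, y, z axes, in that order (R = Rz(yaw) Ry(pitch) Rx(roll)).
In Python, from plant import bot gives the robot as it stands.
- The arm moves only by the tool apply_moves, never from a script. Its argument "series" is a list of rows, each a list of 5 numbers: the finger opening in mm, from 0 to 85.4, then the shift along the tool's x, y, z in mm, then the turn about the tool's x in degrees. A call has 1 to 5 rows; each row is the pose to reach, as a shift and turn from the pose measured when the call began, along the tool's axes at that moment; what a row does not reach only later rows make up. A row lasts 1/12 s, in which the tool goes at most 41.7 mm and 7.16 degrees, less where a joint would pass 70% of its speed; a pose out of reach is approached as far as the arm can. A call with a gripper value outside its range is refused whole. The fingers move at their own pace and stop on an object; the grip force is fixed at half the most. Time passes only in rows, so rows that repeat a pose let the fingers close. It gives the time, the measured TCP pose, the force and the opening at its end, in the units of the state.
- bot.observe(): the state, without advancing time (a new reading comes with each control period).
- bot.camera(name): name is "scene" or "top" or "wrist"; returns the picture (420x560x3 uint8, blue, green, red); there is no depth.
- bot.camera_params(name): a dict with "fx", "fy", "cx", "cy" (pixels), "rvec" (rotation vector, rad) and "tvec" (3), from world to camera coordinates, as OpenCV has them; the wrist camera has in their place "T_tool_cam" (4x4, takes a point from camera to tool coordinates, whose origin is the TCP and whose axes are the tool frame's). Camera axes: x right, y down, z forward; pixel columns grow to the right and rows downward; lengths in m; the calibration is good to about 2 mm. The wrist camera is an equidistant fisheye: a pixel r from the principal point sees the ray r / f radians off the axis. A picture is of the moment at which its call begins: read the wrist's pose just before it. camera_params takes no time and is no camera call.
- bot.hand_in(): hands the job in, once; it reports no verdict.
The state is a dict: "time": time; "joint_pos": joint angles; "qd": joint speeds; "joint_torque": joint torques, N m; "tcp_pos": TCP position; "tcp_rot": TCP orientation; "wrist_force": force on the tool from outside, world axes, zero at the start; "wrist_torque": the same for the moment, N m; "width": finger opening in m.
Only numpy, scipy, OpenCV 4.12 (cv2) and the standard library are available. Lean on these libraries where they do the work, as an engineer would, in place of code of your own. Each camera call takes 0.05 s, during which the arm holds its last target.

## Working session

There is one attempt and no reset: what is moved stays moved. The work goes in short steps, Python scripts to look and compute and a tool call to move; the robot and the scene stay as the last step left them, time stands still between calls to the robot, and variables do not carry over. Pictures are saved under pics/ and viewed, and the job is handed in when it is done.

Besides the shell and the picture viewer there is one more tool, called by a JSON object that holds its "api" and its "payload". apply_moves: Moves the arm, as the interface text tells. Its arguments: {"type":"object","properties":{"series":{"type":"array"}},"required":["series"]}

```bash
ls; mkdir -p pics; python3 - <<'E'
from plant import bot
import cv2,numpy as np
print(bot.observe())
for n in("scene","top","wrist"):
    print(n,bot.camera_params(n))
    cv2.imwrite(f"pics/{n}0.png",bot.camera(n))
E
```

```text
pics
{'time': 0.0, 'joint_pos': array([6.40125706e+01, 2.79163906e+00, 5.58995437e+00, 9.29333032e+01,
       7.11931060e-04, 8.26782831e+01]), 'qd': array([-0.07332381, -0.00855098, -0.00709329,  0.02013572,  0.03885755,
        0.03581265]), 'joint_torque': array([-2.35447573e-03, -3.38792038e+01,  3.20009422e+01,  2.07327266e-02,
       -5.06624383e-04,  1.07238480e-05]), 'tcp_pos': array([0.16773045, 0.49677862, 0.20851409]), 'tcp_rot': array([ -97.62389355,   89.86501023, -116.28960691]), 'wrist_force': array([-0.45070588, -0.10471281,  1.38728419]), 'wrist_torque': array([-0.00118503, -0.00387038, -0.04685506]), 'width': 0.08556511481251466}
scene {'fx': 524.8437138950961, 'fy': 524.8437138950961, 'cx': 275.16660172186874, 'cy': 208.016585059091, 'rvec': array([ 1.97347749,  0.96795641, -0.55108756]), 'tvec': array([-0.3459326 , -0.14876827,  1.73064201])}
top {'fx': 393.7284372868788, 'fy': 393.7284372868788, 'cx': 282.1245356850462, 'cy': 212.0915867147947, 'rvec': array([ 2.09392879, -2.1482292 ,  0.15214328]), 'tvec': array([0.04330566, 0.58782025, 0.79009885])}
wrist {'fx': 325.19226210127806, 'fy': 325.19226210127806, 'cx': 280.5867421690624, 'cy': 211.9318258776824, 'T_tool_cam': array([[ 1.52821982e-03, -2.95367306e-01,  9.55382551e-01,
        -1.65696836e-01],
       [ 9.99998790e-01,  7.29209305e-04, -1.37414419e-03,
        -1.11581396e-03],
       [-2.90796579e-04,  9.55383495e-01,  2.95368063e-01,
        -7.49024530e-02],
       [ 0.00000000e+00,  0.00000000e+00,  0.00000000e+00,
         1.00000000e+00]])}
```

View pics/scene0.png

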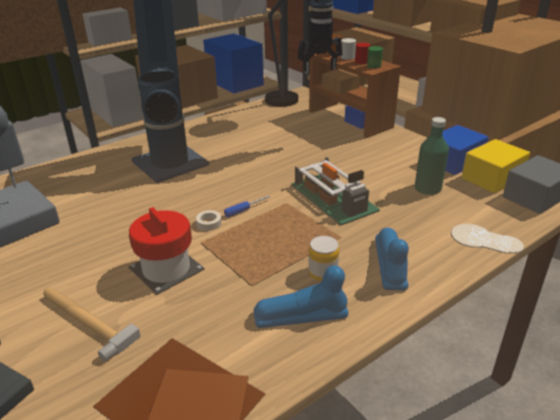

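View pics/top0.png

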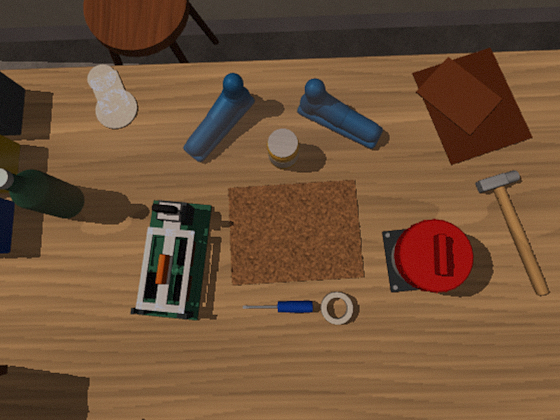

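View pics/wrist0.png

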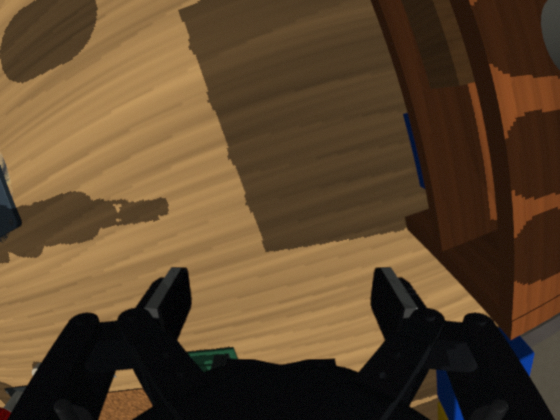

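```bash
cat > h.py <<'E'
import numpy as np,cv2
from scipy.spatial.transform import Rotation as Ro
def bot_():
    from plant import bot
    return bot
def Rtool(rpy): return Ro.from_euler('xyz',rpy,degrees=True).as_matrix()
class Cam:
    def __init__(s,name,pose=None):
        p=bot_().camera_params(name); s.p=p; s.name=name
        if name=="wrist":
            st=pose or bot_().observe()
            T=np.eye(4);T[:3,:3]=Rtool(st['tcp_rot']);T[:3,3]=st['tcp_pos']
            M=T@p['T_tool_cam']; s.R=M[:3,:3]; s.c=M[:3,3]
        else:
            R=cv2.Rodrigues(p['rvec'])[0]; s.R=R.T; s.c=-R.T@p['tvec']
    def ray(s,u,v):
        p=s.p;x=(u-p['cx'])/p['fx'];y=(v-p['cy'])/p['fy']
        if s.name=="wrist":
            r=np.hypot(x,y); k=np.sin(r)/r if r>1e-9 else 1.
            d=np.array([x*k,y*k,np.cos(r)])
        else: d=np.array([x,y,1.])
        d=s.R@d; return d/np.linalg.norm(d)
    def onz(s,u,v,z):
        d=s.ray(u,v); return s.c+d*(z-s.c[2])/d[2]
    def proj(s,P):
        q=s.R.T@(np.asarray(P)-s.c);p=s.p
        if s.name=="wrist":
            r=np.hypot(q[0],q[1]);t=np.arctan2(r,q[2]);k=t/max(r,1e-9)
            return np.array([p['cx']+p['fx']*q[0]*k,p['cy']+p['fy']*q[1]*k])
        return np.array([p['cx']+p['fx']*q[0]/q[2],p['cy']+p['fy']*q[1]/q[2]])
def shot(name,fn,crop=None,scale=1):
    b=bot_(); st=b.observe(); c=Cam(name,st); im=b.camera(name)
    cv2.imwrite(f"pics/{fn}_raw.png",im)
    o=im
    if crop: x0,y0,x1,y1=crop;o=im[y0:y1,x0:x1]
    if scale!=1:o=cv2.resize(o,None,fx=scale,fy=scale,interpolation=cv2.INTER_CUBIC)
    cv2.imwrite(f"pics/{fn}.png",o)
    return c,im
def tri(c1,p1,c2,p2):
    d1,d2=c1.ray(*p1),c2.ray(*p2)
    A=np.stack([d1,-d2],1);s=np.linalg.lstsq(A,c2.c-c1.c,rcond=None)[0]
    a=c1.c+d1*s[0];b=c2.c+d2*s[1];return (a+b)/2,np.linalg.norm(a-b)
def jaw(st=None):
    st=st or bot_().observe();R=Rtool(st['tcp_rot']);return np.degrees(np.arctan2(R[1,1],R[0,1]))
def state():
    st=bot_().observe();R=Rtool(st['tcp_rot'])
    print('t %.2f tcp'%st['time'],np.round(st['tcp_pos']*1000,1),'yjawdir %.2f'%jaw(st),'tilt x',np.round(R[:,0],4),'w %.1f'%(st['width']*1000),'F',np.round(st['wrist_force'],1),'j6 %.1f'%st['joint_pos'][5])
    return st
def go(target_mm,jawdir=None):
    """tool-axis shift (mm) from the present pose to put TCP at target; turn about tool x that brings jaw dir (mod 180)"""
    st=bot_().observe();R=Rtool(st['tcp_rot']);d=R.T@(np.array(target_mm)-st['tcp_pos']*1000)
    print('shift',np.round(d,1),end=' ')
    if jawdir is not None:
        # tool x is down: positive turn about x lowers yaw seen from above
        a=(jaw(st)-jawdir+90)%180-90
        print('turn %.1f (or %.1f) j6 now %.1f'%(a,a-180*np.sign(a),st['joint_pos'][5]),end='')
    print()
E
python3 - <<'E'
from h import *
state()
for n in("top","scene","wrist"):
    c=Cam(n);print(n,c.c,c.R[:,2])
c=Cam("top")
im=cv2.imread("pics/top0.png");hsv=cv2.cvtColor(im,cv2.COLOR_BGR2HSV)
# lid
m=cv2.inRange(hsv,(0,180,90),(6,255,255))|cv2.inRange(hsv,(174,180,90),(180,255,255))
m[:180]=0
cs,_=cv2.findContours(m,0,2);k=max(cs,key=cv2.contourArea)
print("lid ell",cv2.fitEllipse(k))
for (x,y),z in [((229,188),.004),((356,180),.004),((364,275),.004),((231,285),.004),((338,308),.02),((283,143),.085),((283,155),.04),((163,268),.09),((168,209),.11),((440,255),.128),((443,255),.15),((388,232),0),((393,291),0)]:
    print((x,y),z,np.round(c.onz(x,y,z)*1000))
cv2.imwrite("pics/rackz.png",cv2.resize(im[190:330,120:230],None,fx=5,fy=4.2,interpolation=2))
cv2.imwrite("pics/lidz.png",cv2.resize(im[200:310,370:490],None,fx=5,fy=5,interpolation=2))
E
```

```text
t 0.15 tcp [167.8 496.9 208.8] yjawdir 71.33 tilt x [-8.0e-04 -1.7e-03 -1.0e+00] w 85.5 F [ 0.  -0.3 -0. ] j6 82.7
top [0.4470873  0.00834951 0.87846881] [ 0.16854629  0.02367402 -0.9854094 ]
scene [ 1.4407766  -0.63739476  0.80920568] [-0.67544113  0.49827597 -0.54359943]
wrist [0.0966487  0.52009817 0.37448055] [ 0.27860111 -0.09747665 -0.95544739]
lid ell ((435.2256164550781, 255.3104248046875), (70.4634780883789, 75.48877716064453), 121.87417602539062)
(229, 188) 0.004 [656. 150.   4.]
(356, 180) 0.004 [ 666. -140.    4.]
(364, 275) 0.004 [ 452. -146.    4.]
(231, 285) 0.004 [438. 145.   4.]
(338, 308) 0.02 [385. -84.  20.]
(283, 143) 0.085 [730.  22.  85.]
(283, 155) 0.04 [719.  24.  40.]
(163, 268) 0.09 [475. 268.  90.]
(168, 209) 0.11 [591. 255. 110.]
(440, 255) 0.128 [ 485. -268.  128.]
(443, 255) 0.15 [ 484. -266.  150.]
(388, 232) 0 [ 546. -205.    0.]
(393, 291) 0 [ 417. -207.    0.]
```

View pics/rackz.png

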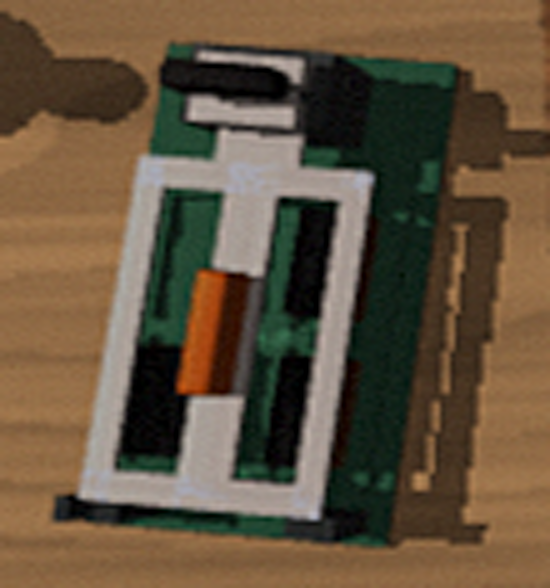

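View pics/lidz.png

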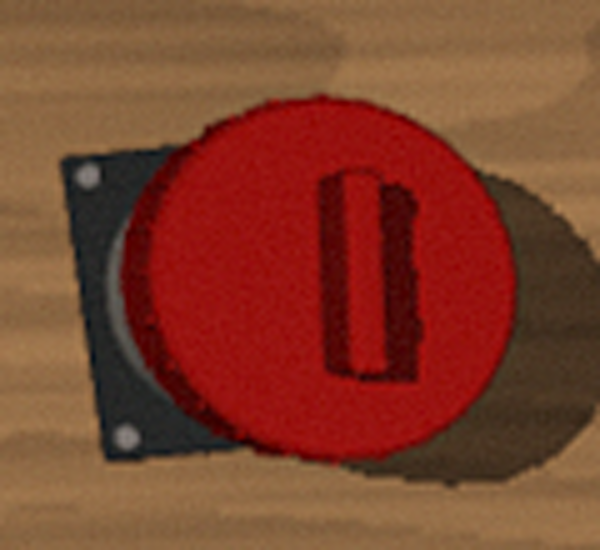

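```bash
python3 - <<'E'
from h import *
state(); go([540,290,290],-6.4)
E
```

```text
t 0.15 tcp [167.8 496.9 208.8] yjawdir 71.33 tilt x [-8.0e-04 -1.7e-03 -1.0e+00] w 85.5 F [ 0.  -0.3 -0. ] j6 82.7
shift [-81.2 -77.  418.8] turn 77.7 (or -102.3) j6 now 82.7
```

{"api": "apply_moves", "payload": {"series": [[85,-81,-77,419,78],[85,-81,-77,419,78],[85,-81,-77,419,78],[85,-81,-77,419,78],[85,-81,-77,419,78]]}}

```text
time: 0.57
tcp_pos: [0.348, 0.3965, 0.2482]
tcp_rot: [-56.7, 89.9, -111.5]
wrist_force: [1.1, 1.2, 0.2]
width: 0.0851
```

```bash
python3 - <<'E'
from h import *
state(); go([540,290,290],-6.4)
E
```

```text
t 0.57 tcp [348.  396.5 248.2] yjawdir 35.21 tilt x [-5.0e-04 -1.2e-03 -1.0e+00] w 85.1 F [1.1 1.2 0.2] j6 96.3
shift [-41.7  95.4 197.8] turn 41.6 (or -138.4) j6 now 96.3
```

{"api": "apply_moves", "payload": {"series": [[85,-42,95,198,42],[85,-42,95,198,42],[85,-42,95,198,42],[85,-42,95,198,42],[85,-42,95,198,42]]}}

```text
time: 0.98
tcp_pos: [0.5268, 0.2962, 0.2871]
tcp_rot: [-35.9, 89.9, -126.5]
wrist_force: [0.9, 0.6, 0.4]
width: 0.0849
```

```bash
python3 - <<'E'
from h import *
state(); go([540,290,290],-6.4)
E
```

```text
t 0.98 tcp [526.8 296.2 287.1] yjawdir -0.65 tilt x [-9.0e-04 -1.2e-03 -1.0e+00] w 84.9 F [0.9 0.6 0.4] j6 113.7
shift [-2.9 13.3  6.1] turn 5.7 (or -174.3) j6 now 113.7
```

{"api": "apply_moves", "payload": {"series": [[85,-3,13,6,6],[85,-3,13,6,6],[85,-3,13,6,6]]}}

```text
time: 1.23
tcp_pos: [0.5404, 0.2893, 0.2891]
tcp_rot: [-56.8, 89.8, -153.5]
wrist_force: [-0.4, -0.4, 0.6]
width: 0.0846
```

```bash
python3 - <<'E'
from h import *
state(); c,im=shot("wrist","w1",scale=1.4)
E
```

```text
t 1.23 tcp [540.4 289.3 289.1] yjawdir -6.70 tilt x [-0.0027 -0.0013 -1.    ] w 84.6 F [-0.4 -0.4  0.6] j6 118.6
```

View pics/w1.png

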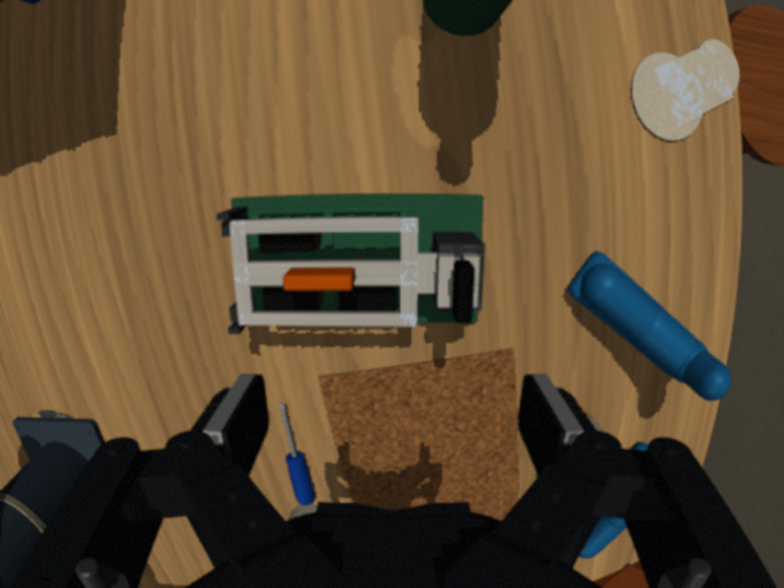

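```bash
python3 - <<'E'
from h import *
b=bot_();c=Cam("wrist");im=cv2.imread("pics/w1_raw.png")
hsv=cv2.cvtColor(im,cv2.COLOR_BGR2HSV)
def comp(m,lab,zs,roi):
    r=np.zeros_like(m);x0,y0,x1,y1=roi;r[y0:y1,x0:x1]=m[y0:y1,x0:x1]
    cs,_=cv2.findContours(r,0,2);k=max(cs,key=cv2.contourArea)
    rect=cv2.minAreaRect(k);print(lab,rect,cv2.contourArea(k))
    for z in zs:
        pts=np.array([c.onz(*q,z)[:2] for q in cv2.boxPoints(rect)])*1000
        print(z,'ctr',np.round(c.onz(*rect[0],z)*1000,1),'sides',[ (round(np.linalg.norm(pts[i]-pts[i-1]),1),round(np.degrees(np.arctan2(*(pts[i]-pts[i-1])[::-1])),1)) for i in range(2)])
comp(cv2.inRange(hsv,(5,180,100),(18,255,255)),'fin',[.092],(190,180,270,215))
comp(cv2.inRange(hsv,(0,0,0),(180,255,28)),'tbar',[.128],(318,180,345,235))
g=cv2.inRange(hsv,(60,80,20),(90,255,255))
for q,z in [((232,198),.008),((482,195),.008),((478,322),.008),((232,221),.06),((417,217),.06),((417,325),.06),((237,326),.06),((320,376),.004),((512,349),.004),((463,261),.128),((463,322),.128)]:
    print(q,np.round(c.onz(q[0]/1.4,q[1]/1.4,z)*1000,1))
cv2.imwrite("pics/w1z.png",cv2.resize(im[130:240,155:355],None,fx=4,fy=4,interpolation=2))
E
```

```text
fin ((226.0, 199.0), (14.0, 48.0), 90.0) 645.0
0.092 ctr [473.1 274.3  92. ] sides [(np.float64(17.1), np.float64(79.6)), (np.float64(56.9), np.float64(-6.9))]
tbar ((329.3599853515625, 207.98001098632812), (18.809043884277344, 43.9820442199707), 8.130102157592773) 537.0
0.128 ctr [587.7 261.  128. ] sides [(np.float64(20.8), np.float64(164.7)), (np.float64(48.2), np.float64(77.5))]
(232, 198) [380.4 348.7   8. ]
(482, 195) [630.9 319.9   8. ]
(478, 322) [617.7 187.1   8. ]
(232, 221) [396.2 329.7  60. ]
(417, 217) [562.6 311.3  60. ]
(417, 325) [552.4 211.5  60. ]
(237, 326) [379.8 229.   60. ]
(320, 376) [439.3 140.8   4. ]
(512, 349) [655.2 148.8   4. ]
(463, 261) [590.8 284.2 128. ]
(463, 322) [587.5 236.  128. ]
```

View pics/w1z.png

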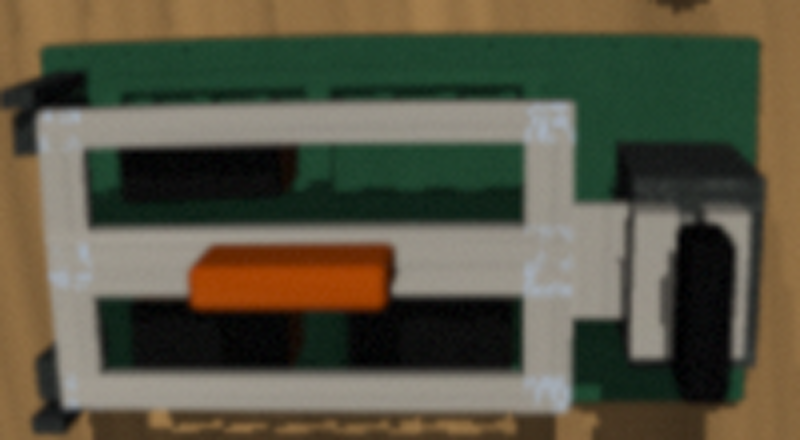

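```bash
python3 - <<'E'
from h import *
go([590,258,98],-6.4)
E
```

```text
shift [191.3  54.4  25.7] turn -0.2 (or 179.8) j6 now 118.6
```

{"api": "apply_moves", "payload": {"series": [[50,41,54,26,0],[50,80,54,26,0],[50,120,54,26,0],[50,140,54,26,0],[50,140,54,26,0]]}}

```text
time: 1.7
tcp_pos: [0.5792, 0.2556, 0.1344]
tcp_rot: [-65.6, 88.3, -162.1]
wrist_force: [-2.0, -0.4, -4.0]
width: 0.0502
```

```bash
python3 - <<'E'
from h import *
state(); c,im=shot("wrist","w2",scale=1.4);go([590,258,98],-6.4)
E
```

```text
t 1.70 tcp [579.2 255.6 134.4] yjawdir -6.48 tilt x [-0.0287 -0.0093 -0.9995] w 50.2 F [-2.  -0.4 -4. ] j6 114.2
shift [42.2  8.6 -2.5] turn -0.1 (or 179.9) j6 now 114.2
```

View pics/w2.png

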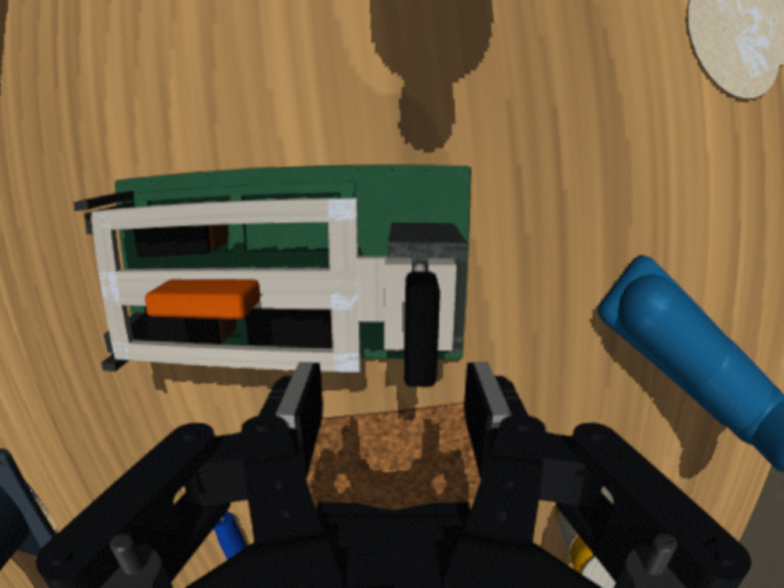

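{"api": "apply_moves", "payload": {"series": [[50,2,9,-3,0],[50,2,9,-3,0],[50,2,9,-3,0],[50,2,9,-3,0]]}}

```text
time: 2.08
tcp_pos: [0.593, 0.2602, 0.1425]
tcp_rot: [-66.3, 89.1, -162.6]
wrist_force: [0.2, -0.1, 0.0]
width: 0.0499
```

```bash
python3 - <<'E'
from h import *
state(); c,im=shot("wrist","w3",scale=1.4);go([590,258,98],-6.4)
E
```

```text
t 2.08 tcp [593.  260.2 142.5] yjawdir -6.38 tilt x [-0.0145 -0.0045 -0.9999] w 49.9 F [ 0.2 -0.1  0. ] j6 114.1
shift [44.1 -2.   2. ] turn 0.0 (or -180.0) j6 now 114.1
```

View pics/w3.png

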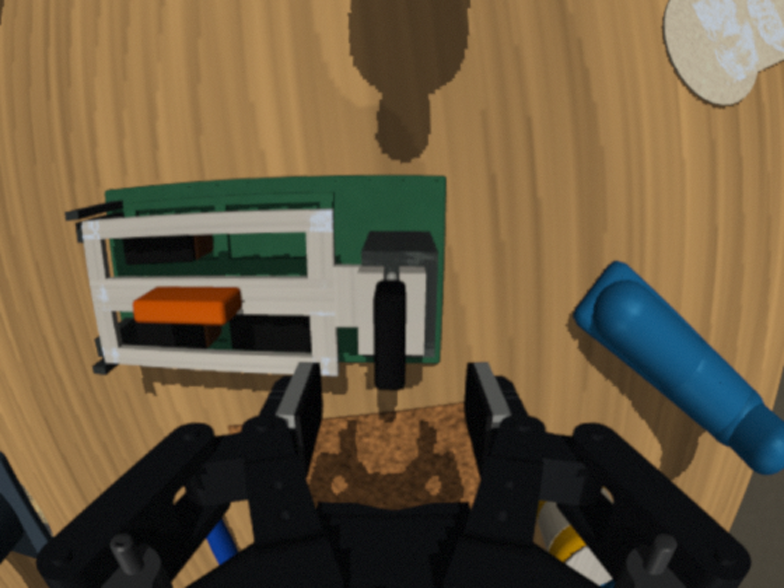

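```bash
python3 - <<'E'
from h import *
c=Cam("wrist")
for q in [(391,285),(390,386),(390,335),(378,380),(404,380)]: print(q,np.round(c.onz(q[0]/1.4,q[1]/1.4,.128)*1000,1))
R=Rtool(bot_().observe()['tcp_rot']);print(R)
E
```

```text
(391, 285) [594.8 283.2 128. ]
(390, 386) [589.  236.6 128. ]
(390, 335) [591.8 261.3 128. ]
(378, 380) [584.1 240.2 128. ]
(404, 380) [595.6 239.  128. ]
[[-0.01505345  0.99366656 -0.11135598]
 [-0.00469869 -0.11143767 -0.99376032]
 [-0.99987565 -0.01443629  0.00634646]]
```

{"api": "apply_moves", "payload": {"series": [[50,15,-1,0,0],[50,30,-1,0,0],[50,44,-1,0,0],[50,44,-1,0,0],[50,44,-1,0,0]]}}

```text
time: 2.55
tcp_pos: [0.5911, 0.26, 0.0988]
tcp_rot: [-66.3, 89.1, -162.7]
wrist_force: [0.2, 0.1, -0.3]
width: 0.0501
```

{"api": "apply_moves", "payload": {"series": [[5,0,0,0,0],[5,0,0,0,0],[5,0,0,0,0],[5,0,0,0,0],[5,0,0,0,0]]}}

```text
time: 2.97
tcp_pos: [0.5914, 0.2605, 0.1009]
tcp_rot: [-69.1, 89.2, -165.4]
wrist_force: [-2.4, 0.4, 6.2]
width: 0.0117
```

```bash
python3 - <<'E'
from h import *
state(); c,im=shot("wrist","w4",scale=1.4)
E
```

```text
t 2.97 tcp [591.4 260.5 100.9] yjawdir -6.37 tilt x [-0.0133 -0.0035 -0.9999] w 11.7 F [-2.4  0.4  6.2] j6 114.2
```

View pics/w4.png

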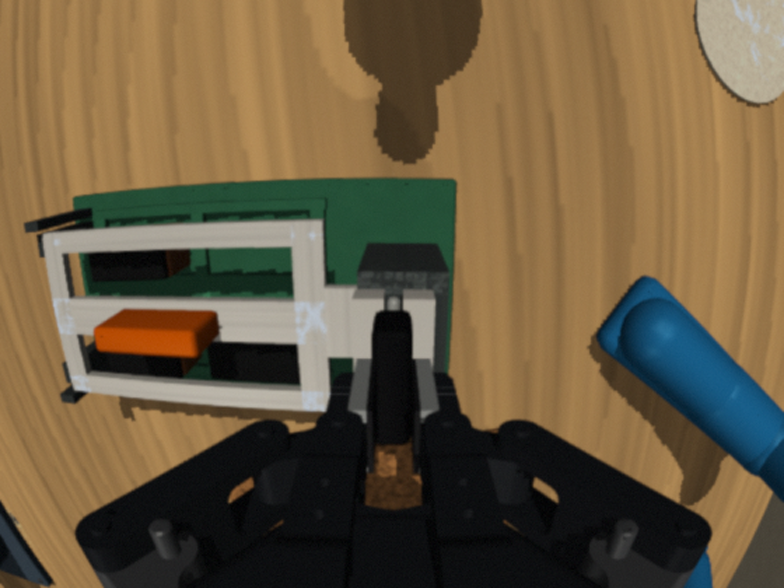

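{"api": "apply_moves", "payload": {"series": [[5,-5,0,0,0],[5,-11,0,0,0],[5,-16,0,0,0],[5,-16,0,0,0],[5,-16,0,0,0]]}}

```text
time: 3.43
tcp_pos: [0.591, 0.2603, 0.1155]
tcp_rot: [-68.9, 89.1, -165.2]
wrist_force: [0.2, 0.5, -7.6]
width: 0.012
```

```bash
python3 - <<'E'
from h import *
state(); c,im=shot("wrist","w5",scale=1.4)
E
```

```text
t 3.43 tcp [591.  260.3 115.5] yjawdir -6.38 tilt x [-0.0156 -0.0041 -0.9999] w 12.0 F [ 0.2  0.5 -7.6] j6 114.2
```

View pics/w5.png

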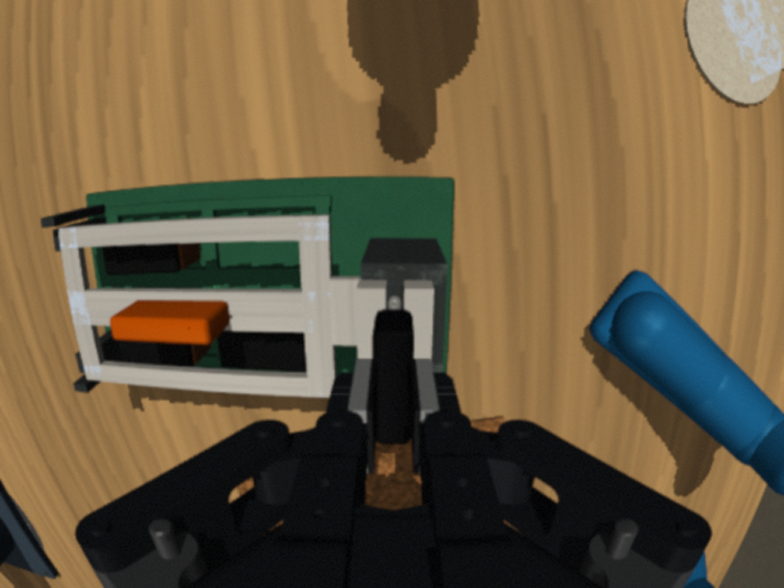

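{"api": "apply_moves", "payload": {"series": [[5,-3,0,0,0],[5,-3,0,0,0],[5,-3,0,0,0]]}}

```text
time: 3.73
tcp_pos: [0.5909, 0.2603, 0.1179]
tcp_rot: [-69.0, 89.0, -165.3]
wrist_force: [0.7, 1.3, -9.2]
width: 0.0115
```

{"api": "apply_moves", "payload": {"series": [[5,-0.5,0,0,-7],[5,-0.5,0,0,-14],[5,-0.5,0,0,-21],[5,-0.5,0,0,-28],[5,-0.5,0,0,-28]]}}

```text
time: 4.15
tcp_pos: [0.5902, 0.2602, 0.1178]
tcp_rot: [-97.3, 88.9, -165.6]
wrist_force: [-0.2, 0.9, -8.9]
width: 0.0118
```

```bash
python3 - <<'E'
from h import *
state(); c,im=shot("wrist","w6",scale=1.4)
print(bot_().observe()['wrist_torque'])
E
```

```text
t 4.15 tcp [590.2 260.2 117.8] yjawdir 21.76 tilt x [-0.0179 -0.0046 -0.9998] w 11.8 F [-0.2  0.9 -8.9] j6 86.1
[ 0.15692838 -0.01607901  0.02435394]
```

View pics/w6.png

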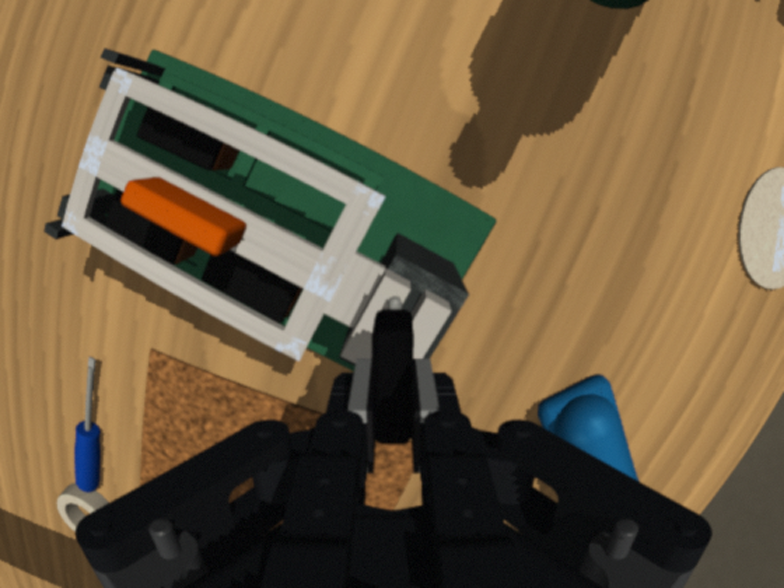

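T-bar turns with the gripper, low torque. Continue to +90.

{"api": "apply_moves", "payload": {"series": [[5,-0.5,0,0,-7],[5,-0.5,0,0,-14],[5,-0.5,0,0,-21],[5,-0.5,0,0,-28],[5,-0.5,0,0,-32]]}}

```text
time: 4.62
tcp_pos: [0.5894, 0.2597, 0.1179]
tcp_rot: [-127.2, 88.8, -163.6]
wrist_force: [-1.6, 0.0, -8.2]
width: 0.0114
```

{"api": "apply_moves", "payload": {"series": [[5,-0.5,0,0,-7],[5,-0.5,0,0,-14],[5,-0.5,0,0,-21],[5,-0.5,0,0,-29],[5,-0.5,0,0,-29]]}}

```text
time: 5.03
tcp_pos: [0.589, 0.2589, 0.118]
tcp_rot: [-153.0, 88.7, -160.5]
wrist_force: [-0.4, -1.9, -9.6]
width: 0.0116
```

```bash
python3 - <<'E'
from h import *
state(); c,im=shot("wrist","w7",scale=1.4)
print(bot_().observe()['wrist_torque'])
E
```

```text
t 5.03 tcp [589.  258.9 118. ] yjawdir 82.56 tilt x [-0.0208 -0.0074 -0.9998] w 11.6 F [-0.4 -1.9 -9.6] j6 25.2
[-0.25317527 -0.04340014 -0.00934499]
```

View pics/w7.png

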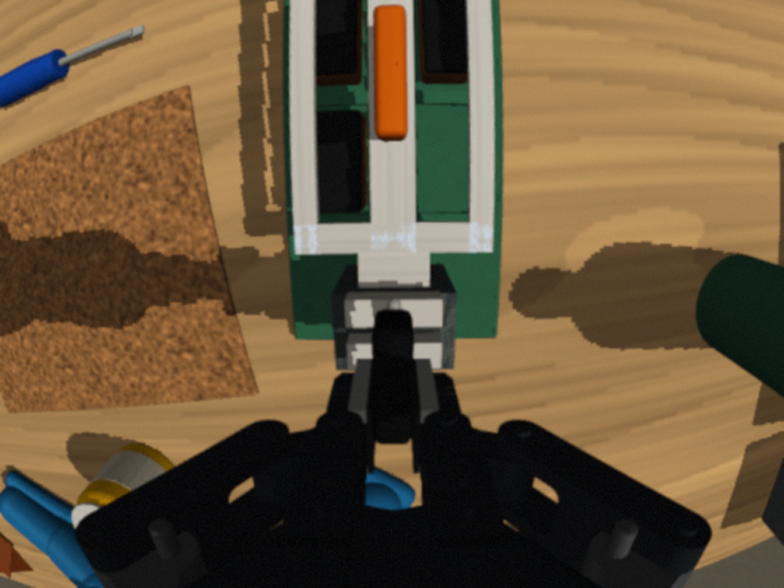

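{"api": "apply_moves", "payload": {"series": [[5,2,0,0,-1],[5,4,0,0,-1],[5,5,0,0,-1],[5,5,0,0,-1]]}}

```text
time: 5.42
tcp_pos: [0.589, 0.2589, 0.114]
tcp_rot: [-153.4, 88.8, -160.1]
wrist_force: [-2.4, -1.1, -4.4]
width: 0.0115
```

{"api": "apply_moves", "payload": {"series": [[40,0,0,0,0],[40,0,0,0,0],[40,0,0,0,0],[40,0,0,0,0]]}}

```text
time: 5.75
tcp_pos: [0.5903, 0.2594, 0.116]
tcp_rot: [-153.2, 89.0, -159.9]
wrist_force: [-1.0, -0.0, 0.4]
width: 0.0399
```

{"api": "apply_moves", "payload": {"series": [[40,-15,0,0,0],[40,-35,0,0,0],[40,-60,0,0,0],[40,-60,0,0,0],[40,-60,0,0,0]]}}

```text
time: 6.17
tcp_pos: [0.5931, 0.2604, 0.1793]
tcp_rot: [-152.5, 89.4, -159.2]
wrist_force: [-0.0, 0.5, -0.1]
width: 0.04
```

```bash
python3 - <<'E'
from h import *
state(); c,im=shot("wrist","w8",scale=1.4)
E
```

```text
t 6.17 tcp [593.1 260.4 179.3] yjawdir 83.31 tilt x [-0.0098 -0.0037 -0.9999] w 40.0 F [-0.   0.5 -0.1] j6 24.5
```

View pics/w8.png

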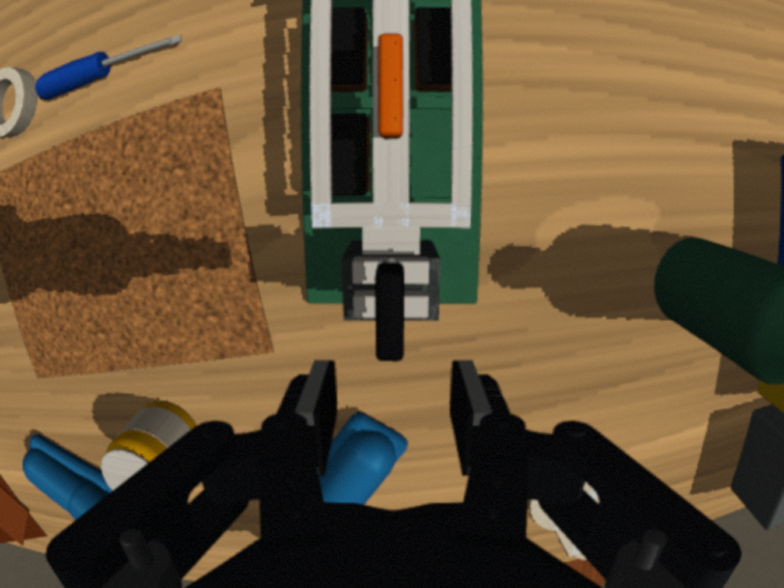

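```bash
python3 - <<'E'
from h import *
c=Cam("wrist")
for q in [(391,37),(391,135),(391,85),(380,85),(402,85)]: print(q,np.round(c.onz(q[0]/1.4,q[1]/1.4,.092)*1000,1))
for q in [(324,38/1),(312,227),(470,227)]: print(q,np.round(c.onz(q[0]/1.4,q[1]/1.4,.060)*1000,1))
go([473.5,272,66],83.6)
E
```

```text
(391, 37) [446.3 274.   92. ]
(391, 135) [502.1 267.5  92. ]
(391, 85) [474.2 270.8  92. ]
(380, 85) [473.4 264.9  92. ]
(402, 85) [474.9 276.7  92. ]
(324, 38.0) [431.5 233.6  60. ]
(312, 227) [550.9 211.   60. ]
(470, 227) [562.4 310.3  60. ]
shift [ 112.7   -1.3 -117.8] turn -0.3 (or 179.7) j6 now 24.5
```

{"api": "apply_moves", "payload": {"series": [[50,0,-1,-40,0],[50,0,-2,-80,0],[50,30,-2,-117,0],[50,60,-2,-117,0],[50,60,-2,-117,0]]}}

```text
time: 6.63
tcp_pos: [0.4644, 0.2683, 0.1073]
tcp_rot: [-151.8, 87.9, -158.4]
wrist_force: [-2.4, -1.5, -3.4]
width: 0.0499
```

{"api": "apply_moves", "payload": {"series": [[50,0,0,0,0],[50,0,0,0,0],[50,0,0,0,0]]}}

```text
time: 6.88
tcp_pos: [0.4664, 0.2686, 0.1087]
tcp_rot: [-151.7, 88.1, -158.3]
wrist_force: [0.1, 0.1, 0.1]
width: 0.05
```

```bash
python3 - <<'E'
from h import *
state(); c,im=shot("wrist","w9",scale=1.4);go([474.2,271,66],83.6)
E
```

```text
t 6.88 tcp [466.4 268.6 108.7] yjawdir 83.39 tilt x [-0.0312 -0.0124 -0.9994] w 50.0 F [0.1 0.1 0.1] j6 29.4
shift [43.4  3.5  7.9] turn -0.2 (or 179.8) j6 now 29.4
```

View pics/w9.png

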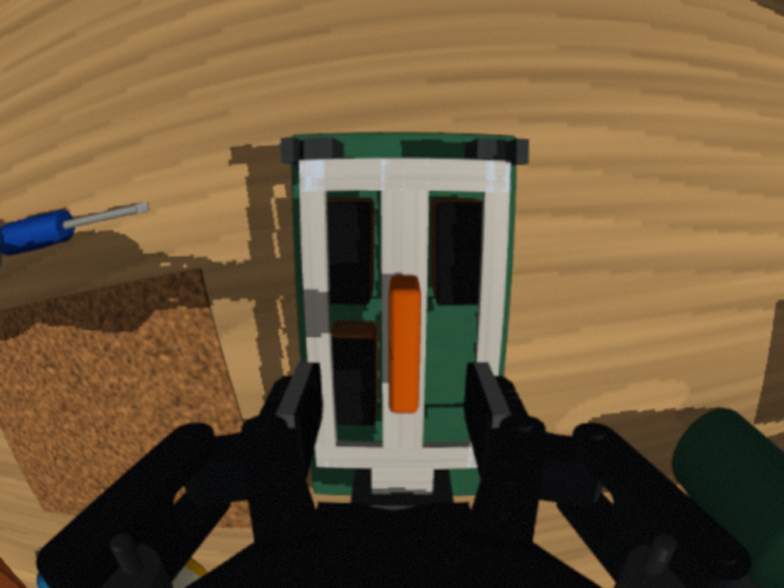

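{"api": "apply_moves", "payload": {"series": [[50,-41,0,0,0],[50,-82,0,0,0]]}}

```text
time: 7.1
tcp_pos: [0.4679, 0.2685, 0.1879]
tcp_rot: [-151.5, 87.7, -158.2]
wrist_force: [2.1, 0.9, 1.2]
width: 0.0499
```

{"api": "apply_moves", "payload": {"series": [[50,0,0,0,0],[50,0,0,0,0],[50,0,0,0,0]]}}

```text
time: 7.35
tcp_pos: [0.4704, 0.2691, 0.1905]
tcp_rot: [-151.6, 88.1, -158.3]
wrist_force: [-0.2, 0.2, -0.5]
width: 0.0501
```

```bash
python3 - <<'E'
from h import *
state(); go([474.2,271,66],83.6)
E
```

```text
t 7.35 tcp [470.4 269.1 190.5] yjawdir 83.29 tilt x [-0.0315 -0.0125 -0.9994] w 50.1 F [-0.2  0.2 -0.5] j6 29.4
shift [124.3   4.3   7.3] turn -0.3 (or 179.7) j6 now 29.4
```

{"api": "apply_moves", "payload": {"series": [[50,0,0,41,0],[50,0,0,82,0],[50,0,0,123,0]]}}

```text
time: 7.6
tcp_pos: [0.5932, 0.2547, 0.1864]
tcp_rot: [-151.7, 88.1, -158.3]
wrist_force: [-0.4, 0.6, 1.0]
width: 0.0498
```

{"api": "apply_moves", "payload": {"series": [[50,0,0,0,0],[50,0,0,0,0],[50,0,0,0,0]]}}

```text
time: 7.85
tcp_pos: [0.5928, 0.2544, 0.185]
tcp_rot: [-152.6, 87.9, -159.3]
wrist_force: [0.2, -0.1, 0.1]
width: 0.0503
```

```bash
python3 - <<'E'
from h import *
state(); go([474.2,271,66],83.6)
E
```

```text
t 7.85 tcp [592.8 254.4 185. ] yjawdir 83.30 tilt x [-0.0343 -0.0129 -0.9993] w 50.3 F [ 0.2 -0.1  0.1] j6 24.1
shift [ 122.7    4.6 -115.8] turn -0.3 (or 179.7) j6 now 24.1
```

{"api": "apply_moves", "payload": {"series": [[50,0,1,-40,0],[50,0,3,-80,0],[50,20,4,-105,0],[50,40,5,-116,0],[50,40,5,-116,0]]}}

```text
time: 8.27
tcp_pos: [0.4699, 0.2721, 0.1457]
tcp_rot: [-153.3, 87.5, -159.8]
wrist_force: [-0.9, -0.7, -1.1]
width: 0.0502
```

```bash
python3 - <<'E'
from h import *
state(); go([474.2,271,66],83.6)
E
```

```text
t 8.27 tcp [469.9 272.1 145.7] yjawdir 83.52 tilt x [-0.0417 -0.0154 -0.999 ] w 50.2 F [-0.9 -0.7 -1.1] j6 29.4
shift [79.5  1.   7.6] turn -0.1 (or 179.9) j6 now 29.4
```

{"api": "apply_moves", "payload": {"series": [[50,20,1,8,0],[50,40,1,8,0],[50,60,1,8,0],[50,79,1,8,0],[50,79,1,8,0]]}}

```text
time: 8.68
tcp_pos: [0.4724, 0.27, 0.0641]
tcp_rot: [-152.8, 87.2, -159.3]
wrist_force: [-0.5, -0.8, -0.4]
width: 0.0499
```

```bash
python3 - <<'E'
from h import *
state(); go([474.2,271,66],83.6)
E
```

```text
t 8.68 tcp [472.4 270.   64.1] yjawdir 83.54 tilt x [-0.0459 -0.0173 -0.9988] w 49.9 F [-0.5 -0.8 -0.4] j6 29.1
shift [-2.   1.1  1.6] turn -0.1 (or 179.9) j6 now 29.1
```

{"api": "apply_moves", "payload": {"series": [[50,-2,1,2,0],[50,-2,1,2,0],[50,-2,1,2,0],[50,-2,1,2,0],[50,-2,1,2,0]]}}

```text
time: 9.1
tcp_pos: [0.4757, 0.2712, 0.0676]
tcp_rot: [-152.9, 87.3, -159.4]
wrist_force: [-0.1, -0.3, 0.0]
width: 0.0496
```

```bash
python3 - <<'E'
from h import *
state(); go([474.2,271,66],83.6); print(bot_().observe()['joint_pos'])
E
```

```text
t 9.10 tcp [475.7 271.2  67.6] yjawdir 83.54 tilt x [-0.0435 -0.0163 -0.9989] w 49.6 F [-0.1 -0.3  0. ] j6 29.1
shift [ 1.6 -0.4 -1.4] turn -0.1 (or 179.9) j6 now 29.1
[22.61649978 10.06086595 -2.64043437 79.95841352  0.09297189 29.10294405]
```

{"api": "apply_moves", "payload": {"series": [[5,1,0,-1,0],[5,1,0,-1,0],[5,1,0,-1,0],[5,1,0,-1,0],[5,1,0,-1,0]]}}

```text
time: 9.52
tcp_pos: [0.4748, 0.2716, 0.0671]
tcp_rot: [-153.4, 87.4, -159.9]
wrist_force: [-0.1, 0.2, 2.1]
width: 0.0108
```

```bash
python3 - <<'E'
from h import *
state(); c,im=shot("wrist","w10",scale=1.4)
E
```

```text
t 9.52 tcp [474.8 271.6  67.1] yjawdir 83.54 tilt x [-0.043  -0.0158 -0.999 ] w 10.8 F [-0.1  0.2  2.1] j6 29.2
```

View pics/w10.png

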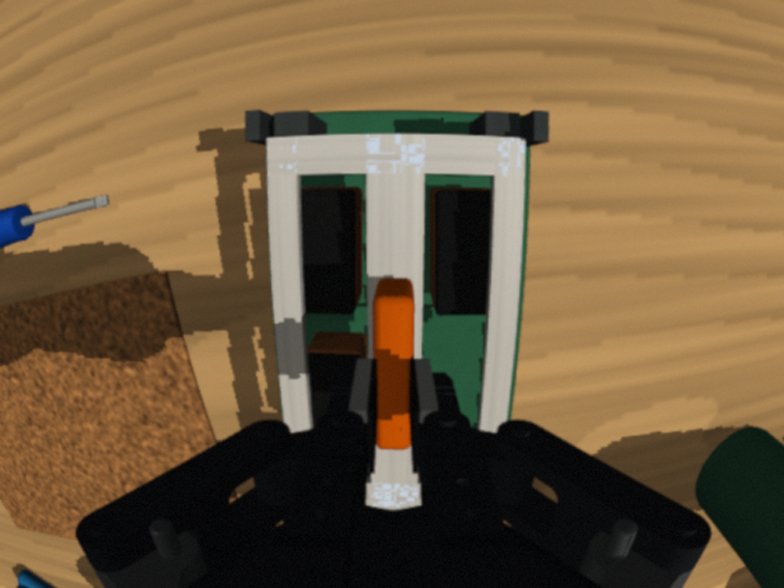

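{"api": "apply_moves", "payload": {"series": [[5,0.5,0,-12,0],[5,1,0,-24,0],[5,1.5,0,-36,0],[5,2,0,-48,0],[5,2.3,0,-55,0]]}}

```text
time: 9.98
tcp_pos: [0.4193, 0.2776, 0.0667]
tcp_rot: [-152.7, 87.4, -159.2]
wrist_force: [2.4, 0.4, 1.9]
width: 0.0112
```

```bash
python3 - <<'E'
from h import *
state(); c,im=shot("wrist","w11",scale=1.4)
E
```

```text
t 9.98 tcp [419.3 277.6  66.7] yjawdir 83.55 tilt x [-0.0431 -0.0164 -0.9989] w 11.2 F [2.4 0.4 1.9] j6 32.2
```

View pics/w11.png

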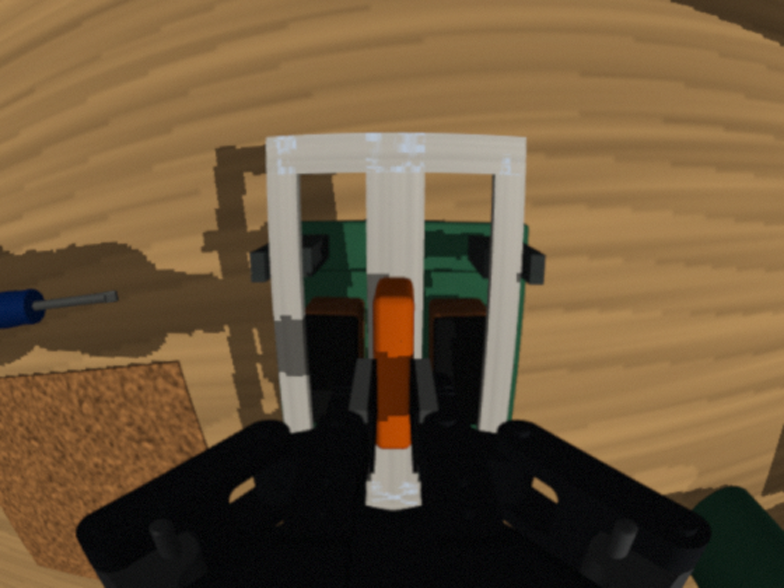

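{"api": "apply_moves", "payload": {"series": [[5,-8,0,0,0],[5,-20,0,0,0],[5,-40,0,0,0],[5,-65,0,-2,0],[5,-90,0,-3,0]]}}

```text
time: 10.45
tcp_pos: [0.4193, 0.2792, 0.1579]
tcp_rot: [-153.2, 87.2, -159.7]
wrist_force: [-0.1, -0.2, -1.2]
width: 0.0111
```

{"api": "apply_moves", "payload": {"series": [[5,0,0,0,0],[5,0,0,0,0]]}}

```text
time: 10.62
tcp_pos: [0.4215, 0.28, 0.1606]
tcp_rot: [-153.7, 87.5, -160.2]
wrist_force: [-0.6, -0.1, -2.6]
width: 0.0109
```

```bash
python3 - <<'E'
from h import *
state(); c,im=shot("wrist","w12",scale=1.4); c,im=shot("top","t2",scale=1.4)
E
```

```text
t 10.62 tcp [421.5 280.  160.6] yjawdir 83.54 tilt x [-0.0404 -0.0145 -0.9991] w 10.9 F [-0.6 -0.1 -2.6] j6 32.3
```

View pics/w12.png

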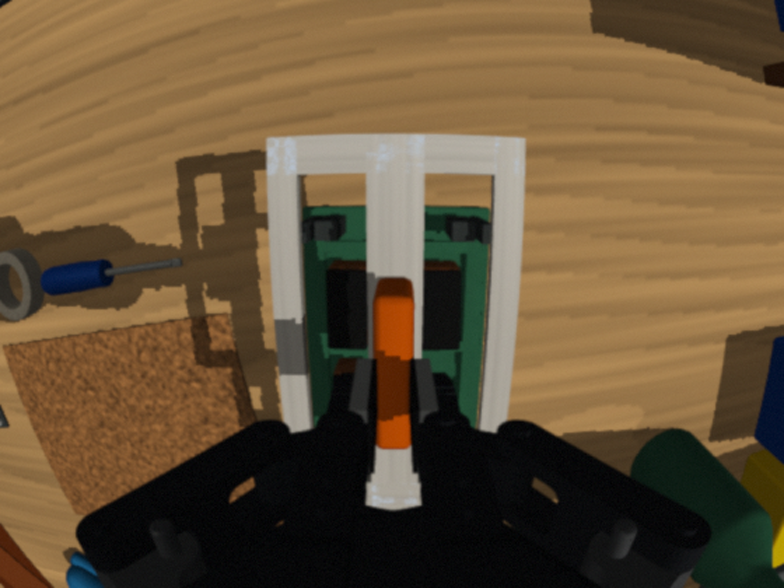

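View pics/t2.png

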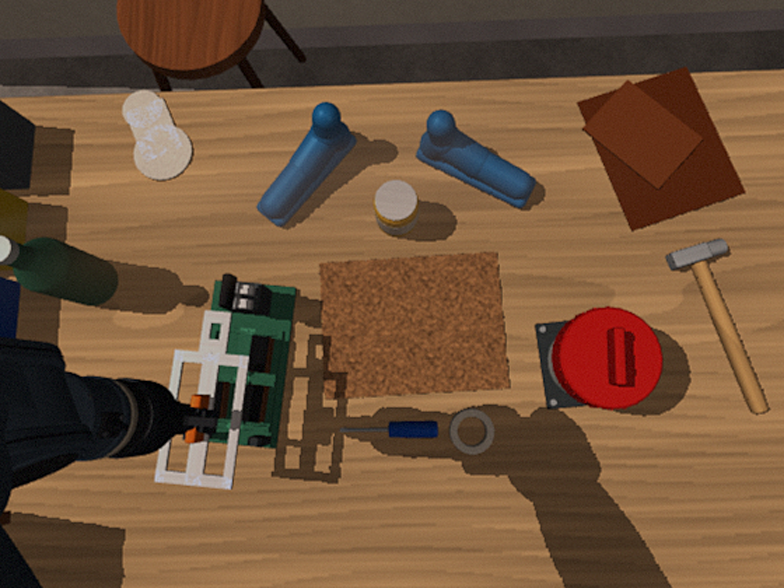

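```bash
python3 - <<'E'
from h import *
go([421,160,160]);go([520,77,110],92);go([520,77,18],92)
E
```

```text
shift [  -0.8 -118.1   15. ] 
shift [  46.  -188.3  124.9] turn -8.5 (or 171.5) j6 now 32.3
shift [ 137.9 -186.3  128.9] turn -8.5 (or 171.5) j6 now 32.3
```

{"api": "apply_moves", "payload": {"series": [[5,0,-25,0,0],[5,1,-55,0,0],[5,2,-85,0,0],[5,2,-110,0,0],[5,2,-120,0,0]]}}

```text
time: 11.13
tcp_pos: [0.4039, 0.1568, 0.1559]
tcp_rot: [-152.1, 86.9, -158.7]
wrist_force: [-0.4, 1.2, -2.7]
width: 0.0108
```

```bash
python3 - <<'E'
from h import *
state();go([520,77,110],92)
E
```

```text
t 11.13 tcp [403.9 156.8 155.9] yjawdir 83.41 tilt x [-0.0507 -0.0198 -0.9985] w 10.8 F [-0.4  1.2 -2.7] j6 19.3
shift [ 41.5 -64.8 126.6] turn -8.6 (or 171.4) j6 now 19.3
```

{"api": "apply_moves", "payload": {"series": [[5,10,-20,30,-3],[5,20,-40,60,-6],[5,30,-55,90,-9],[5,40,-65,115,-9],[5,42,-65,127,-9]]}}

```text
time: 11.55
tcp_pos: [0.5209, 0.0741, 0.1052]
tcp_rot: [-161.5, 86.6, -159.3]
wrist_force: [-1.5, 0.9, -2.5]
width: 0.0112
```

{"api": "apply_moves", "payload": {"series": [[5,0,0,0,0],[5,0,0,0,0],[5,0,0,0,0]]}}

```text
time: 11.8
tcp_pos: [0.5193, 0.0745, 0.104]
tcp_rot: [-162.9, 86.4, -160.7]
wrist_force: [-0.5, -0.5, -2.1]
width: 0.0122
```

```bash
python3 - <<'E'
from h import *
state();go([520,77,40],92);c,im=shot("wrist","w13",scale=1.4)
E
```

```text
t 11.80 tcp [519.3  74.5 104. ] yjawdir 92.24 tilt x [-0.0586 -0.0205 -0.9981] w 12.2 F [-0.5 -0.5 -2.1] j6 -0.6
shift [63.8  3.6  4.6] turn 0.2 (or -179.8) j6 now -0.6
```

View pics/w13.png

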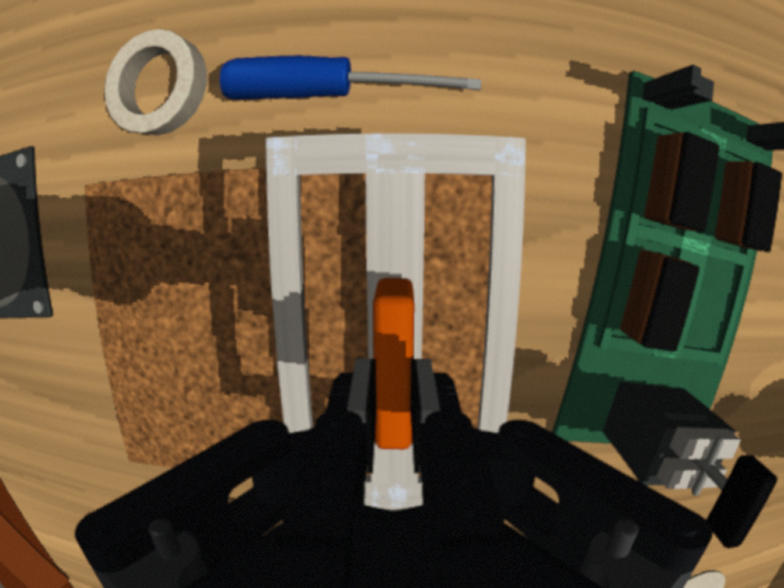

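{"api": "apply_moves", "payload": {"series": [[5,20,2,2,0],[5,40,4,3,0],[5,60,4,5,0],[5,76,4,6,0],[5,76,4,6,0]]}}

```text
time: 12.27
tcp_pos: [0.5172, 0.0781, 0.0251]
tcp_rot: [-164.4, 86.1, -162.1]
wrist_force: [-1.5, -0.1, -2.3]
width: 0.0109
```

```bash
python3 - <<'E'
from h import *
state()
E
```

```text
t 12.27 tcp [517.2  78.1  25.1] yjawdir 92.35 tilt x [-0.064  -0.0206 -0.9977] w 10.9 F [-1.5 -0.1 -2.3] j6 -0.4
```

{"api": "apply_moves", "payload": {"series": [[5,2,0,0,0],[5,4,0,0,0],[5,6,0,0,0],[5,7,0,0,0],[5,7,0,0,0]]}}

```text
time: 12.68
tcp_pos: [0.5175, 0.0781, 0.019]
tcp_rot: [-164.2, 86.2, -161.8]
wrist_force: [-0.1, -0.1, -2.3]
width: 0.0112
```

```bash
python3 - <<'E'
from h import *
state()
E
```

```text
t 12.68 tcp [517.5  78.1  19. ] yjawdir 92.36 tilt x [-0.0622 -0.0204 -0.9979] w 11.2 F [-0.1 -0.1 -2.3] j6 -0.4
```

Not yet in contact; 2 mm more, then release.

{"api": "apply_moves", "payload": {"series": [[5,1,0,0,0],[5,2,0,0,0],[5,2.5,0,0,0],[5,2.5,0,0,0]]}}

```text
time: 13.02
tcp_pos: [0.5179, 0.078, 0.0172]
tcp_rot: [-163.8, 86.3, -161.5]
wrist_force: [-0.7, 0.0, 0.8]
width: 0.0108
```

{"api": "apply_moves", "payload": {"series": [[35,-1,0,0,0],[35,-1,0,0,0],[35,-1,0,0,0],[35,-2,0,0,0],[35,-2,0,0,0]]}}

```text
time: 13.43
tcp_pos: [0.5182, 0.0781, 0.0194]
tcp_rot: [-163.7, 86.3, -161.4]
wrist_force: [0.7, 0.5, 0.8]
width: 0.0353
```

{"api": "apply_moves", "payload": {"series": [[35,-15,0,0,0],[35,-40,0,0,0],[35,-70,0,0,0],[35,-90,0,0,0],[35,-90,0,0,0]]}}

```text
time: 13.85
tcp_pos: [0.5274, 0.0801, 0.1149]
tcp_rot: [-160.7, 86.9, -158.4]
wrist_force: [0.5, 0.1, 0.4]
width: 0.0352
```

{"api": "apply_moves", "payload": {"series": [[40,0,0,0,0],[40,0,0,0,0]]}}

```text
time: 14.02
tcp_pos: [0.5281, 0.0801, 0.1155]
tcp_rot: [-160.0, 87.0, -157.7]
wrist_force: [0.1, 0.3, 0.3]
width: 0.04
```

```bash
python3 - <<'E'
from h import *
state();c,im=shot("wrist","w14",scale=1.4);print(bot_().observe()['joint_pos'])
E
```

```text
t 14.02 tcp [528.1  80.1 115.5] yjawdir 92.35 tilt x [-0.0489 -0.02   -0.9986] w 40.0 F [0.1 0.3 0.3] j6 -0.2
[ 2.09468011  7.50872528 -0.1336463  85.3165979  -1.04526457 -0.20015766]
```

View pics/w14.png

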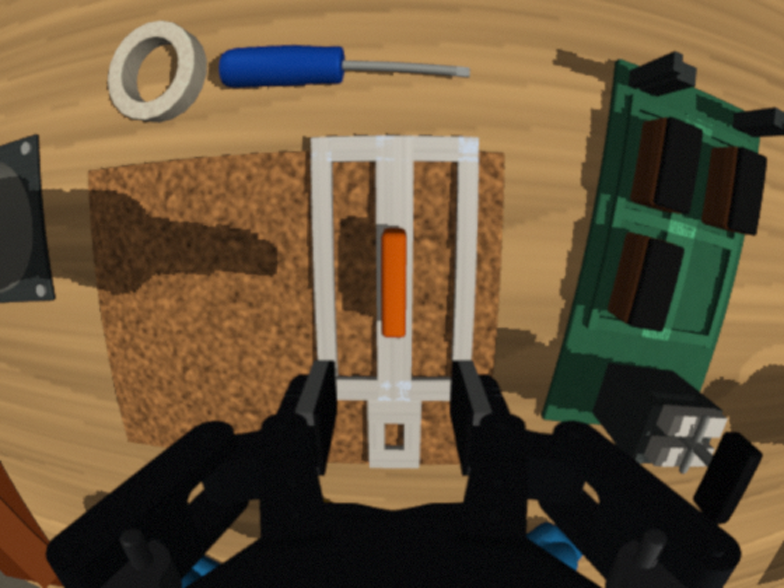

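```bash
python3 - <<'E'
from h import *
go([484,-220,290],92.35-179.9)
E
```

```text
shift [-167.  -301.2  -64.3] turn -0.1 (or 179.9) j6 now -0.2
```

{"api": "apply_moves", "payload": {"series": [[40,-40,-10,0,7],[40,-80,-30,0,14],[40,-110,-60,-10,21],[40,-140,-90,-20,28],[40,-150,-120,-20,35]]}}

```text
time: 14.48
tcp_pos: [0.5194, -0.0377, 0.2705]
tcp_rot: [-124.6, 87.0, -157.5]
wrist_force: [1.5, -0.4, 0.3]
width: 0.0403
```

```bash
python3 - <<'E'
from h import *
state();go([484,-220,290],92.35-144)
E
```

```text
t 14.48 tcp [519.4 -37.7 270.5] yjawdir 57.13 tilt x [-0.0485 -0.0201 -0.9986] w 40.3 F [ 1.5 -0.4  0.3] j6 22.5
shift [ -14.1 -173.    68.8] turn -71.2 (or 108.8) j6 now 22.5
```

{"api": "apply_moves", "payload": {"series": [[40,-14,-40,20,7],[40,-14,-80,40,14],[40,-14,-120,55,21],[40,-14,-150,69,28],[40,-14,-173,69,35]]}}

```text
time: 14.9
tcp_pos: [0.4834, -0.2242, 0.2872]
tcp_rot: [-90.3, 86.8, -158.8]
wrist_force: [0.1, 0.1, -0.5]
width: 0.0399
```

{"api": "apply_moves", "payload": {"series": [[40,0,0,0,7],[40,0,0,0,14],[40,0,0,0,21],[40,0,0,0,28],[40,0,0,0,35]]}}

```text
time: 15.32
tcp_pos: [0.4827, -0.2241, 0.2853]
tcp_rot: [-57.9, 86.7, -161.7]
wrist_force: [0.2, 0.9, 0.5]
width: 0.04
```

{"api": "apply_moves", "payload": {"series": [[40,0,0,0,7],[40,0,0,0,14],[40,0,0,0,21],[40,0,0,0,28],[40,0,0,0,35]]}}

```text
time: 15.73
tcp_pos: [0.4821, -0.2238, 0.2832]
tcp_rot: [-25.3, 86.5, -164.4]
wrist_force: [0.8, -0.3, -0.5]
width: 0.0404
```

```bash
python3 - <<'E'
from h import *
state();c,im=shot("wrist","w15",scale=1.4)
E
```

```text
t 15.73 tcp [ 482.1 -223.8  283.2] yjawdir -49.18 tilt x [-0.058  -0.0162 -0.9982] w 40.4 F [ 0.8 -0.3 -0.5] j6 108.6
```

View pics/w15.png

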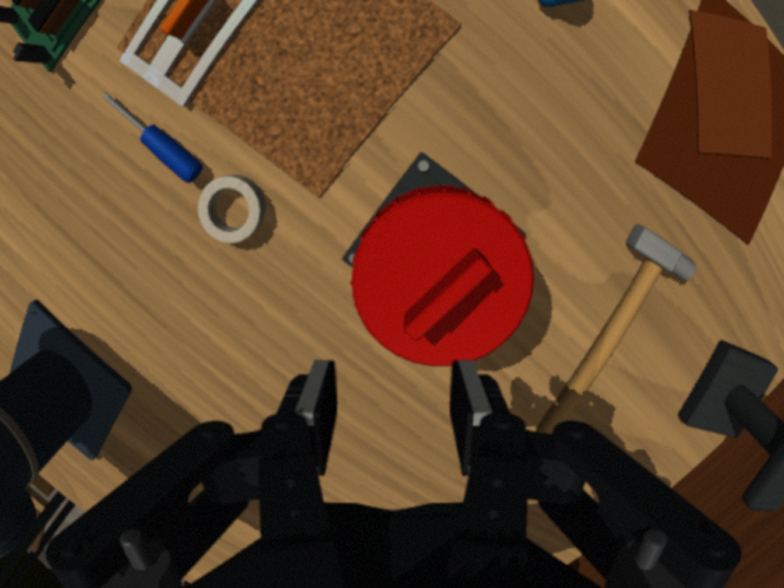

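{"api": "apply_moves", "payload": {"series": [[40,-40,0,0,0]]}}

```text
time: 15.87
tcp_pos: [0.4763, -0.2184, 0.3053]
tcp_rot: [-42.9, 84.8, 177.8]
wrist_force: [0.9, -0.0, -5.4]
width: 0.0401
```

{"api": "apply_moves", "payload": {"series": [[40,0,0,0,0]]}}

```text
time: 15.95
tcp_pos: [0.4762, -0.2183, 0.3089]
tcp_rot: [-41.8, 85.0, 179.1]
wrist_force: [0.2, 0.6, 3.7]
width: 0.0401
```

{"api": "apply_moves", "payload": {"series": [[40,0,0,0,0],[40,0,0,0,0],[40,0,0,0,0]]}}

```text
time: 16.2
tcp_pos: [0.4762, -0.2184, 0.3085]
tcp_rot: [-41.9, 84.9, 179.0]
wrist_force: [-0.0, 0.7, 0.1]
width: 0.0401
```

{"api": "apply_moves", "payload": {"series": [[40,20,0,0,0]]}}

```text
time: 16.28
tcp_pos: [0.4761, -0.2193, 0.2922]
tcp_rot: [-39.2, 85.3, -178.2]
wrist_force: [-0.5, 0.4, 0.6]
width: 0.0403
```

{"api": "apply_moves", "payload": {"series": [[40,0,0,0,0],[40,0,0,0,0],[40,0,0,0,0]]}}

```text
time: 16.53
tcp_pos: [0.4764, -0.2194, 0.2935]
tcp_rot: [-38.5, 85.4, -177.4]
wrist_force: [-0.5, 0.5, 0.5]
width: 0.0402
```

{"api": "apply_moves", "payload": {"series": [[40,30,0,0,0]]}}

```text
time: 16.62
tcp_pos: [0.4771, -0.2214, 0.2707]
tcp_rot: [-31.9, 86.1, -170.9]
wrist_force: [0.1, -1.6, 0.2]
width: 0.04
```

{"api": "apply_moves", "payload": {"series": [[40,0,0,0,0],[40,0,0,0,0],[40,0,0,0,0]]}}

```text
time: 16.87
tcp_pos: [0.4784, -0.2221, 0.2738]
tcp_rot: [-29.0, 86.3, -168.0]
wrist_force: [0.1, -0.2, 0.2]
width: 0.04
```

{"api": "apply_moves", "payload": {"series": [[40,30,0,0,0]]}}

```text
time: 16.95
tcp_pos: [0.4811, -0.2251, 0.2535]
tcp_rot: [-15.3, 87.0, -154.3]
wrist_force: [0.4, 0.5, 1.6]
width: 0.0399
```

{"api": "apply_moves", "payload": {"series": [[40,0,0,0,0],[40,0,0,0,0],[40,0,0,0,0]]}}

```text
time: 17.2
tcp_pos: [0.4832, -0.2264, 0.2584]
tcp_rot: [-7.1, 87.2, -146.1]
wrist_force: [0.1, -0.9, 0.6]
width: 0.04
```

{"api": "apply_moves", "payload": {"series": [[40,-10,0,0,0],[40,-25,0,0,0],[40,-45,0,0,0],[40,-60,0,0,0],[40,-60,0,0,0]]}}

```text
time: 17.62
tcp_pos: [0.4886, -0.2263, 0.3267]
tcp_rot: [10.6, 87.5, -128.4]
wrist_force: [-1.3, 0.6, 0.9]
width: 0.0399
```

{"api": "apply_moves", "payload": {"series": [[40,30,0,0,0]]}}

```text
time: 17.7
tcp_pos: [0.4918, -0.2296, 0.3056]
tcp_rot: [33.3, 87.4, -105.7]
wrist_force: [-0.3, 0.0, -0.1]
width: 0.0402
```

{"api": "apply_moves", "payload": {"series": [[40,0,0,0,0],[40,0,0,0,0],[40,0,0,0,0]]}}

```text
time: 17.95
tcp_pos: [0.4926, -0.2301, 0.3084]
tcp_rot: [38.6, 87.3, -100.4]
wrist_force: [0.5, 0.1, 1.4]
width: 0.0399
```

```bash
python3 - <<'E'
from h import *
state();c,im=shot("wrist","w16",scale=1.4)
E
```

```text
t 17.95 tcp [ 492.6 -230.1  308.4] yjawdir -48.99 tilt x [-0.0084 -0.0461 -0.9989] w 39.9 F [0.5 0.1 1.4] j6 108.5
```

```bash
cat > lid.py <<'E'
from h import *
def lid(c,im,ztop=.160,zlid=.128):
    hsv=cv2.cvtColor(im,cv2.COLOR_BGR2HSV)
    m=cv2.inRange(hsv,(0,180,60),(6,255,255))|cv2.inRange(hsv,(174,180,60),(180,255,255))
    cs,_=cv2.findContours(m,0,2);k=max(cs,key=cv2.contourArea)
    print(cv2.fitEllipse(k)); return m,k
E
python3 - <<'E'
from lid import *
c=Cam("wrist");im=cv2.imread("pics/w16_raw.png");m,k=lid(c,im)
x,y,w,h=cv2.boundingRect(k);print(x,y,w,h)
x0,y0=max(x-5,0),max(y-5,0);s=4
cv2.imwrite("pics/w16z.png",cv2.resize(im[y0:y0+150,x0:x0+200],None,fx=s,fy=s,interpolation=2));print(x0,y0)
E
```

```text
((294.0948181152344, 196.8301544189453), (119.23977661132812, 120.11873626708984), 99.86936950683594)
234 136 122 121
229 131
```

View pics/w16z.png

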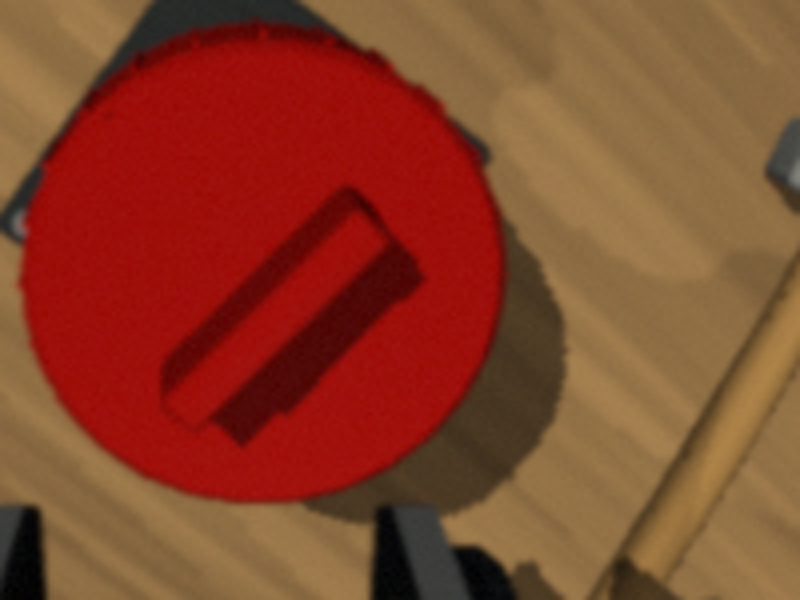

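```bash
python3 - <<'E'
from h import *
c=Cam("wrist")
f=lambda q,z:np.round(c.onz(229+q[0]/4,131+q[1]/4,z)*1000,1)
for q,z in [((274,319),.16),((182,418),.16),((367,221),.16),((262,265),.128),((22,265),.128),((503,265),.128),((262,32),.128),((262,500),.128)]: print(q,f(q,z))
a=f((182,418),.16);b=f((367,221),.16);print(np.degrees(np.arctan2(*(b-a)[1::-1])),np.linalg.norm(a-b))
c2=Cam("top");print(c2.onz(370+365/5,200+272/5,.16))
E
```

```text
(274, 319) [ 487.  -265.7  160. ]
(182, 418) [ 451.1 -265.7  160. ]
(367, 221) [ 521.4 -266.2  160. ]
(262, 265) [ 489.9 -262.   128. ]
(22, 265) [ 446.9 -211.5  128. ]
(503, 265) [ 534.7 -313.9  128. ]
(262, 32) [ 538.1 -219.1  128. ]
(262, 500) [ 435.9 -310.5  128. ]
-0.4075022291831634 70.30177807139727
[ 0.48472757 -0.26185809  0.16      ]
```

```bash
python3 - <<'E'
from h import *
go([486.5,-265,190],-90)
E
```

```text
shift [120.2  18.5  23.2] turn 41.0 (or -139.0) j6 now 108.5
```

{"api": "apply_moves", "payload": {"series": [[45,20,4,5,7],[45,40,9,10,14],[45,60,14,15,21],[45,75,18,20,28],[45,80,18,23,35]]}}

```text
time: 18.42
tcp_pos: [0.4869, -0.2636, 0.2293]
tcp_rot: [74.1, 87.3, -100.3]
wrist_force: [-0.2, 0.6, -0.1]
width: 0.045
```

```bash
python3 - <<'E'
from h import *
state();go([486.5,-265,180],-90)
E
```

```text
t 18.42 tcp [ 486.9 -263.6  229.3] yjawdir -84.38 tilt x [-0.0084 -0.0464 -0.9989] w 45.0 F [-0.2  0.6 -0.1] j6 140.5
shift [49.3 -0.8 -0.1] turn 5.6 (or -174.4) j6 now 140.5
```

{"api": "apply_moves", "payload": {"series": [[45,15,0,0,6],[45,30,0,0,6],[45,44,-1,0,6],[45,44,-1,0,6],[45,44,-1,0,6]]}}

```text
time: 18.83
tcp_pos: [0.4869, -0.265, 0.1864]
tcp_rot: [81.3, 87.3, -99.1]
wrist_force: [-0.5, 0.4, 0.4]
width: 0.0448
```

```bash
python3 - <<'E'
from h import *
state();go([486.5,-265,134],-90);c,im=shot("wrist","w17",scale=1.4)
E
```

```text
t 18.83 tcp [ 486.9 -265.   186.4] yjawdir -90.39 tilt x [-0.0075 -0.047  -0.9989] w 44.8 F [-0.5  0.4  0.4] j6 146.4
shift [52.3 -2.5  0. ] turn -0.4 (or 179.6) j6 now 146.4
```

View pics/w17.png

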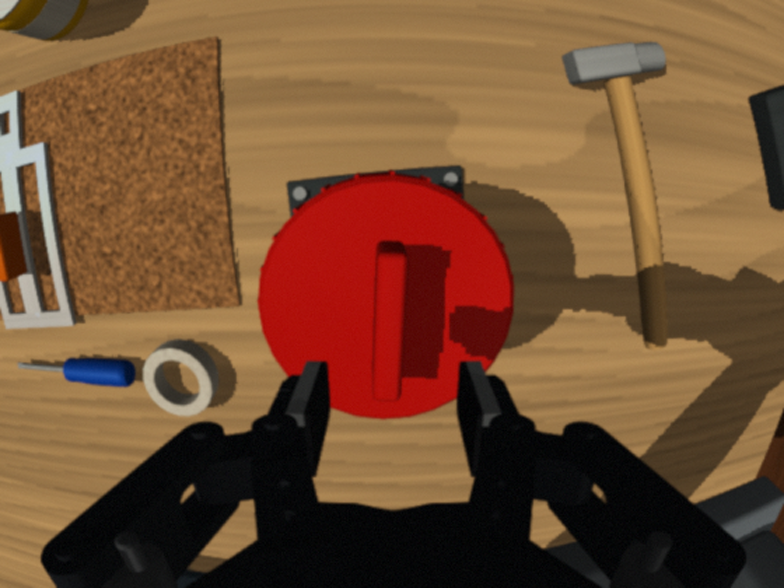

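```bash
python3 - <<'E'
from h import *
c=Cam("wrist")
P=[c.onz(u/1.4,v/1.4,.16)*1000 for u,v in [(392,256),(387,398),(378,256),(406,256),(374,398),(401,398)]]
for p in P: print(np.round(p,1))
a,b=P[:2];print(np.degrees(np.arctan2(b[1]-a[1],b[0]-a[0])))
E
```

```text
[ 521.5 -268.   160. ]
[ 451.4 -265.1  160. ]
[ 521.6 -262.   160. ]
[ 521.4 -274.1  160. ]
[ 451.6 -258.8  160. ]
[ 451.2 -271.9  160. ]
177.60229569505796
```

{"api": "apply_moves", "payload": {"series": [[45,15,0,0,2],[45,30,-1,0,2],[45,45,-1,0,2],[45,51,-1,0,2],[45,51,-1,0,2]]}}

```text
time: 19.3
tcp_pos: [0.4868, -0.2666, 0.1359]
tcp_rot: [83.9, 87.3, -98.5]
wrist_force: [-1.3, -0.5, -0.8]
width: 0.0451
```

{"api": "apply_moves", "payload": {"series": [[5,0,0,0,0],[5,0,0,0,0],[5,0,0,0,0],[5,0,0,0,0],[5,0,0,0,0]]}}

```text
time: 19.72
tcp_pos: [0.4879, -0.2666, 0.138]
tcp_rot: [87.6, 87.2, -94.8]
wrist_force: [0.4, 2.4, 5.4]
width: 0.005
```

```bash
python3 - <<'E'
from h import *
state();print(bot_().observe()['wrist_torque'])
E
```

```text
t 19.72 tcp [ 487.9 -266.6  138. ] yjawdir -92.38 tilt x [-0.004  -0.0481 -0.9988] w 5.0 F [0.4 2.4 5.4] j6 148.3
[0.59019913 0.07891096 0.03131651]
```

```bash
python3 - <<'E'
from h import *
c,im=shot("wrist","w18",scale=1.4);c,im=shot("scene","s18",crop=(80,100,360,310),scale=2.8)
state()
E
```

```text
t 19.82 tcp [ 487.9 -266.5  138. ] yjawdir -92.38 tilt x [-0.0039 -0.0481 -0.9988] w 5.0 F [0.4 2.7 5.9] j6 148.3
```

View pics/w18.png

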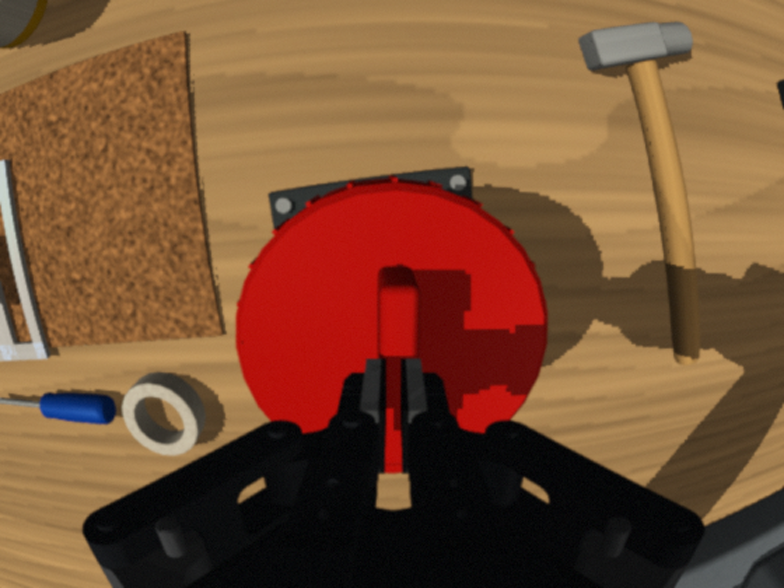

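View pics/s18.png

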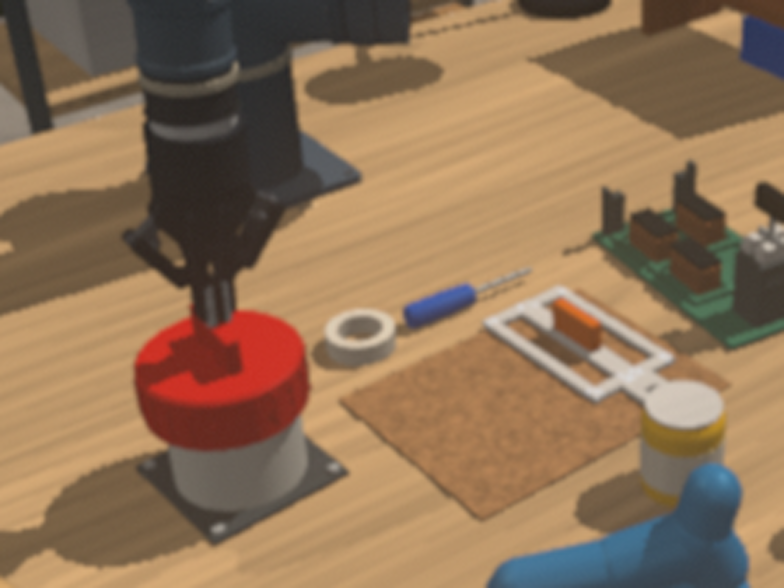

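```bash
python3 - <<'E'
from h import *
st=bot_().observe();c=Cam("wrist",st);R=Rtool(st['tcp_rot']);t=st['tcp_pos']
print('tcp',c.proj(t)*1.4)
for dx in(-.019,):
  for dy in (-.007,.007):
    for dz in(-.011,.011): print(dx,dy,dz,c.proj(t+R@np.array([dx,dy,dz]))*1.4)
b=np.radians(-2.4);C=np.array([.4865,-.2665])
for z in(.16,.128):
  for s in(-37,37):
    for w in(-7,7):
      p=C+np.array([np.cos(b)*s-np.sin(b)*w,np.sin(b)*s+np.cos(b)*w])/1000
      print(z,s,w,np.round(c.proj([*p,z])*1.4))
im=cv2.imread("pics/w18_raw.png");cv2.imwrite("pics/w18z.png",cv2.resize(im[170:350,215:355],None,fx=4.2,fy=3.3,interpolation=2))
E
```

```text
tcp [388.90564419 355.03359567]
-0.019 -0.007 -0.011 [368.557223   349.05121998]
-0.019 -0.007 0.011 [369.81395297 402.8903699 ]
-0.019 0.007 -0.011 [408.37007395 349.07119997]
-0.019 0.007 0.011 [407.53172107 402.9287733 ]
0.16 -37 -7 [409. 465.]
0.16 -37 7 [374. 466.]
0.16 37 -7 [413. 284.]
0.16 37 7 [370. 284.]
0.128 -37 -7 [404. 422.]
0.128 -37 7 [373. 422.]
0.128 37 -7 [405. 262.]
0.128 37 7 [370. 262.]
```

View pics/w18z.png

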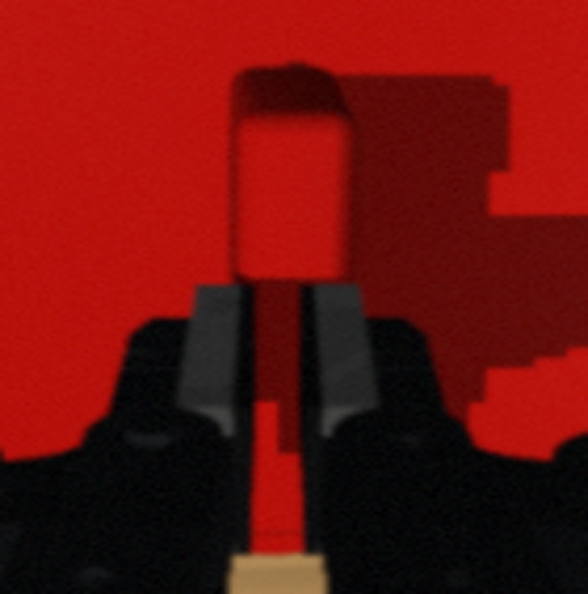

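{"api": "apply_moves", "payload": {"series": [[0,0,0,0,0],[0,0,0,0,0],[0,0,0,0,0],[0,0,0,0,0]]}}

```text
time: 20.15
tcp_pos: [0.4879, -0.2669, 0.1379]
tcp_rot: [87.8, 87.2, -94.6]
wrist_force: [0.1, -1.3, 1.6]
width: -0.0
```

```bash
python3 - <<'E'
from h import *
state();c,im=shot("wrist","w19");c,i2=shot("scene","s19",crop=(100,160,240,280),scale=5)
cv2.imwrite("pics/w19z.png",cv2.resize(im[170:350,215:355],None,fx=4.2,fy=3.3,interpolation=2))
E
```

```text
t 20.15 tcp [ 487.9 -266.9  137.9] yjawdir -92.39 tilt x [-0.004  -0.0487 -0.9988] w -0.0 F [ 0.1 -1.3  1.6] j6 148.3
```

View pics/w19z.png

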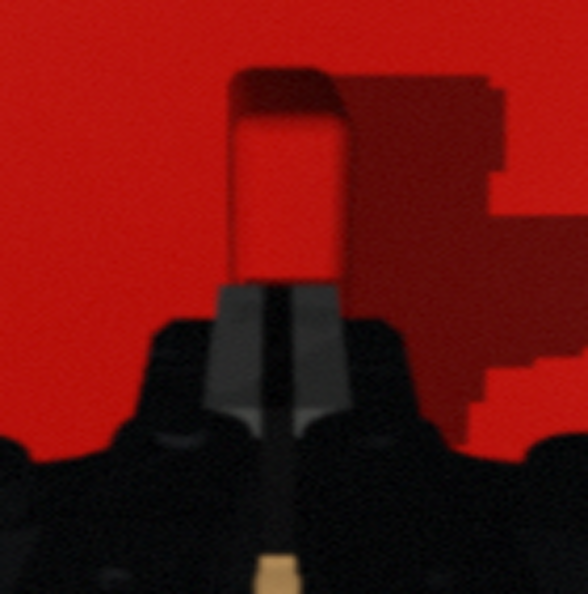

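View pics/s19.png

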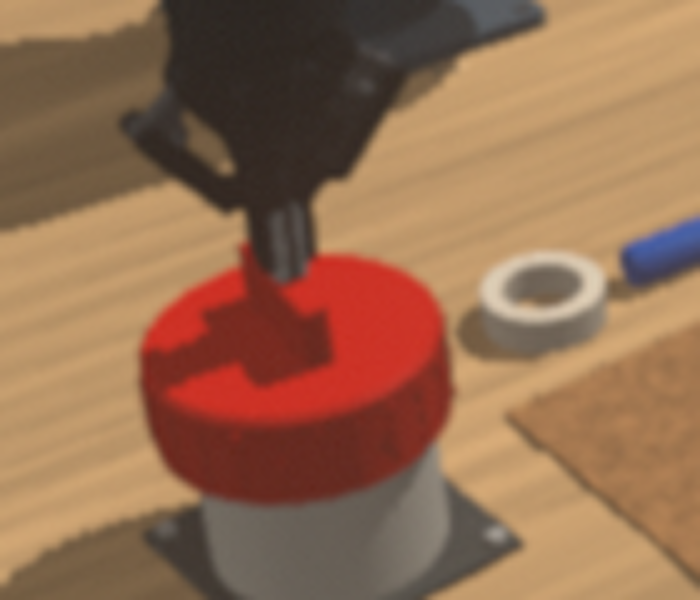

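```bash
python3 - <<'E'
from h import *
im=cv2.imread("pics/scene0.png");cv2.imwrite("pics/s0z.png",cv2.resize(im[200:290,120:210],None,fx=6.6,fy=6.6,interpolation=2))
E
```

```text
(no output)
```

View pics/s0z.png

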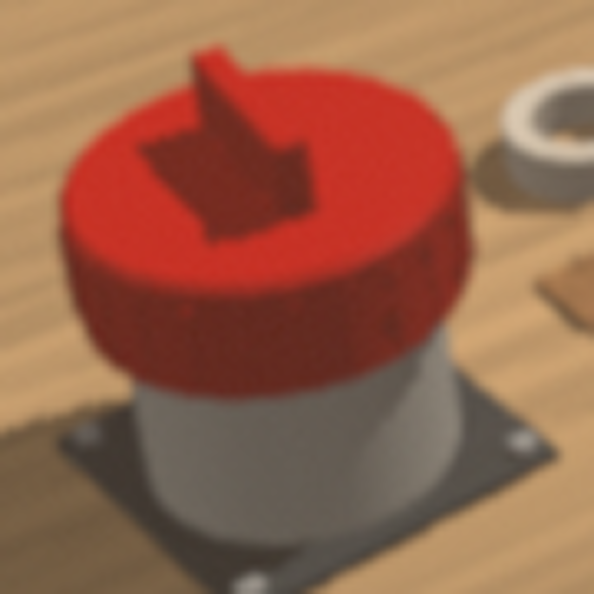

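```bash
python3 - <<'E'
from h import *
s=Cam("scene");t=Cam("top");f=lambda x,y:(120+x/6.6,200+y/6.6)
g=lambda x,y:(370+x/5,200+y/5)
for a,b in [((250,100),(365,272)),((210,52),(370,372)),((288,150),(360,172))]:
    p,e=tri(s,f(*a),t,g(*b));print(np.round(p*1000,1),round(e*1000,1))
# lid disc near/far, base plate bolts
for z in(.16,.15,.14): 
    print(z,[np.round(s.proj([x,-.2665,z])-[120,200],1)*6.6 for x in(.4495,.5235)])
for z in (.128,.118): print(z,[np.round((s.proj([.4865+.069*np.cos(a),-.2665+.069*np.sin(a),z])-[120,200])*6.6) for a in np.radians([0,90,180,270])])
E
```

```text
[ 485.2 -263.1  155.5] 0.9
[ 449.6 -261.   156.4] 1.6
[ 521.1 -265.8  154.9] 1.2
0.16 [array([191.4 ,  48.18]), array([289.74, 141.9 ])]
0.15 [array([196.02,  71.94]), array([293.7 , 166.32])]
0.14 [array([199.98,  95.7 ]), array([297.66, 190.74])]
0.128 [array([347., 263.]), array([429., 101.]), array([166.,  85.]), array([ 66., 244.])]
0.118 [array([350., 287.]), array([432., 125.]), array([170., 108.]), array([ 71., 268.])]
```

```bash
python3 - <<'E'
from h import *
st=bot_().observe();c=Cam("wrist",st);t=Cam("top");s=Cam("scene")
print('cam',c.c)
# w18 features (1.4 scale): mat corner (223,333), (187,33); bolts (283,206),(457,182)
print('mat corner wrist',np.round(c.onz(223/1.4,333/1.4,.004)*1000),np.round(c.onz(187/1.4,33/1.4,.004)*1000))
print('mat corner top',np.round(t.onz(364,275,.004)*1000),np.round(t.onz(356,180,.004)*1000))
print('bolts wrist',np.round(c.onz(283/1.4,206/1.4,.005)*1000),np.round(c.onz(457/1.4,182/1.4,.005)*1000))
print('bolt top',np.round(t.onz(370+88/5,200+176/5,.005)*1000))
print('tcp in scene (s19 zoom)',(s.proj(st['tcp_pos'])-[100,160])*5,'tcp in top',t.proj(st['tcp_pos']))
R=Rtool(st['tcp_rot'])
print((s.proj(st['tcp_pos']-.02*R[:,0])-[100,160])*5)
E
```

```text
cam [ 0.56428039 -0.26327655  0.30329892]
mat corner wrist [ 449. -149.    4.] [ 665. -143.    4.]
mat corner top [ 452. -146.    4.] [ 666. -140.    4.]
bolts wrist [ 537. -205.    5.] [ 547. -320.    5.]
bolt top [ 538. -203.    5.]
tcp in scene (s19 zoom) [289.09097699 313.14917144] tcp in top [441.09501194 253.34347382]
[284.87790523 275.93724618]
```

```bash
python3 - <<'E'
from h import *
t,im=shot("top","t19",crop=(370,190,490,310),scale=5)
state()
E
```

```text
t 20.30 tcp [ 487.9 -266.8  137.9] yjawdir -92.39 tilt x [-0.004  -0.0486 -0.9988] w 0.0 F [-0.1  0.2  1.7] j6 148.3
```

View pics/t19.png

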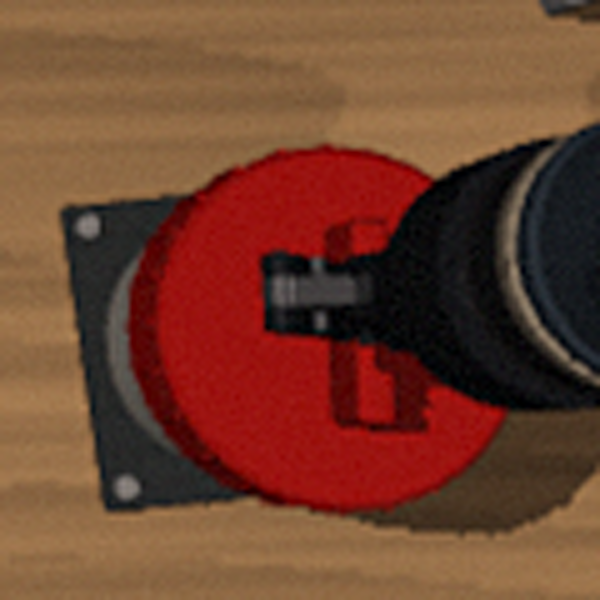

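```bash
python3 - <<'E'
import cv2
im=cv2.imread("pics/t19_raw.png");cv2.imwrite("pics/t19b.png",cv2.resize(im[170:420,330:560],None,fx=3,fy=2.4*1.0,interpolation=2))
E
```

```text
(no output)
```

View pics/t19b.png

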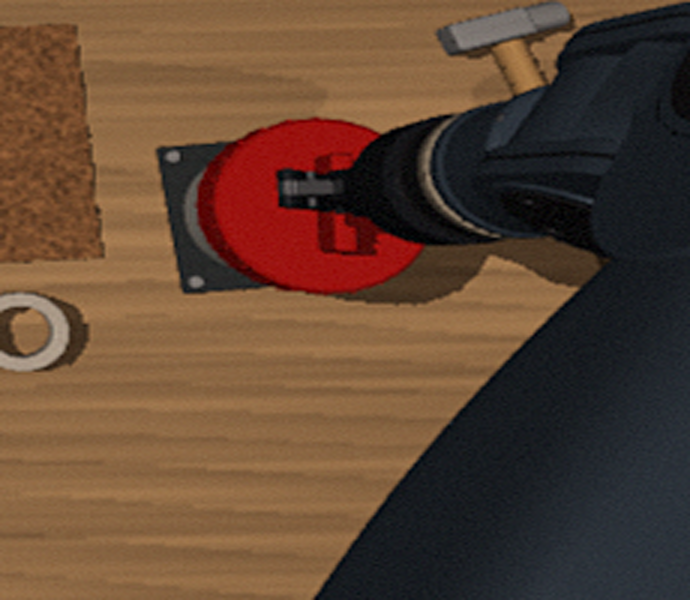

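{"api": "apply_moves", "payload": {"series": [[45,-2,0,0,0],[45,-2,0,0,0],[45,-2,0,0,0],[45,-2,0,0,0],[45,-2,0,0,0]]}}

```text
time: 20.72
tcp_pos: [0.4878, -0.2666, 0.1397]
tcp_rot: [87.2, 87.2, -95.2]
wrist_force: [-0.8, -0.3, -0.3]
width: 0.045
```

```bash
python3 - <<'E'
from h import *
st=state();c=Cam("wrist",st);R=Rtool(st['tcp_rot'])
for dx in(0,-.01,-.02,-.03): print(dx,[np.round(c.proj(st['tcp_pos']+R@np.array([dx,0.0225,dz]))*1.4) for dz in(-.011,0,.011)])
shot("wrist","w20",scale=1.4)
E
```

```text
t 20.72 tcp [ 487.8 -266.6  139.7] yjawdir -92.39 tilt x [-0.0044 -0.0483 -0.9988] w 45.0 F [-0.8 -0.3 -0.3] j6 148.3
0 [array([446., 329.]), array([445., 355.]), array([444., 379.])]
-0.01 [array([449., 339.]), array([448., 366.]), array([446., 391.])]
-0.02 [array([452., 350.]), array([451., 378.]), array([449., 404.])]
-0.03 [array([456., 362.]), array([454., 391.]), array([452., 418.])]
```

View pics/w20.png

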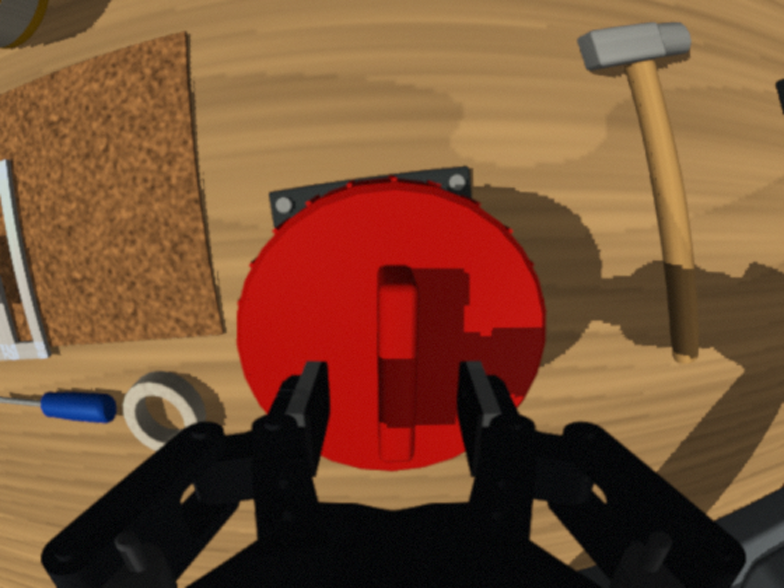

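{"api": "apply_moves", "payload": {"series": [[45,3,0,0,0],[45,5,0,0,0],[45,7,0,0,0],[45,8,0,0,0],[45,8,0,0,0]]}}

```text
time: 21.18
tcp_pos: [0.4874, -0.2668, 0.1311]
tcp_rot: [86.3, 87.2, -96.1]
wrist_force: [0.1, -0.1, -0.2]
width: 0.045
```

{"api": "apply_moves", "payload": {"series": [[45,2,0,0,0],[45,3,0,0,0],[45,5,0,0,0],[45,6,0,0,0],[45,6,0,0,0]]}}

```text
time: 21.6
tcp_pos: [0.4872, -0.267, 0.1247]
tcp_rot: [85.5, 87.3, -96.9]
wrist_force: [0.8, 0.1, 0.9]
width: 0.0453
```

{"api": "apply_moves", "payload": {"series": [[45,2,0,0,0],[45,4,0,0,0],[45,6,0,0,0],[45,6,0,0,0],[45,6,0,0,0]]}}

```text
time: 22.02
tcp_pos: [0.487, -0.2672, 0.1184]
tcp_rot: [85.0, 87.3, -97.4]
wrist_force: [-0.6, 1.2, 0.5]
width: 0.0449
```

{"api": "apply_moves", "payload": {"series": [[5,0,0,0,0],[5,0,0,0,0],[5,0,0,0,0],[5,0,0,0,0],[5,0,0,0,0]]}}

```text
time: 22.43
tcp_pos: [0.4874, -0.2671, 0.1195]
tcp_rot: [86.8, 87.3, -95.6]
wrist_force: [-0.4, 1.3, 4.3]
width: 0.0126
```

```bash
python3 - <<'E'
from h import *
state();shot("wrist","w21",scale=1.4)
E
```

```text
t 22.43 tcp [ 487.4 -267.1  119.5] yjawdir -92.38 tilt x [-0.0046 -0.0472 -0.9989] w 12.6 F [-0.4  1.3  4.3] j6 148.2
```

View pics/w21.png

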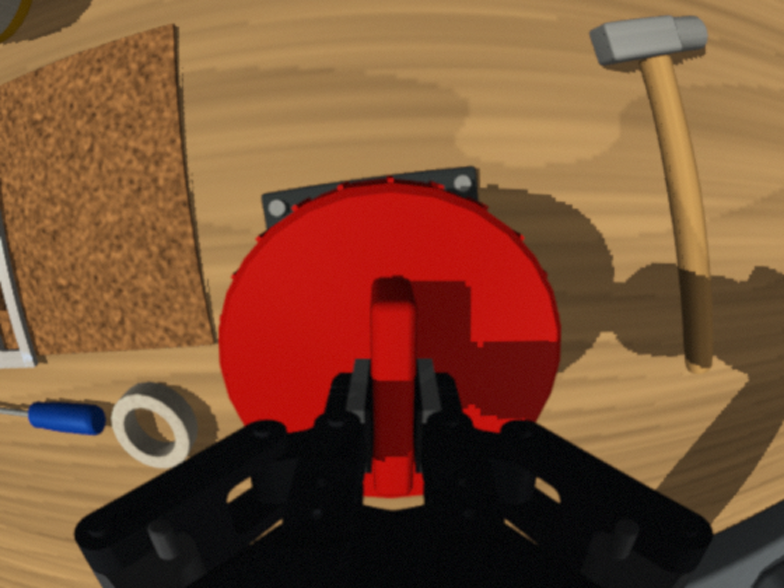

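{"api": "apply_moves", "payload": {"series": [[5,0,0,0,-7],[5,-0.4,0,0,-14],[5,-0.7,0,0,-21],[5,-1,0,0,-28],[5,-1.2,0,0,-35]]}}

```text
time: 22.9
tcp_pos: [0.488, -0.2669, 0.1201]
tcp_rot: [52.4, 87.3, -94.6]
wrist_force: [1.8, 1.6, 0.1]
width: 0.0125
```

```bash
python3 - <<'E'
from h import *
state();print(bot_().observe()['wrist_torque']);shot("wrist","w22",scale=1.4)
E
```

```text
t 22.90 tcp [ 488.  -266.9  120.1] yjawdir -57.03 tilt x [-0.0038 -0.0466 -0.9989] w 12.5 F [1.8 1.6 0.1] j6 112.9
[ 0.21615507 -0.61600723 -0.12919137]
```

View pics/w22.png

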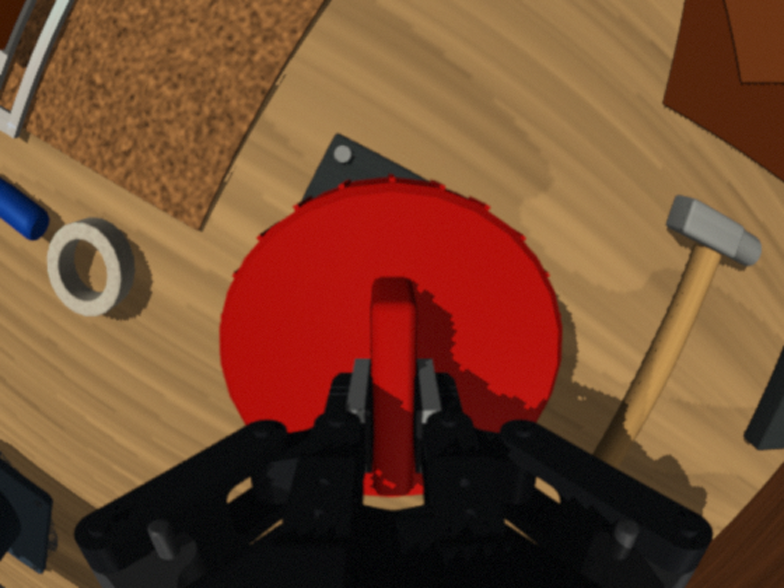

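{"api": "apply_moves", "payload": {"series": [[5,-0.3,0,0,-7],[5,-0.6,0,0,-14],[5,-0.9,0,0,-21],[5,-1.2,0,0,-28],[5,-1.5,0,0,-35]]}}

```text
time: 23.37
tcp_pos: [0.4893, -0.2658, 0.1218]
tcp_rot: [20.8, 87.5, -90.9]
wrist_force: [1.6, 3.1, 1.0]
width: 0.0125
```

{"api": "apply_moves", "payload": {"series": [[5,-0.3,0,0,-7],[5,-0.6,0,0,-14],[5,-0.9,0,0,-21],[5,-1.2,0,0,-28],[5,-1.5,0,0,-35]]}}

```text
time: 23.78
tcp_pos: [0.4897, -0.2637, 0.1223]
tcp_rot: [-13.2, 87.8, -89.7]
wrist_force: [1.4, 2.3, -0.9]
width: 0.0123
```

{"api": "apply_moves", "payload": {"series": [[5,-0.3,0,0,-7],[5,-0.6,0,0,-14],[5,-0.9,0,0,-21],[5,-1.2,0,0,-28],[5,-1.5,0,0,-35]]}}

```text
time: 24.2
tcp_pos: [0.4887, -0.2621, 0.1231]
tcp_rot: [-51.3, 88.0, -92.7]
wrist_force: [-2.4, 2.3, 0.7]
width: 0.0126
```

{"api": "apply_moves", "payload": {"series": [[5,-0.3,0,0,-7],[5,-0.6,0,0,-14],[5,-0.9,0,0,-21],[5,-1.2,0,0,-28],[5,-1.5,0,0,-35]]}}

```text
time: 24.62
tcp_pos: [0.4874, -0.2608, 0.1237]
tcp_rot: [-91.8, 88.1, -98.1]
wrist_force: [-1.3, 3.3, 1.0]
width: 0.0125
```

```bash
python3 - <<'E'
from h import *
state();print(bot_().observe()['wrist_torque']);shot("wrist","w23",scale=1.4)
E
```

```text
t 24.62 tcp [ 487.4 -260.8  123.7] yjawdir 83.67 tilt x [-0.0046 -0.0325 -0.9995] w 12.5 F [-1.3  3.3  1. ] j6 -27.8
[ 0.91859706  0.39786839 -0.60843287]
```

View pics/w23.png

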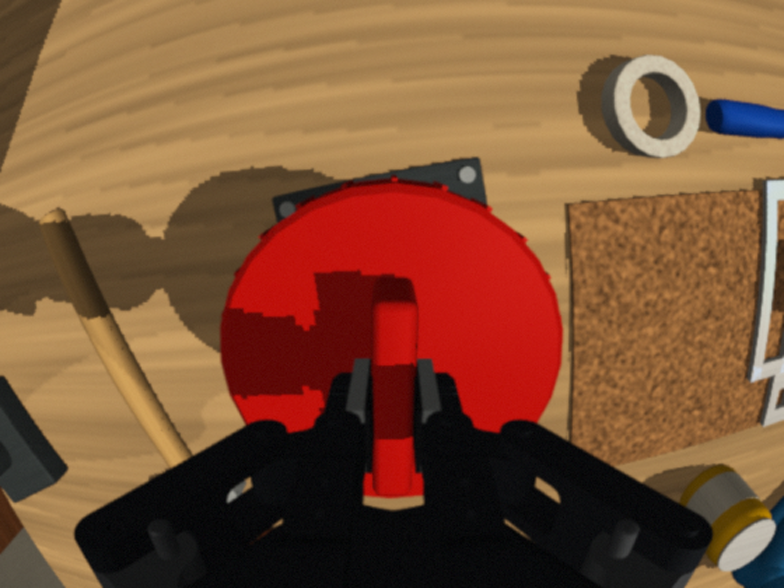

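{"api": "apply_moves", "payload": {"series": [[5,-0.3,0,0,-7],[5,-0.6,0,0,-14],[5,-1,0,0,-21],[5,-1.4,0,0,-28],[5,-1.8,0,0,-35]]}}

```text
time: 25.08
tcp_pos: [0.4857, -0.2617, 0.1248]
tcp_rot: [-132.7, 88.0, -104.0]
wrist_force: [-3.4, -6.1, 1.7]
width: 0.0122
```

{"api": "apply_moves", "payload": {"series": [[5,-0.3,0,0,-7],[5,-0.6,0,0,-14],[5,-1,0,0,-21],[5,-1.4,0,0,-28],[5,-1.8,0,0,-35]]}}

```text
time: 25.5
tcp_pos: [0.4847, -0.2628, 0.1264]
tcp_rot: [-170.1, 87.8, -106.3]
wrist_force: [-1.2, -0.7, 0.9]
width: 0.0127
```

{"api": "apply_moves", "payload": {"series": [[5,-0.3,0,0,-7],[5,-0.6,0,0,-14],[5,-1,0,0,-21],[5,-1.4,0,0,-28],[5,-1.8,0,0,-35]]}}

```text
time: 25.92
tcp_pos: [0.4853, -0.264, 0.1282]
tcp_rot: [157.6, 87.7, -103.6]
wrist_force: [0.8, -0.8, -1.5]
width: 0.0127
```

{"api": "apply_moves", "payload": {"series": [[5,-0.3,0,0,-7],[5,-0.6,0,0,-14],[5,-1,0,0,-21],[5,-1.4,0,0,-28],[5,-1.8,0,0,-35]]}}

```text
time: 26.33
tcp_pos: [0.487, -0.2664, 0.1304]
tcp_rot: [128.5, 87.5, -97.8]
wrist_force: [2.2, -3.9, -2.2]
width: 0.0128
```

```bash
python3 - <<'E'
from h import *
state();print(bot_().observe()['wrist_torque']);shot("wrist","w24",scale=1.4)
E
```

```text
t 26.33 tcp [ 487.  -266.4  130.4] yjawdir -136.34 tilt x [-0.006  -0.0436 -0.999 ] w 12.8 F [ 2.2 -3.9 -2.2] j6 -167.9
[-0.71202367 -0.61870389 -0.42683471]
```

View pics/w24.png

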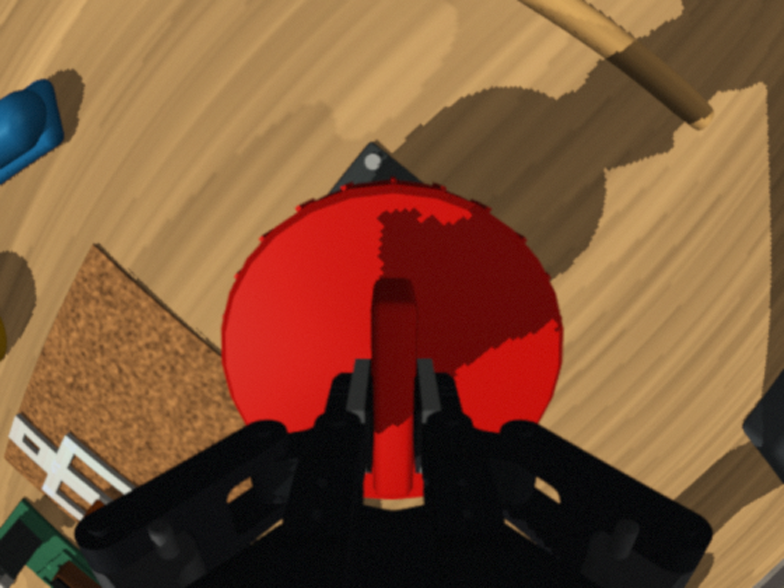

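{"api": "apply_moves", "payload": {"series": [[45,0,0,0,0],[45,0,0,0,0],[45,-1,0,0,0],[45,-1,0,0,0],[45,-1,0,0,0]]}}

```text
time: 26.8
tcp_pos: [0.4867, -0.2656, 0.1313]
tcp_rot: [127.0, 87.5, -99.1]
wrist_force: [-0.6, -0.8, 0.6]
width: 0.0447
```

{"api": "apply_moves", "payload": {"series": [[45,-10,0,0,0],[45,-25,0,0,0],[45,-40,0,0,5],[45,-45,0,0,12],[45,-45,0,0,19]]}}

```text
time: 27.22
tcp_pos: [0.4882, -0.2644, 0.1797]
tcp_rot: [152.0, 87.4, -93.5]
wrist_force: [0.4, 0.1, 1.1]
width: 0.0451
```

{"api": "apply_moves", "payload": {"series": [[45,-1,0,0,7],[45,-1,0,0,14],[45,-1,0,0,21],[45,-1,0,0,28],[45,-1,0,0,35]]}}

```text
time: 27.63
tcp_pos: [0.4884, -0.2644, 0.1817]
tcp_rot: [-171.6, 87.4, -92.5]
wrist_force: [-0.1, -0.3, -0.7]
width: 0.0449
```

{"api": "apply_moves", "payload": {"series": [[45,-1,0,0,7],[45,-1,0,0,14],[45,-1,0,0,21],[45,-1,0,0,28],[45,-1,0,0,35]]}}

```text
time: 28.05
tcp_pos: [0.4885, -0.2644, 0.1837]
tcp_rot: [-135.5, 87.4, -91.7]
wrist_force: [-0.5, 0.2, -0.3]
width: 0.0451
```

{"api": "apply_moves", "payload": {"series": [[45,-1,0,0,7],[45,-1,0,0,14],[45,-1,0,0,21],[45,-1,0,0,28],[45,-1,0,0,35]]}}

```text
time: 28.47
tcp_pos: [0.4886, -0.2644, 0.1857]
tcp_rot: [-99.2, 87.3, -90.9]
wrist_force: [0.2, -0.3, -0.1]
width: 0.0452
```

{"api": "apply_moves", "payload": {"series": [[45,-1,0,0,7],[45,-1,0,0,14],[45,-1,0,0,21],[45,-1,0,0,28],[45,-1,0,0,35]]}}

```text
time: 28.88
tcp_pos: [0.4887, -0.2643, 0.1877]
tcp_rot: [-63.2, 87.3, -90.2]
wrist_force: [-1.1, -0.0, -0.4]
width: 0.045
```

```bash
python3 - <<'E'
from h import *
state();go([487,-266,131],-136.3);shot("wrist","w25",scale=1.4)
E
```

```text
t 28.88 tcp [ 488.7 -264.3  187.7] yjawdir 62.97 tilt x [-1.000e-04 -4.720e-02 -9.989e-01] w 45.0 F [-1.1 -0.  -0.4] j6 -7.0
shift [56.7  0.1 -2. ] turn 19.3 (or -160.7) j6 now -7.0
```

View pics/w25.png

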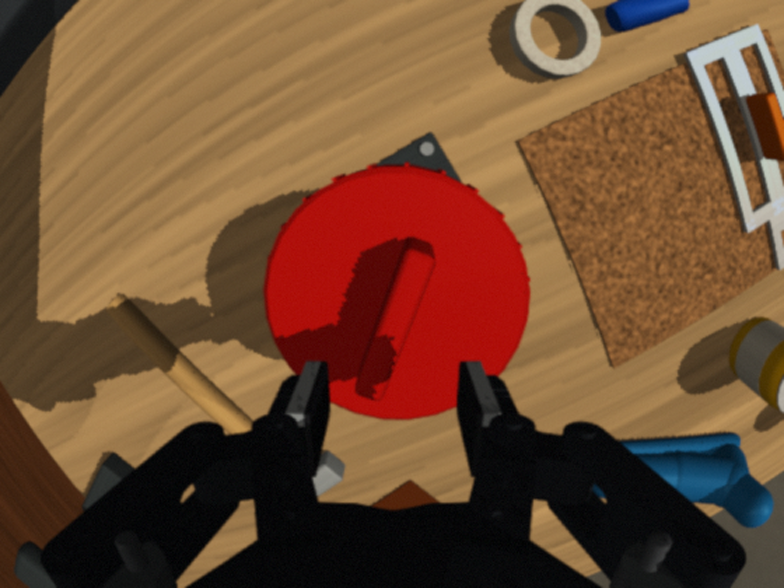

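{"api": "apply_moves", "payload": {"series": [[45,0,0,0,7],[45,10,0,0,14],[45,20,0,-1,19],[45,30,0,-2,19],[45,30,0,-2,19]]}}

```text
time: 29.35
tcp_pos: [0.4857, -0.264, 0.1555]
tcp_rot: [-48.3, 87.4, -94.3]
wrist_force: [-0.4, 0.4, -0.6]
width: 0.0452
```

{"api": "apply_moves", "payload": {"series": [[45,10,0,0,0],[45,18,0,0,0],[45,26,0,0,0],[45,26,0,0,0],[45,26,0,0,0]]}}

```text
time: 29.77
tcp_pos: [0.4851, -0.2648, 0.1285]
tcp_rot: [-50.4, 87.5, -96.4]
wrist_force: [0.9, 0.2, 0.7]
width: 0.0451
```

{"api": "apply_moves", "payload": {"series": [[5,0,0,0,0],[5,0,0,0,0],[5,0,0,0,0],[5,0,0,0,0],[5,0,0,0,0]]}}

```text
time: 30.18
tcp_pos: [0.4857, -0.2646, 0.1294]
tcp_rot: [-48.1, 87.5, -94.0]
wrist_force: [0.6, 0.6, 2.1]
width: 0.0127
```

```bash
python3 - <<'E'
from h import *
state();go([487,-266,131],-136.3);shot("wrist","w26",scale=1.4)
E
```

```text
t 30.18 tcp [ 485.7 -264.6  129.4] yjawdir 44.02 tilt x [-0.0031 -0.0437 -0.999 ] w 12.7 F [0.6 0.6 2.1] j6 11.7
shift [-1.6 -0.1  1.9] turn 0.3 (or -179.7) j6 now 11.7
```

View pics/w26.png

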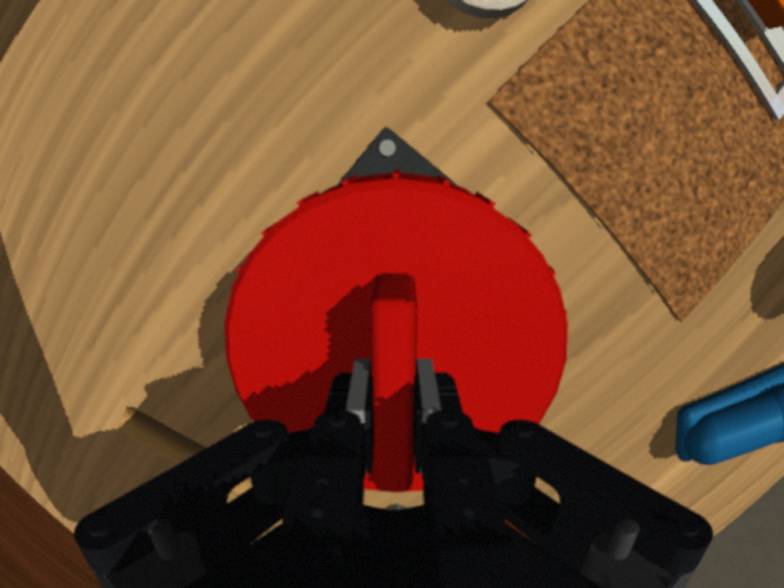

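Gripped again. Turn 175° more (j6 11 → −168).

{"api": "apply_moves", "payload": {"series": [[5,-0.3,0,0,-7],[5,-0.6,0,0,-14],[5,-1,0,0,-21],[5,-1.4,0,0,-28],[5,-1.6,0,0,-35]]}}

```text
time: 30.65
tcp_pos: [0.4861, -0.2652, 0.1313]
tcp_rot: [-82.2, 87.4, -92.9]
wrist_force: [-0.5, 0.2, 1.6]
width: 0.0125
```

{"api": "apply_moves", "payload": {"series": [[5,-0.3,0,0,-7],[5,-0.6,0,0,-14],[5,-1,0,0,-21],[5,-1.4,0,0,-28],[5,-1.6,0,0,-35]]}}

```text
time: 31.07
tcp_pos: [0.4869, -0.2668, 0.1336]
tcp_rot: [-114.8, 87.2, -90.3]
wrist_force: [2.3, -2.5, -0.6]
width: 0.0129
```

{"api": "apply_moves", "payload": {"series": [[5,-0.3,0,0,-7],[5,-0.6,0,0,-14],[5,-1,0,0,-21],[5,-1.4,0,0,-28],[5,-1.6,0,0,-35]]}}

```text
time: 31.48
tcp_pos: [0.488, -0.2665, 0.135]
tcp_rot: [-147.0, 87.3, -87.2]
wrist_force: [1.6, 2.0, -1.1]
width: 0.0124
```

{"api": "apply_moves", "payload": {"series": [[5,-0.3,0,0,-7],[5,-0.6,0,0,-14],[5,-1,0,0,-21],[5,-1.4,0,0,-28],[5,-1.6,0,0,-35]]}}

```text
time: 31.9
tcp_pos: [0.4881, -0.2639, 0.1355]
tcp_rot: [178.6, 87.7, -86.4]
wrist_force: [0.5, 5.7, -1.4]
width: 0.0125
```

{"api": "apply_moves", "payload": {"series": [[5,-0.3,0,0,-7],[5,-0.6,0,0,-14],[5,-1,0,0,-21],[5,-1.4,0,0,-28],[5,-1.6,0,0,-35]]}}

```text
time: 32.32
tcp_pos: [0.4858, -0.2619, 0.1355]
tcp_rot: [135.7, 87.9, -94.0]
wrist_force: [-1.6, 3.5, 1.5]
width: 0.0125
```

```bash
python3 - <<'E'
from h import *
state();shot("wrist","w27",scale=1.4)
E
```

```text
t 32.32 tcp [ 485.8 -261.9  135.5] yjawdir -139.69 tilt x [-0.0025 -0.0363 -0.9993] w 12.5 F [-1.6  3.5  1.5] j6 -164.5
```

View pics/w27.png

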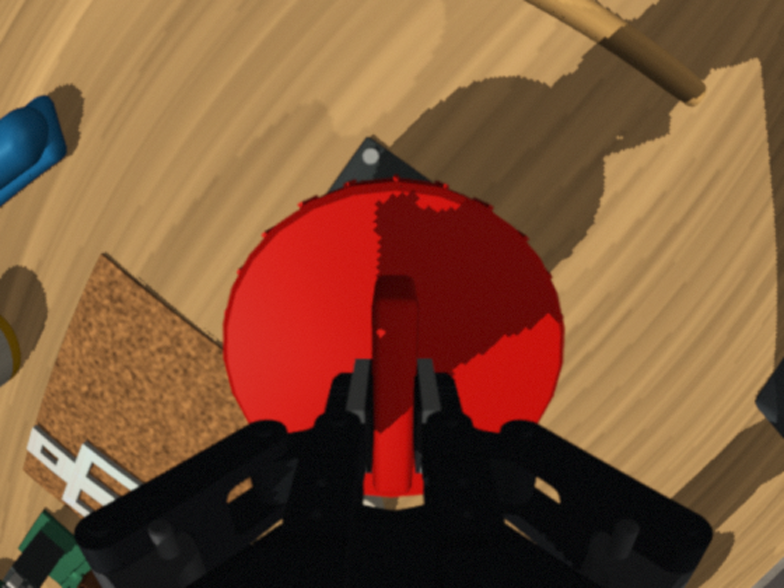

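{"api": "apply_moves", "payload": {"series": [[45,0,0,0,0],[45,0,0,0,0],[45,-1,0,0,0],[45,-1,0,0,0],[45,-1,0,0,0]]}}

```text
time: 32.78
tcp_pos: [0.4865, -0.2626, 0.1372]
tcp_rot: [138.1, 87.8, -91.4]
wrist_force: [1.1, -0.7, 0.4]
width: 0.0449
```

{"api": "apply_moves", "payload": {"series": [[45,-10,0,0,0],[45,-25,0,0,0],[45,-40,0,0,5],[45,-45,0,0,12],[45,-45,0,0,19]]}}

```text
time: 33.2
tcp_pos: [0.488, -0.2619, 0.1858]
tcp_rot: [163.9, 87.6, -84.9]
wrist_force: [-0.2, -0.3, 0.4]
width: 0.0449
```

{"api": "apply_moves", "payload": {"series": [[45,0,0,0,7],[45,0,0,0,14],[45,0,0,0,21],[45,0,0,0,28],[45,0,0,0,35]]}}

```text
time: 33.62
tcp_pos: [0.4884, -0.2622, 0.1871]
tcp_rot: [-159.1, 87.5, -83.3]
wrist_force: [0.3, -0.3, -0.0]
width: 0.0451
```

{"api": "apply_moves", "payload": {"series": [[45,0,0,0,7],[45,0,0,0,14],[45,0,0,0,21],[45,0,0,0,28],[45,0,0,0,35]]}}

```text
time: 34.03
tcp_pos: [0.4887, -0.2624, 0.1882]
tcp_rot: [-122.5, 87.5, -82.1]
wrist_force: [1.2, -0.2, 0.1]
width: 0.0449
```

{"api": "apply_moves", "payload": {"series": [[45,0,0,0,7],[45,0,0,0,14],[45,0,0,0,21],[45,0,0,0,28],[45,0,0,0,35]]}}

```text
time: 34.45
tcp_pos: [0.489, -0.2627, 0.1894]
tcp_rot: [-85.9, 87.4, -80.8]
wrist_force: [0.2, -0.2, -0.1]
width: 0.045
```

{"api": "apply_moves", "payload": {"series": [[45,0,0,0,7],[45,0,0,0,14],[45,0,0,0,21],[45,0,0,0,28],[45,0,0,0,35]]}}

```text
time: 34.87
tcp_pos: [0.4893, -0.263, 0.1905]
tcp_rot: [-49.3, 87.4, -79.6]
wrist_force: [0.0, -1.1, -0.0]
width: 0.0447
```

```bash
python3 - <<'E'
from h import *
state();go([487,-265,136],-139.7)
E
```

```text
t 34.87 tcp [ 489.3 -263.   190.5] yjawdir 59.67 tilt x [ 0.0083 -0.0454 -0.9989] w 44.7 F [ 0.  -1.1 -0. ] j6 -3.7
shift [54.5 -1.  -2.6] turn 19.4 (or -160.6) j6 now -3.7
```

{"api": "apply_moves", "payload": {"series": [[45,0,0,0,7],[45,10,-1,-1,14],[45,20,-1,-2,19],[45,30,-1,-3,19],[45,30,-1,-3,19]]}}

```text
time: 35.28
tcp_pos: [0.4854, -0.263, 0.1586]
tcp_rot: [-33.6, 87.5, -82.8]
wrist_force: [-0.0, 0.8, -0.8]
width: 0.0451
```

{"api": "apply_moves", "payload": {"series": [[45,10,0,0,0],[45,18,0,0,0],[45,25,0,0,0],[45,25,0,0,0],[45,25,0,0,0]]}}

```text
time: 35.7
tcp_pos: [0.4851, -0.2638, 0.1328]
tcp_rot: [-35.2, 87.5, -84.4]
wrist_force: [0.3, -0.8, 0.4]
width: 0.0453
```

{"api": "apply_moves", "payload": {"series": [[5,0,0,0,0],[5,0,0,0,0],[5,0,0,0,0],[5,0,0,0,0],[5,0,0,0,0]]}}

```text
time: 36.12
tcp_pos: [0.4856, -0.2643, 0.1338]
tcp_rot: [-33.6, 87.5, -82.7]
wrist_force: [-1.1, 0.6, 1.8]
width: 0.0126
```

```bash
python3 - <<'E'
from h import *
state()
E
```

```text
t 36.12 tcp [ 485.6 -264.3  133.8] yjawdir 40.81 tilt x [ 0.0056 -0.0439 -0.999 ] w 12.6 F [-1.1  0.6  1.8] j6 14.8
```

{"api": "apply_moves", "payload": {"series": [[5,-0.3,0,0,-7],[5,-0.6,0,0,-14],[5,-0.9,0,0,-21],[5,-1.2,0,0,-28],[5,-1.4,0,0,-35]]}}

```text
time: 36.53
tcp_pos: [0.487, -0.2654, 0.1361]
tcp_rot: [-65.2, 87.3, -79.1]
wrist_force: [2.2, -1.2, 1.2]
width: 0.0128
```

{"api": "apply_moves", "payload": {"series": [[5,-0.3,0,0,-7],[5,-0.6,0,0,-14],[5,-0.9,0,0,-21],[5,-1.2,0,0,-28],[5,-1.4,0,0,-35]]}}

```text
time: 36.95
tcp_pos: [0.4887, -0.2642, 0.1374]
tcp_rot: [-94.5, 87.4, -73.1]
wrist_force: [3.2, 2.3, -0.4]
width: 0.0126
```

{"api": "apply_moves", "payload": {"series": [[5,-0.3,0,0,-7],[5,-0.6,0,0,-14],[5,-0.9,0,0,-21],[5,-1.2,0,0,-28],[5,-1.4,0,0,-35]]}}

```text
time: 37.37
tcp_pos: [0.4878, -0.2611, 0.1373]
tcp_rot: [-129.7, 87.8, -72.9]
wrist_force: [0.3, 4.4, -0.5]
width: 0.013
```

{"api": "apply_moves", "payload": {"series": [[5,-0.3,0,0,-7],[5,-0.6,0,0,-14],[5,-0.9,0,0,-21],[5,-1.2,0,0,-28],[5,-1.4,0,0,-35]]}}

```text
time: 37.78
tcp_pos: [0.4876, -0.2613, 0.1386]
tcp_rot: [-164.0, 87.9, -72.2]
wrist_force: [0.8, -0.3, 3.7]
width: 0.0123
```

{"api": "apply_moves", "payload": {"series": [[5,-0.3,0,0,-7],[5,-0.6,0,0,-14],[5,-0.9,0,0,-21],[5,-1.2,0,0,-28],[5,-1.4,0,0,-35]]}}

```text
time: 38.2
tcp_pos: [0.4869, -0.2604, 0.1394]
tcp_rot: [159.3, 88.0, -73.6]
wrist_force: [0.8, 1.3, 0.0]
width: 0.0127
```

```bash
python3 - <<'E'
from h import *
state();shot("wrist","w28",scale=1.4)
E
```

```text
t 38.20 tcp [ 486.9 -260.4  139.4] yjawdir -142.92 tilt x [ 0.0098 -0.0332 -0.9994] w 12.7 F [0.8 1.3 0. ] j6 -161.4
```

View pics/w28.png

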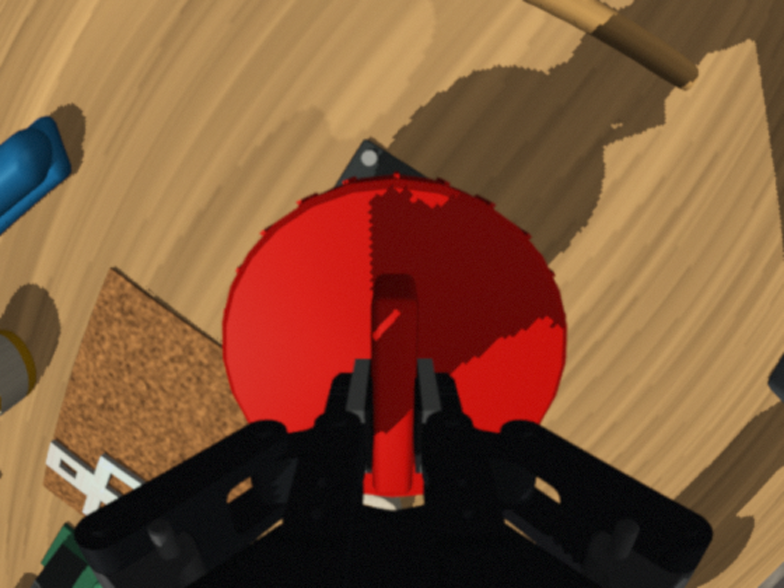

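{"api": "apply_moves", "payload": {"series": [[45,0,0,0,0],[45,0,0,0,0],[45,-1,0,0,0],[45,-1,0,0,0],[45,-1,0,0,0]]}}

```text
time: 38.67
tcp_pos: [0.4872, -0.2607, 0.1407]
tcp_rot: [159.8, 88.0, -72.9]
wrist_force: [-1.0, -0.2, -0.6]
width: 0.0452
```

{"api": "apply_moves", "payload": {"series": [[45,-10,0,0,0],[45,-25,0,0,0],[45,-40,0,0,5],[45,-45,0,0,12],[45,-45,0,0,19]]}}

```text
time: 39.08
tcp_pos: [0.4881, -0.26, 0.1892]
tcp_rot: [-176.1, 87.7, -68.2]
wrist_force: [-0.7, 0.1, -0.5]
width: 0.045
```

{"api": "apply_moves", "payload": {"series": [[45,0,0,0,7],[45,0,0,0,14],[45,0,0,0,21],[45,0,0,0,28],[45,0,0,0,35]]}}

```text
time: 39.5
tcp_pos: [0.4883, -0.2602, 0.1904]
tcp_rot: [-139.8, 87.7, -67.3]
wrist_force: [-0.4, -1.1, 0.6]
width: 0.0452
```

{"api": "apply_moves", "payload": {"series": [[45,0,0,0,7],[45,0,0,0,14],[45,0,0,0,21],[45,0,0,0,28],[45,0,0,0,35]]}}

```text
time: 39.92
tcp_pos: [0.4886, -0.2603, 0.1914]
tcp_rot: [-103.7, 87.6, -66.5]
wrist_force: [-0.0, -0.3, -0.4]
width: 0.0448
```

{"api": "apply_moves", "payload": {"series": [[45,0,0,0,7],[45,0,0,0,14],[45,0,0,0,21],[45,0,0,0,28],[45,0,0,0,35]]}}

```text
time: 40.33
tcp_pos: [0.4888, -0.2605, 0.1925]
tcp_rot: [-67.5, 87.5, -65.7]
wrist_force: [-0.2, 0.7, 0.6]
width: 0.0447
```

{"api": "apply_moves", "payload": {"series": [[45,0,0,0,7],[45,0,0,0,14],[45,0,0,0,21],[45,0,0,0,28],[45,0,0,0,35]]}}

```text
time: 40.75
tcp_pos: [0.489, -0.2606, 0.1935]
tcp_rot: [-31.3, 87.5, -64.8]
wrist_force: [0.2, 0.1, 0.5]
width: 0.045
```

```bash
python3 - <<'E'
from h import *
state();go([487,-264,140],-142.9)
E
```

```text
t 40.75 tcp [ 489.  -260.6  193.5] yjawdir 56.42 tilt x [ 0.0187 -0.0398 -0.999 ] w 45.0 F [0.2 0.1 0.5] j6 -0.7
shift [53.6 -2.7 -1.9] turn 19.3 (or -160.7) j6 now -0.7
```

{"api": "apply_moves", "payload": {"series": [[45,-40,0,0,7]]}}

```text
time: 40.83
tcp_pos: [0.4801, -0.2536, 0.2186]
tcp_rot: [-65.1, 88.6, -105.8]
wrist_force: [-1.0, 1.8, -4.1]
width: 0.0449
```

{"api": "apply_moves", "payload": {"series": [[45,0,0,0,0],[45,0,0,0,0],[45,0,0,0,0]]}}

```text
time: 41.08
tcp_pos: [0.4806, -0.2539, 0.2195]
tcp_rot: [-61.0, 88.6, -101.6]
wrist_force: [-0.1, 1.1, -0.9]
width: 0.0447
```

```bash
python3 - <<'E'
from h import *
state();go([487,-264,140],-142.9)
E
```

```text
t 41.08 tcp [ 480.6 -253.9  219.5] yjawdir 49.33 tilt x [-0.0049 -0.0238 -0.9997] w 44.7 F [-0.1  1.1 -0.9] j6 6.5
shift [79.7 -1.8 10.4] turn 12.2 (or -167.8) j6 now 6.5
```

Tilt now 1.4°. Descend and regrip.

{"api": "apply_moves", "payload": {"series": [[45,10,-1,3,6],[45,25,-1,6,12],[45,40,-2,10,12],[45,50,-2,10,12],[45,50,-2,10,12]]}}

```text
time: 41.5
tcp_pos: [0.4857, -0.2626, 0.1672]
tcp_rot: [-58.3, 88.7, -111.0]
wrist_force: [-0.0, 0.7, -0.3]
width: 0.045
```

```bash
python3 - <<'E'
from h import *
state();go([486.5,-264,138],-142.9);shot("wrist","w29",scale=1.4)
E
```

```text
t 41.50 tcp [ 485.7 -262.6  167.2] yjawdir 37.37 tilt x [-0.0083 -0.0216 -0.9997] w 45.0 F [-0.   0.7 -0.3] j6 18.1
shift [29.2  0.4  1.3] turn 0.3 (or -179.7) j6 now 18.1
```

View pics/w29.png

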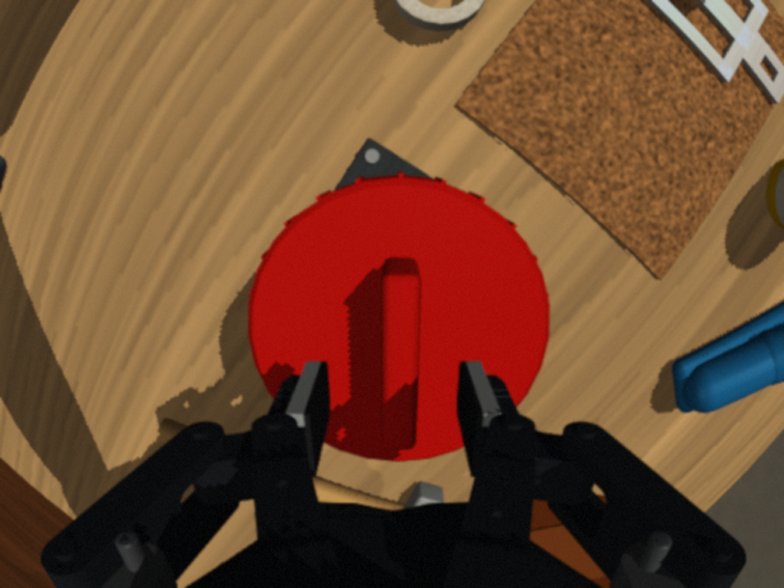

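{"api": "apply_moves", "payload": {"series": [[45,10,1,1,0],[45,20,2,1,0],[45,29,2,1,0],[45,29,2,1,0],[45,29,2,1,0]]}}

```text
time: 41.97
tcp_pos: [0.4874, -0.2624, 0.1384]
tcp_rot: [-59.6, 88.7, -112.3]
wrist_force: [-0.5, -0.8, 0.3]
width: 0.0446
```

{"api": "apply_moves", "payload": {"series": [[5,0,0,0,0],[5,0,0,0,0],[5,0,0,0,0],[5,0,0,0,0],[5,0,0,0,0]]}}

```text
time: 42.38
tcp_pos: [0.4878, -0.2625, 0.1391]
tcp_rot: [-56.3, 88.7, -108.9]
wrist_force: [-0.3, 0.6, 2.0]
width: 0.0125
```

{"api": "apply_moves", "payload": {"series": [[5,-0.3,0,0,-7],[5,-0.6,0,0,-14],[5,-0.9,0,0,-21],[5,-1.2,0,0,-28],[5,-1.4,0,0,-35]]}}

```text
time: 42.8
tcp_pos: [0.4874, -0.2626, 0.1409]
tcp_rot: [-93.2, 88.7, -110.5]
wrist_force: [-0.9, 0.3, 3.2]
width: 0.0127
```

{"api": "apply_moves", "payload": {"series": [[5,-0.3,0,0,-7],[5,-0.6,0,0,-14],[5,-0.9,0,0,-21],[5,-1.2,0,0,-28],[5,-1.4,0,0,-35]]}}

```text
time: 43.22
tcp_pos: [0.4876, -0.2628, 0.1424]
tcp_rot: [-127.2, 88.7, -109.2]
wrist_force: [0.9, 0.4, -0.9]
width: 0.0128
```

{"api": "apply_moves", "payload": {"series": [[5,-0.3,0,0,-7],[5,-0.6,0,0,-14],[5,-0.9,0,0,-21],[5,-1,0,0,-28],[5,-1,0,0,-28]]}}

```text
time: 43.63
tcp_pos: [0.4876, -0.2625, 0.1433]
tcp_rot: [-155.8, 88.7, -109.7]
wrist_force: [-0.5, 1.4, -1.1]
width: 0.0127
```

```bash
python3 - <<'E'
from h import *
state();shot("wrist","w30",scale=1.4);print(bot_().observe()['wrist_torque'])
E
```

```text
t 43.63 tcp [ 487.6 -262.5  143.3] yjawdir 136.14 tilt x [-0.0077 -0.0216 -0.9997] w 12.7 F [-0.5  1.4 -1.1] j6 -80.6
[ 0.18445497 -0.12145415  0.03781452]
```

View pics/w30.png

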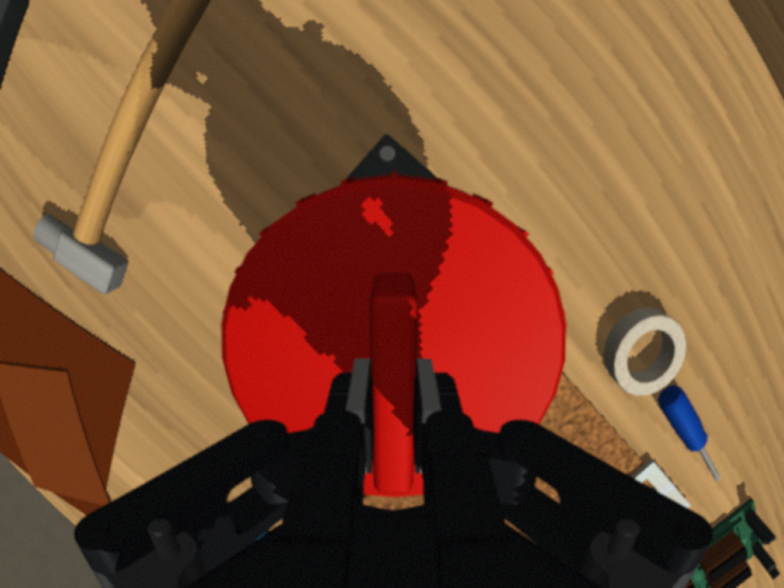

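{"api": "apply_moves", "payload": {"series": [[5,-0.5,0,0,-6],[5,-2,0,0,-8],[5,-4,0,0,-8],[5,-6,0,0,-8],[5,-6,0,0,-8]]}}

```text
time: 44.1
tcp_pos: [0.4876, -0.2625, 0.1496]
tcp_rot: [-163.3, 88.7, -109.5]
wrist_force: [-0.2, 0.1, -1.5]
width: 0.0124
```

{"api": "apply_moves", "payload": {"series": [[5,-8,0,0,0],[5,-20,0,0,0],[5,-35,0,0,0],[5,-50,0,0,0],[5,-60,0,0,0]]}}

```text
time: 44.52
tcp_pos: [0.4888, -0.2616, 0.2127]
tcp_rot: [-155.2, 88.6, -101.5]
wrist_force: [1.0, 0.6, -1.2]
width: 0.0125
```

```bash
python3 - <<'E'
from h import *
state();shot("wrist","w31",scale=1.4);go([560,-72,210],90);shot("scene","s31",scale=1.4)
E
```

```text
t 44.52 tcp [ 488.8 -261.6  212.7] yjawdir 143.72 tilt x [-0.0049 -0.0239 -0.9997] w 12.5 F [ 1.   0.6 -1.2] j6 -88.0
shift [ -0.4  55.8 195. ] turn 53.7 (or -126.3) j6 now -88.0
```

View pics/s31.png

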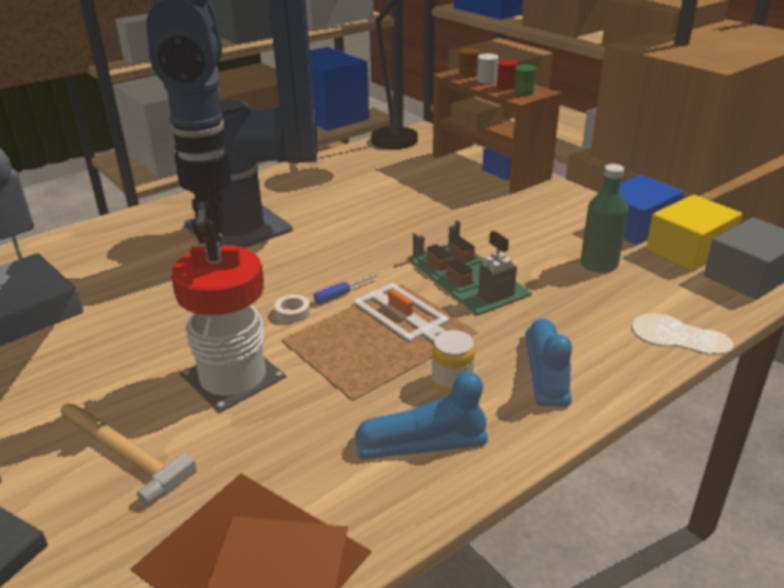

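```bash
python3 - <<'E'
from h import *
go([555,-71,180])
E
```

```text
shift [ 28.2  60.7 193.5]
```

{"api": "apply_moves", "payload": {"series": [[5,0,8,25,0],[5,5,18,60,0],[5,10,30,95,0],[5,15,42,130,0],[5,20,50,160,0]]}}

```text
time: 45.03
tcp_pos: [0.5437, -0.1017, 0.1883]
tcp_rot: [-152.1, 88.6, -98.4]
wrist_force: [0.7, -0.4, -1.4]
width: 0.0124
```

```bash
python3 - <<'E'
from h import *
state();go([555,-71,120])
E
```

```text
t 45.03 tcp [ 543.7 -101.7  188.3] yjawdir 143.74 tilt x [-0.0036 -0.0243 -0.9997] w 12.4 F [ 0.7 -0.4 -1.4] j6 -70.4
shift [67.5  9.9 32.9]
```

{"api": "apply_moves", "payload": {"series": [[5,15,4,12,0],[5,35,8,24,0],[5,55,10,33,0],[5,68,10,33,0],[5,68,10,33,0]]}}

```text
time: 45.45
tcp_pos: [0.5519, -0.0694, 0.1145]
tcp_rot: [-172.0, 88.5, -118.2]
wrist_force: [-0.9, -0.4, -1.6]
width: 0.0127
```

```bash
python3 - <<'E'
from h import *
state();go([555,-71,50]);shot("wrist","w32",scale=1.4)
E
```

```text
t 45.45 tcp [551.9 -69.4 114.5] yjawdir 143.80 tilt x [-0.012  -0.0224 -0.9997] w 12.7 F [-0.9 -0.4 -1.6] j6 -67.0
shift [64.5 -3.2  2.2]
```

View pics/w32.png

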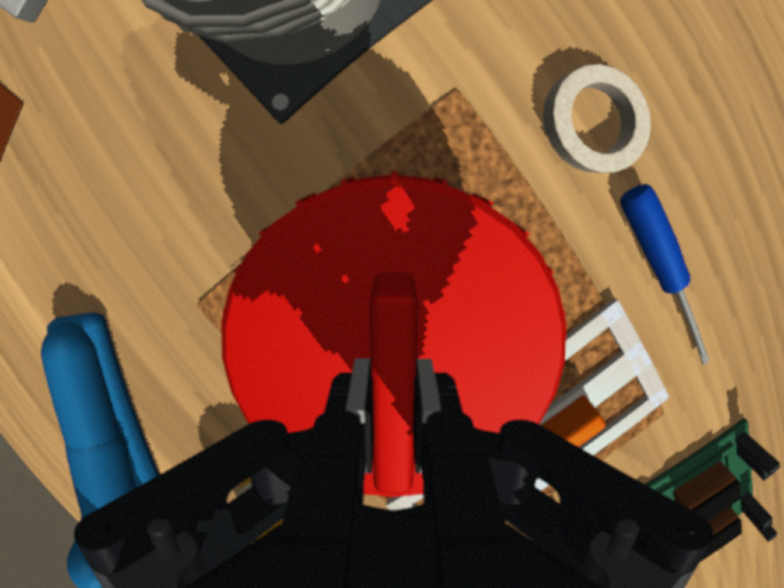

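{"api": "apply_moves", "payload": {"series": [[5,15,-3,2,0],[5,30,-3,2,0],[5,45,-3,2,0],[5,60,-3,2,0],[5,62,-3,2,0]]}}

```text
time: 45.92
tcp_pos: [0.5543, -0.0719, 0.0528]
tcp_rot: [-173.3, 88.5, -119.6]
wrist_force: [-1.3, -0.2, -1.4]
width: 0.0125
```

{"api": "apply_moves", "payload": {"series": [[5,2,0,0,0],[5,4,0,0,0],[5,6,0,0,0],[5,8,0,0,0],[5,8,0,0,0]]}}

```text
time: 46.33
tcp_pos: [0.5546, -0.0722, 0.0452]
tcp_rot: [-171.5, 88.5, -117.8]
wrist_force: [-0.5, 0.5, -3.7]
width: 0.0125
```

```bash
python3 - <<'E'
from h import *
state()
E
```

```text
t 46.33 tcp [554.6 -72.2  45.2] yjawdir 143.70 tilt x [-0.0119 -0.0226 -0.9997] w 12.5 F [-0.5  0.5 -3.7] j6 -67.1
```

{"api": "apply_moves", "payload": {"series": [[5,1,0,0,0],[5,2,0,0,0],[5,3,0,0,0],[5,4,0,0,0],[5,4,0,0,0]]}}

```text
time: 46.75
tcp_pos: [0.5551, -0.0728, 0.0431]
tcp_rot: [-167.4, 88.5, -113.7]
wrist_force: [-2.4, -0.9, 5.1]
width: 0.0122
```

```bash
python3 - <<'E'
from h import *
state()
E
```

```text
t 46.75 tcp [555.1 -72.8  43.1] yjawdir 143.70 tilt x [-0.0104 -0.0236 -0.9997] w 12.2 F [-2.4 -0.9  5.1] j6 -67.1
```

Contact. Release and rise.

{"api": "apply_moves", "payload": {"series": [[40,0,0,0,0],[40,0,0,0,0],[40,0,0,0,0],[40,-1,0,0,0],[40,-1,0,0,0]]}}

```text
time: 47.17
tcp_pos: [0.5551, -0.0727, 0.044]
tcp_rot: [-167.6, 88.5, -113.9]
wrist_force: [-0.5, 0.0, -0.0]
width: 0.0402
```

{"api": "apply_moves", "payload": {"series": [[40,-12,0,0,0],[40,-35,0,0,0],[40,-65,0,0,0],[40,-100,0,0,0],[40,-120,0,0,0]]}}

```text
time: 47.58
tcp_pos: [0.5577, -0.0701, 0.1689]
tcp_rot: [-155.5, 88.6, -101.8]
wrist_force: [1.8, -0.2, 0.9]
width: 0.0399
```

```bash
python3 - <<'E'
from h import *
state();shot("wrist","w33",scale=1.4);shot("top","t33",scale=1.4);print(bot_().observe()['joint_pos'])
E
```

```text
t 47.58 tcp [557.7 -70.1 168.9] yjawdir 143.71 tilt x [-0.0052 -0.0247 -0.9997] w 39.9 F [ 1.8 -0.2  0.9] j6 -66.8
[-13.12378919   7.99674878   6.85959569  88.50300861  -1.44392256
 -66.8296961 ]
```

View pics/w33.png

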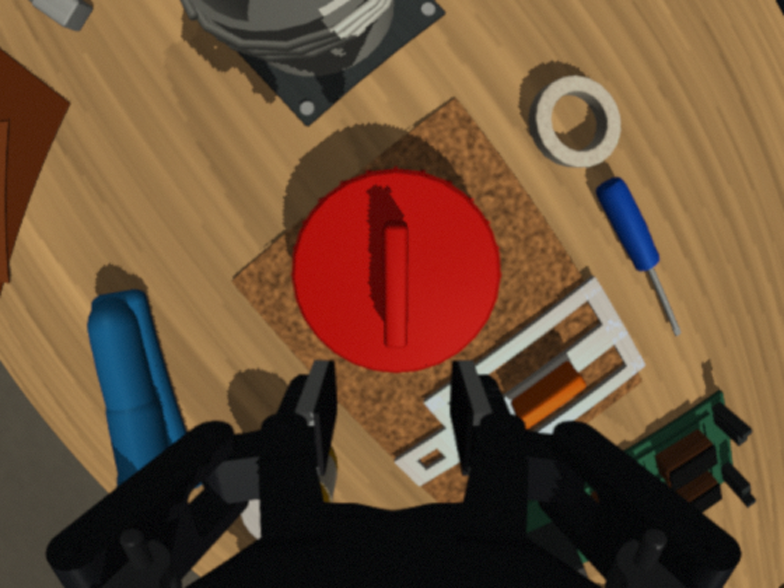

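View pics/t33.png

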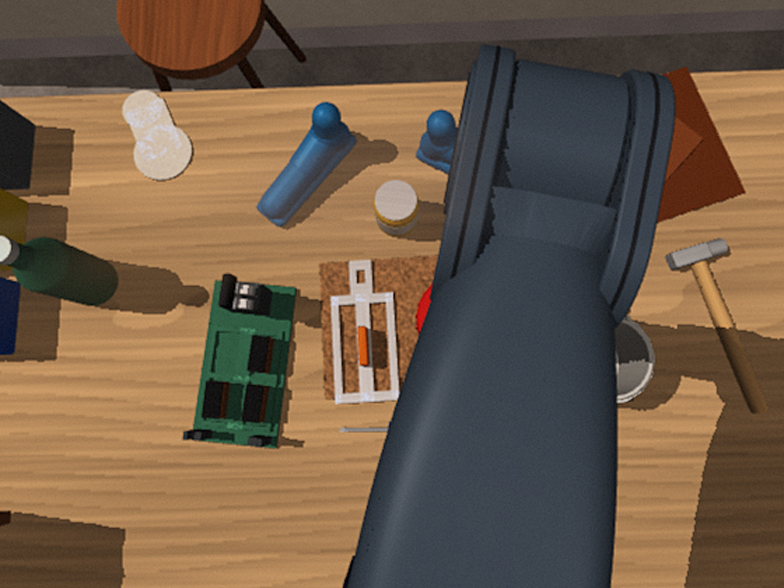

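```bash
python3 - <<'E'
from h import *
go([500,215,200],83.6)
E
```

```text
shift [-36.7 216.6 194.1] turn 60.1 (or -119.9) j6 now -66.8
```

{"api": "apply_moves", "payload": {"series": [[45,-15,25,25,7],[45,-30,50,48,14],[45,-37,75,70,21],[45,-37,100,95,28],[45,-37,120,110,35]]}}

```text
time: 48.1
tcp_pos: [0.5279, 0.0925, 0.204]
tcp_rot: [-105.4, 88.6, -87.0]
wrist_force: [0.8, 0.7, -0.8]
width: 0.045
```

```bash
python3 - <<'E'
from h import *
state();go([500,215,200],83.6)
E
```

```text
t 48.10 tcp [527.9  92.5 204. ] yjawdir 108.42 tilt x [ 0.0013 -0.0249 -0.9997] w 45.0 F [ 0.8  0.7 -0.8] j6 -14.7
shift [  0.9 125.1  12.3] turn 24.8 (or -155.2) j6 now -14.7
```

{"api": "apply_moves", "payload": {"series": [[45,1,35,4,7],[45,1,70,8,14],[45,1,105,12,21],[45,1,125,12,25],[45,1,125,12,25]]}}

```text
time: 48.52
tcp_pos: [0.4976, 0.2188, 0.199]
tcp_rot: [-86.3, 88.7, -92.7]
wrist_force: [-0.4, -0.1, -0.1]
width: 0.0447
```

```bash
python3 - <<'E'
from h import *
state();shot("wrist","w34",scale=1.4)
E
```

```text
t 48.52 tcp [497.6 218.8 199. ] yjawdir 83.59 tilt x [-0.0011 -0.0233 -0.9997] w 44.7 F [-0.4 -0.1 -0.1] j6 23.9
```

View pics/w34.png

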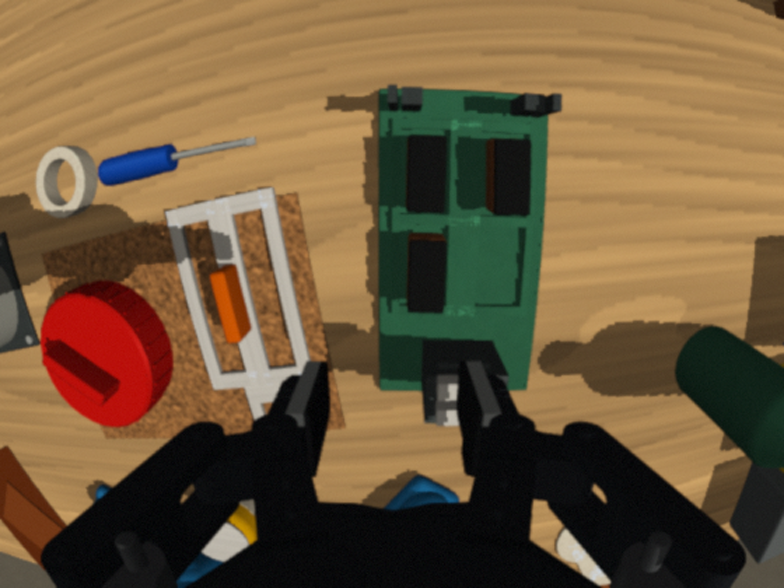

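```bash
python3 - <<'E'
from h import *
c=Cam("wrist");im=cv2.imread("pics/w34_raw.png")
g=cv2.inRange(cv2.cvtColor(im,cv2.COLOR_BGR2GRAY),0,38)
for n,(x,y) in dict(A=(428,278),B=(427,174),C=(511,178)).items():
    r=np.zeros_like(g);x0,y0=int(x/1.4),int(y/1.4);r[y0-32:y0+32,x0-22:x0+22]=g[y0-32:y0+32,x0-22:x0+22]
    cs,_=cv2.findContours(r,0,2);k=max(cs,key=cv2.contourArea);rect=cv2.minAreaRect(k)
    P=np.array([c.onz(*q,.044)[:2] for q in cv2.boxPoints(rect)])*1000
    print(n,rect,np.round(P.mean(0),1),[ (round(np.linalg.norm(P[i]-P[i-1]),1),round(np.degrees(np.arctan2(*(P[i]-P[i-1])[::-1])),1)) for i in(1,2)])
E
```

```text
A ((301.0, 194.5), (57.0, 36.0), 90.0) [506.3 231.2] [(np.float64(35.9), np.float64(84.3)), (np.float64(60.1), np.float64(-4.5))]
B ((301.4999694824219, 122.49998474121094), (36.99999237060547, 58.99999237060547), 0.0) [433.4 238.8] [(np.float64(58.4), np.float64(173.7)), (np.float64(35.8), np.float64(84.5))]
C ((360.5, 125.5), (57.0, 35.0), 90.0) [441.2 297.3] [(np.float64(35.5), np.float64(86.9)), (np.float64(57.6), np.float64(-4.2))]
```

```bash
python3 - <<'E'
from h import *
c=Cam("wrist")
for n,(x,y) in dict(A=(427.5,275.5),B=(427,174),C=(513,178)).items():print(n,np.round(c.onz(x/1.4,y/1.4,.044)*1000,1))
im=cv2.imread("pics/w34_raw.png");cv2.imwrite("pics/w34z.png",cv2.resize(im[80:240,260:400],None,fx=4.5,fy=3.7,interpolation=2))
E
```

```text
A [508.5 235.4  44. ]
B [435.5 242.   44. ]
C [443.2 302.8  44. ]
```

View pics/w34z.png

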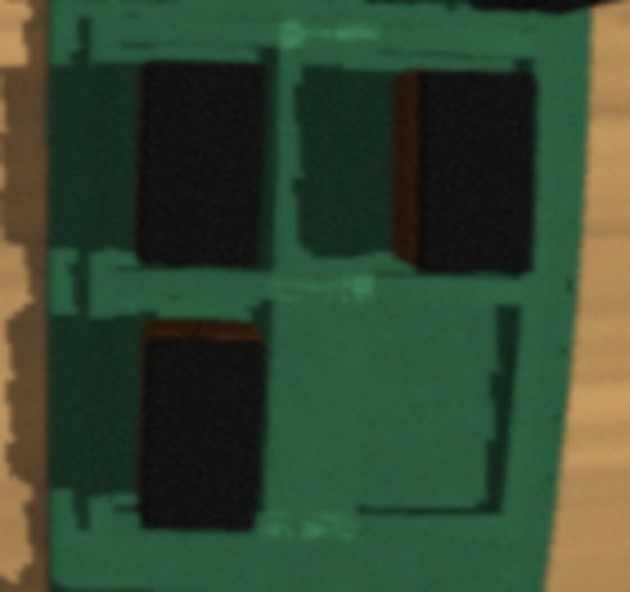

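```bash
python3 - <<'E'
from h import *
go([507.8,236,70],83.6);go([507.8,236,12],83.6)
E
```

```text
shift [128.5  23.5   6.9] turn 0.1 (or -179.9) j6 now 23.6
shift [186.5  24.9   6.7] turn 0.1 (or -179.9) j6 now 23.6
```

{"api": "apply_moves", "payload": {"series": [[50,25,7,5,0],[50,55,14,10,0],[50,85,14,10,0],[50,115,14,10,0],[50,128,14,10,0]]}}

```text
time: 48.98
tcp_pos: [0.5071, 0.2239, 0.0654]
tcp_rot: [-99.1, 88.3, -105.4]
wrist_force: [-1.4, -0.2, -0.5]
width: 0.0504
```

```bash
python3 - <<'E'
from h import *
state();go([507.8,236,12],83.6);shot("wrist","w35",scale=1.4)
E
```

```text
t 48.98 tcp [507.1 223.9  65.4] yjawdir 83.68 tilt x [-0.0078 -0.0284 -0.9996] w 50.4 F [-1.4 -0.2 -0.5] j6 24.1
shift [53.  13.6 -0.3] turn 0.1 (or -179.9) j6 now 24.1
```

View pics/w35.png

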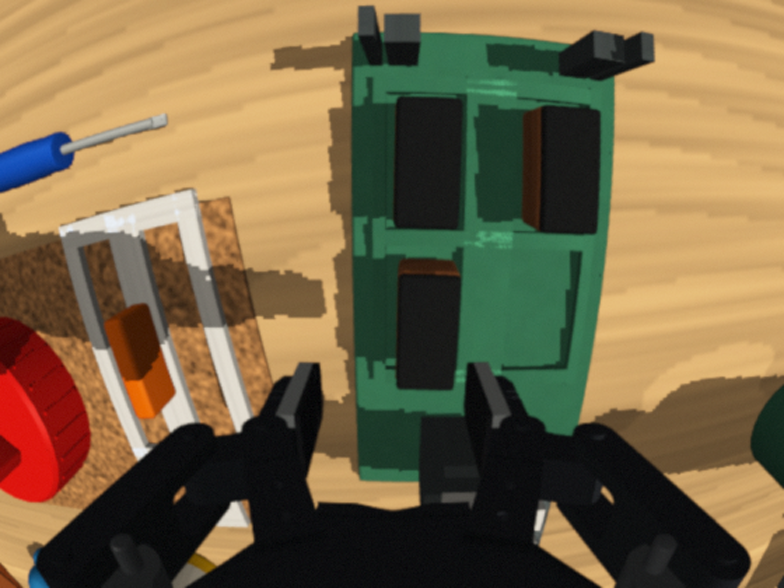

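```bash
python3 - <<'E'
from h import *
c=Cam("wrist")
for n,(x,y) in dict(A=(428,332),B=(429,163),C=(570,170)).items():print(n,np.round(c.onz(x/1.4,y/1.4,.044)*1000,1))
E
```

```text
A [505.2 236.9  44. ]
B [433.3 244.   44. ]
C [440.1 303.2  44. ]
```

{"api": "apply_moves", "payload": {"series": [[50,0,14,-1,0],[50,15,14,-1,0],[50,30,14,-1,0],[50,42,14,-1,0],[50,42,14,-1,0]]}}

```text
time: 49.45
tcp_pos: [0.5045, 0.2357, 0.0193]
tcp_rot: [-109.2, 88.1, -115.6]
wrist_force: [0.2, -0.4, -0.3]
width: 0.0499
```

{"api": "apply_moves", "payload": {"series": [[50,4,0,0,0],[50,8,0,0,0],[50,12,0,0,0],[50,12,0,0,0]]}}

```text
time: 49.78
tcp_pos: [0.5042, 0.2353, 0.007]
tcp_rot: [-109.7, 88.0, -116.0]
wrist_force: [0.4, 0.4, -0.6]
width: 0.0501
```

```bash
python3 - <<'E'
from h import *
state();go([506.5,236.5,12],83.6);shot("wrist","w36",scale=1.4)
E
```

```text
t 49.78 tcp [504.2 235.3   7. ] yjawdir 83.67 tilt x [-0.015  -0.0307 -0.9994] w 50.1 F [ 0.4  0.4 -0.6] j6 25.3
shift [-5.1  1.3  2.1] turn 0.1 (or -179.9) j6 now 25.3
```

View pics/w36.png

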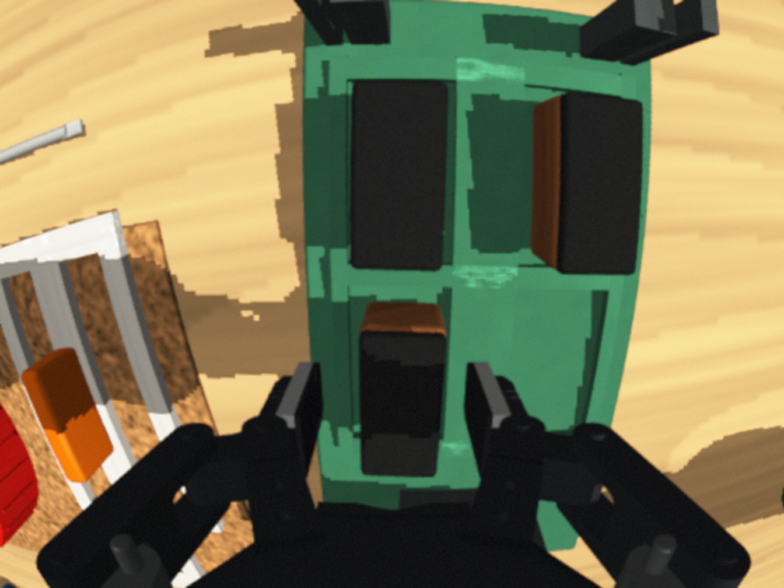

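{"api": "apply_moves", "payload": {"series": [[50,-1,2,1,0],[15,-1,2,1,0],[15,-1,2,1,0],[15,-1,2,1,0],[15,-1,2,1,0]]}}

```text
time: 50.25
tcp_pos: [0.5065, 0.2376, 0.0093]
tcp_rot: [-106.7, 88.1, -113.0]
wrist_force: [-0.1, -0.3, 4.1]
width: 0.0266
```

{"api": "apply_moves", "payload": {"series": [[15,-10,0,0,0],[15,-25,0,0,0],[15,-45,0,0,0],[15,-70,0,0,0],[15,-95,0,0,0]]}}

```text
time: 50.67
tcp_pos: [0.5067, 0.2401, 0.1047]
tcp_rot: [-109.5, 88.0, -115.9]
wrist_force: [0.1, 0.5, -0.0]
width: 0.0264
```

```bash
python3 - <<'E'
from h import *
state();shot("wrist","w37",scale=1.4);go([486.5,-250,200])
E
```

```text
t 50.67 tcp [506.7 240.1 104.7] yjawdir 83.68 tilt x [-0.0149 -0.0306 -0.9994] w 26.4 F [ 0.1  0.5 -0. ] j6 25.7
shift [ -75.1 -493.4   30.4]
```

View pics/w37.png

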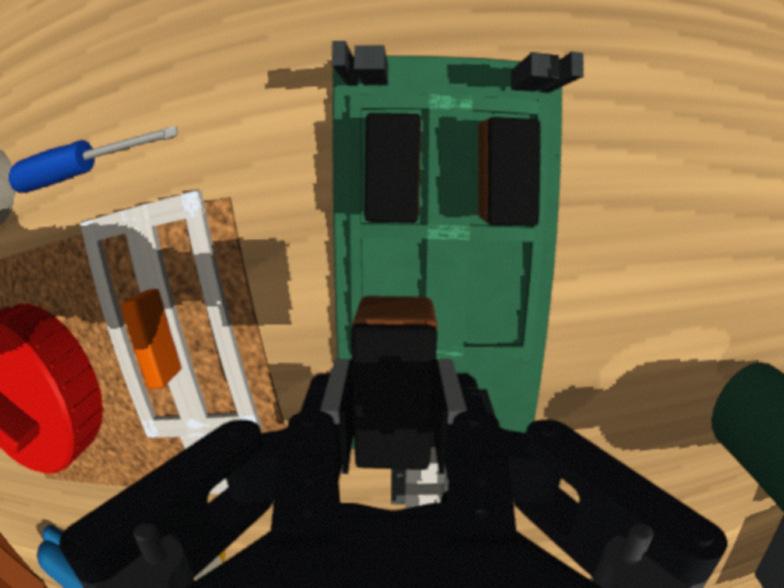

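{"api": "apply_moves", "payload": {"series": [[15,-40,-35,2,0],[15,-70,-75,5,0],[15,-75,-115,7,0],[15,-75,-155,10,0],[15,-75,-195,12,0]]}}

```text
time: 51.13
tcp_pos: [0.5028, 0.0636, 0.1933]
tcp_rot: [-84.4, 88.4, -90.6]
wrist_force: [0.9, -0.1, -1.0]
width: 0.0263
```

{"api": "apply_moves", "payload": {"series": [[15,0,-40,2,0],[15,0,-80,4,0],[15,0,-120,6,0],[15,0,-160,8,0],[15,0,-190,10,0]]}}

```text
time: 51.55
tcp_pos: [0.4912, -0.1292, 0.1987]
tcp_rot: [-84.4, 88.4, -90.7]
wrist_force: [1.3, 0.9, -0.3]
width: 0.0265
```

```bash
python3 - <<'E'
from h import *
state();go([486.5,-250,190]);shot("wrist","w38",scale=1.4)
E
```

```text
t 51.55 tcp [ 491.2 -129.2  198.7] yjawdir 83.64 tilt x [-3.000e-04 -2.830e-02 -9.996e-01] w 26.5 F [ 1.3  0.9 -0.3] j6 -14.9
shift [  12.1 -120.3    8.6]
```

View pics/w38.png

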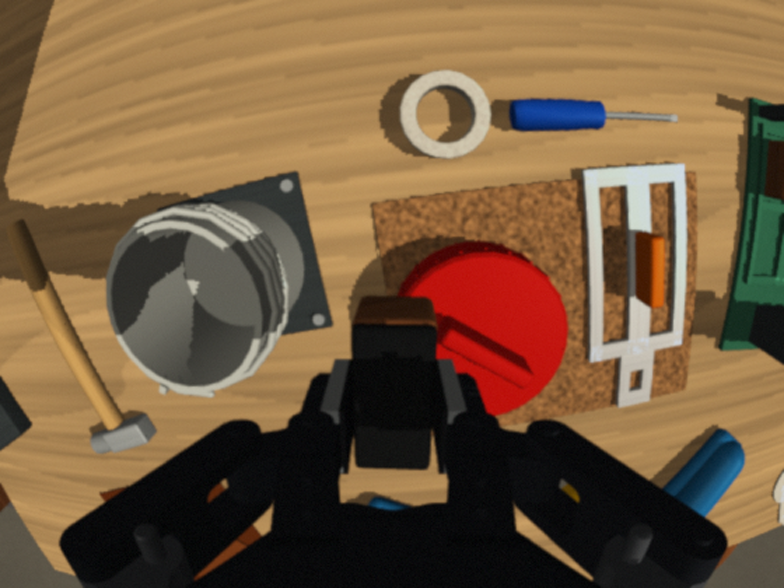

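```bash
python3 - <<'E'
from h import *
c=Cam("wrist")
for q in [(107,292),(283,300),(190,205),(195,393)]: print(q,np.round(c.onz(q[0]/1.4,q[1]/1.4,.122)*1000,1))
# plate corners bottom bolts
for q in [(287,185),(319,320)]: print(q,np.round(c.onz(q[0]/1.4,q[1]/1.4,.005)*1000,1))
go([487,-265,185])
E
```

```text
(107, 292) [ 467.9 -325.3  122. ]
(283, 300) [ 486.1 -201.3  122. ]
(190, 205) [ 423.5 -248.3  122. ]
(195, 393) [ 543.5 -276.6  122. ]
(287, 185) [ 424.4 -220.2    5. ]
(319, 320) [ 540.7 -211.5    5. ]
shift [  17.9 -130.    10.8]
```

{"api": "apply_moves", "payload": {"series": [[15,5,-35,3,0],[15,10,-75,6,0],[15,15,-110,9,0],[15,18,-121,9,0],[15,18,-121,9,0]]}}

```text
time: 52.02
tcp_pos: [0.4851, -0.2583, 0.1832]
tcp_rot: [-88.4, 88.1, -95.3]
wrist_force: [0.3, 0.1, -0.7]
width: 0.0261
```

```bash
python3 - <<'E'
from h import *
state();go([486,-256,75]);shot("wrist","w39",scale=1.4)
E
```

```text
t 52.02 tcp [ 485.1 -258.3  183.2] yjawdir 83.13 tilt x [-0.003  -0.0327 -0.9995] w 26.1 F [ 0.3  0.1 -0.7] j6 -27.1
shift [108.    5.9   0.5]
```

View pics/w39.png

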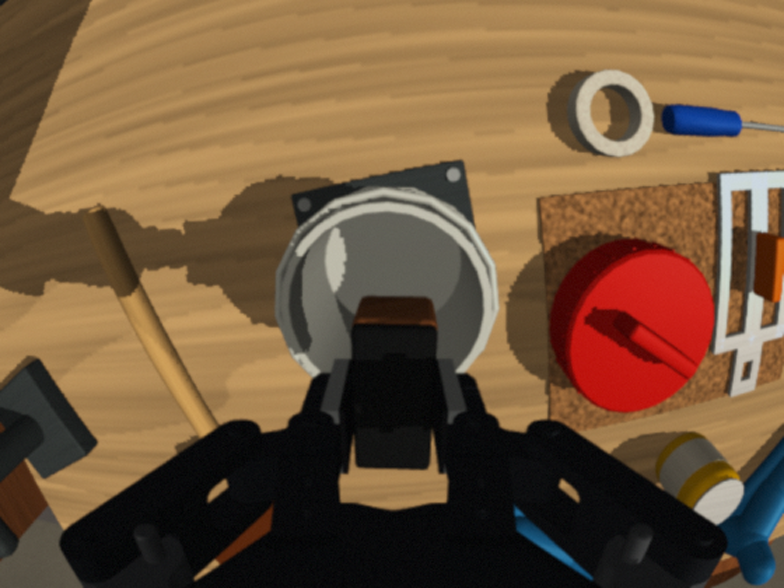

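{"api": "apply_moves", "payload": {"series": [[15,20,2,0,0],[15,45,3,0,0],[15,70,3,0,0],[15,90,4,0,0],[15,95,4,0,0]]}}

```text
time: 52.48
tcp_pos: [0.4835, -0.2517, 0.0846]
tcp_rot: [-100.7, 88.4, -107.3]
wrist_force: [0.3, 0.7, -1.1]
width: 0.0263
```

{"api": "apply_moves", "payload": {"series": [[15,4,0,0,0],[15,8,0,0,0],[15,12,0,0,0],[15,12,0,0,0]]}}

```text
time: 52.82
tcp_pos: [0.4839, -0.2519, 0.0731]
tcp_rot: [-98.7, 88.4, -105.2]
wrist_force: [0.7, -0.0, -0.6]
width: 0.0265
```

```bash
python3 - <<'E'
from h import *
state();shot("wrist","w40",scale=1.4);shot("scene","s40",crop=(90,120,250,300),scale=4)
E
```

```text
t 52.82 tcp [ 483.9 -251.9   73.1] yjawdir 83.41 tilt x [-0.0074 -0.0271 -0.9996] w 26.5 F [ 0.7 -0.  -0.6] j6 -27.0
```

View pics/w40.png

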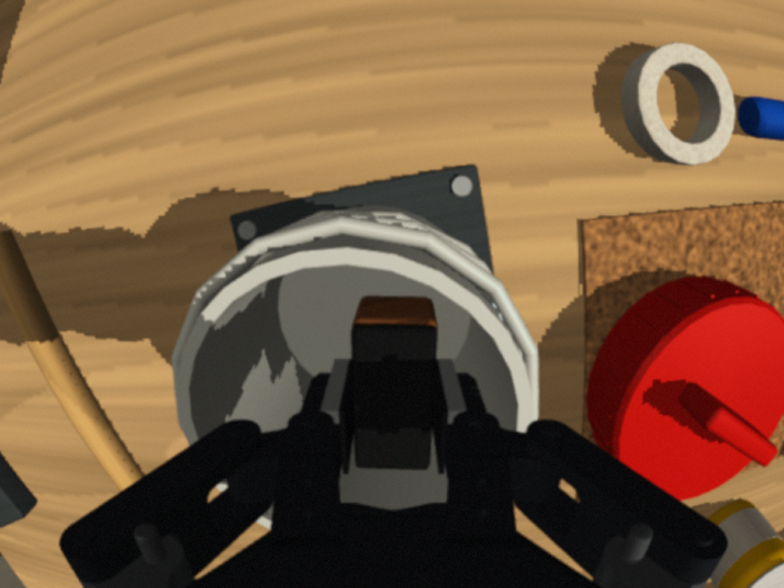

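View pics/s40.png

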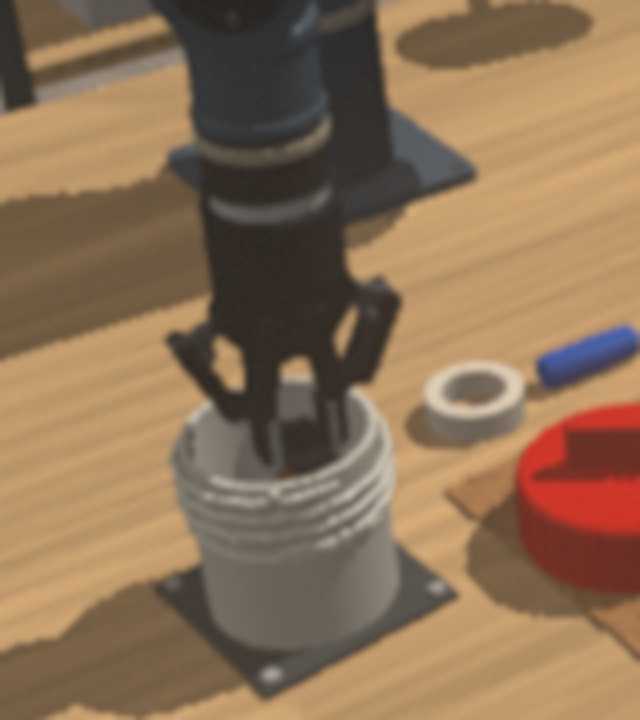

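{"api": "apply_moves", "payload": {"series": [[40,0,0,0,0],[40,0,0,0,0],[40,0,0,0,0],[40,0,0,0,0]]}}

```text
time: 53.25
tcp_pos: [0.4844, -0.2526, 0.0742]
tcp_rot: [-95.2, 88.4, -101.9]
wrist_force: [0.7, -0.1, -0.6]
width: 0.0406
```

{"api": "apply_moves", "payload": {"series": [[40,-30,0,0,0],[40,-65,0,0,0],[40,-100,0,0,0],[40,-120,0,0,0]]}}

```text
time: 53.58
tcp_pos: [0.4863, -0.25, 0.1987]
tcp_rot: [-85.8, 88.2, -92.5]
wrist_force: [-0.1, -0.7, 0.4]
width: 0.04
```

```bash
python3 - <<'E'
from h import *
state();shot("wrist","w41",scale=1.4);go([435,243,200],83.6)
E
```

```text
t 53.58 tcp [ 486.3 -250.   198.7] yjawdir 83.35 tilt x [-0.0013 -0.0312 -0.9995] w 40.0 F [-0.1 -0.7  0.4] j6 -26.7
shift [ -14.8  484.4 -109.7] turn -0.3 (or 179.7) j6 now -26.7
```

View pics/w41.png

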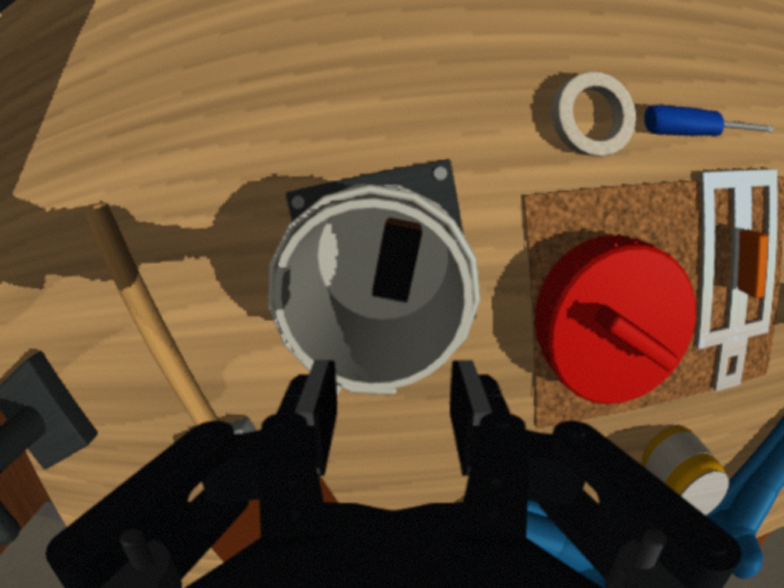

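{"api": "apply_moves", "payload": {"series": [[50,0,38,-8,0],[50,0,76,-16,0],[50,0,114,-24,0],[50,0,152,-33,0],[50,0,190,-42,0]]}}

```text
time: 54.05
tcp_pos: [0.4678, -0.0561, 0.1957]
tcp_rot: [-75.6, 88.0, -82.3]
wrist_force: [0.6, 0.3, 0.2]
width: 0.0501
```

{"api": "apply_moves", "payload": {"series": [[50,0,38,-8,0],[50,0,76,-16,0],[50,0,114,-24,0],[50,0,152,-33,0],[50,0,190,-42,0]]}}

```text
time: 54.47
tcp_pos: [0.4478, 0.1391, 0.1889]
tcp_rot: [-74.3, 88.0, -81.0]
wrist_force: [0.4, -0.5, -0.3]
width: 0.0499
```

```bash
python3 - <<'E'
from h import *
state();go([434.5,243.5,120],83.6)
E
```

```text
t 54.47 tcp [447.8 139.1 188.9] yjawdir 83.28 tilt x [ 0.0055 -0.0347 -0.9994] w 49.9 F [ 0.4 -0.5 -0.3] j6 17.2
shift [ 65.2 104.4 -26. ] turn -0.3 (or 179.7) j6 now 17.2
```

{"api": "apply_moves", "payload": {"series": [[50,10,35,-9,0],[50,25,70,-18,0],[50,45,100,-26,0],[50,60,104,-26,0],[50,60,104,-26,0]]}}

```text
time: 54.88
tcp_pos: [0.4314, 0.2441, 0.1209]
tcp_rot: [-85.2, 87.9, -91.7]
wrist_force: [-0.9, -1.4, -0.6]
width: 0.0501
```

```bash
python3 - <<'E'
from h import *
state();go([434.5,243.5,8],83.6);shot("wrist","w42",scale=1.4)
E
```

```text
t 54.88 tcp [431.4 244.1 120.9] yjawdir 83.51 tilt x [-0.0011 -0.0373 -0.9993] w 50.1 F [-0.9 -1.4 -0.6] j6 29.6
shift [112.9   3.9   2.8] turn -0.1 (or 179.9) j6 now 29.6
```

View pics/w42.png

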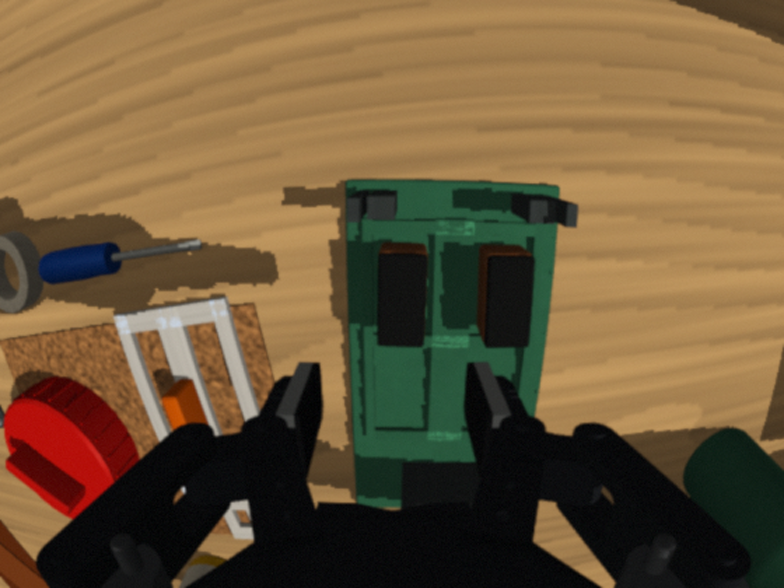

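```bash
python3 - <<'E'
from h import *
c=Cam("wrist")
for n,(x,y) in dict(B=(402,300),C=(509,301)).items():print(n,np.round(c.onz(x/1.4,y/1.4,.044)*1000,1))
go([433,243.5,8],83.6)
E
```

```text
B [435.3 243.6  44. ]
C [442.2 304.4  44. ]
shift [ 1.148e+02  4.500e+00 -1.000e-01] turn -0.2 (or 179.8) j6 now 29.6
```

{"api": "apply_moves", "payload": {"series": [[50,25,2,1,0],[50,50,3,2,0],[50,75,4,2,0],[50,95,4,2,0],[50,95,4,2,0]]}}

```text
time: 55.35
tcp_pos: [0.4326, 0.2409, 0.0245]
tcp_rot: [-90.8, 87.7, -97.5]
wrist_force: [-0.1, -0.1, -0.2]
width: 0.0499
```

```bash
python3 - <<'E'
from h import *
state();go([433,243.5,8],83.6)
E
```

```text
t 55.35 tcp [432.6 240.9  24.5] yjawdir 83.29 tilt x [-0.0053 -0.0401 -0.9992] w 49.9 F [-0.1 -0.1 -0.2] j6 29.5
shift [16.4  3.3  0.1] turn -0.3 (or 179.7) j6 now 29.5
```

{"api": "apply_moves", "payload": {"series": [[50,5,3,1,0],[50,10,3,1,0],[50,16,3,1,0],[50,16,3,1,0]]}}

```text
time: 55.68
tcp_pos: [0.4342, 0.243, 0.0085]
tcp_rot: [-90.2, 87.7, -97.0]
wrist_force: [-0.5, -0.4, 0.9]
width: 0.0499
```

{"api": "apply_moves", "payload": {"series": [[15,0,0,0,0],[15,0,0,0,0],[15,0,0,0,0],[15,0,0,0,0],[15,0,0,0,0]]}}

```text
time: 56.1
tcp_pos: [0.4353, 0.2434, 0.0098]
tcp_rot: [-87.0, 87.8, -93.8]
wrist_force: [0.2, -0.6, 4.3]
width: 0.0264
```

{"api": "apply_moves", "payload": {"series": [[15,-10,0,0,0],[15,-25,0,0,0],[15,-50,0,0,0],[15,-75,0,0,0],[15,-100,0,0,0]]}}

```text
time: 56.52
tcp_pos: [0.4346, 0.2471, 0.1104]
tcp_rot: [-89.3, 87.7, -96.0]
wrist_force: [1.0, 0.4, 0.0]
width: 0.0262
```

```bash
python3 - <<'E'
from h import *
state();shot("wrist","w43",scale=1.4);go([485,-272,195])
E
```

```text
t 56.52 tcp [434.6 247.1 110.4] yjawdir 83.28 tilt x [-0.0042 -0.0398 -0.9992] w 26.2 F [1.  0.4 0. ] j6 30.0
shift [ -59.4 -514.1  108.2]
```

View pics/w43.png

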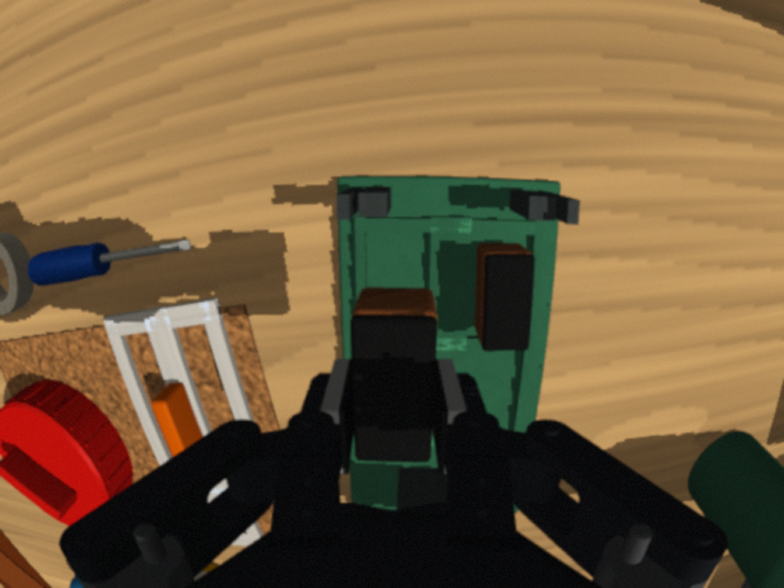

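{"api": "apply_moves", "payload": {"series": [[15,-35,-20,4,0],[15,-65,-55,12,0],[15,-75,-95,20,0],[15,-75,-135,28,0],[15,-75,-175,37,0]]}}

```text
time: 56.98
tcp_pos: [0.4539, 0.0791, 0.2]
tcp_rot: [-69.2, 87.9, -75.9]
wrist_force: [0.7, -0.0, -0.2]
width: 0.0263
```

{"api": "apply_moves", "payload": {"series": [[15,0,-38,8,0],[15,0,-76,16,0],[15,0,-114,24,0],[15,0,-152,32,0],[15,0,-190,40,0]]}}

```text
time: 57.4
tcp_pos: [0.4712, -0.1158, 0.207]
tcp_rot: [-69.4, 87.9, -76.0]
wrist_force: [1.1, -0.4, -0.0]
width: 0.0266
```

```bash
python3 - <<'E'
from h import *
state();go([485,-272,185])
E
```

```text
t 57.40 tcp [ 471.2 -115.8  207. ] yjawdir 83.36 tilt x [ 0.0088 -0.0353 -0.9993] w 26.6 F [ 1.1 -0.4 -0. ] j6 -13.9
shift [  27.7 -152.7   31.4]
```

{"api": "apply_moves", "payload": {"series": [[15,5,-38,8,0],[15,10,-76,16,0],[15,15,-114,24,0],[15,20,-145,31,0],[15,20,-150,31,0]]}}

```text
time: 57.82
tcp_pos: [0.484, -0.2738, 0.1903]
tcp_rot: [-73.4, 87.9, -80.3]
wrist_force: [0.3, -0.4, -1.6]
width: 0.0265
```

{"api": "apply_moves", "payload": {"series": [[15,0,0,0,0],[15,0,0,0,0]]}}

```text
time: 57.98
tcp_pos: [0.4833, -0.2739, 0.1894]
tcp_rot: [-75.7, 88.0, -82.7]
wrist_force: [0.2, 0.4, -0.1]
width: 0.0262
```

```bash
python3 - <<'E'
from h import *
state();go([485,-272,75]);shot("wrist","w44",scale=1.4)
E
```

```text
t 57.98 tcp [ 483.3 -273.9  189.4] yjawdir 82.99 tilt x [ 0.0045 -0.0351 -0.9994] w 26.2 F [ 0.2  0.4 -0.1] j6 -28.6
shift [114.3   6.    0.5]
```

View pics/w44.png

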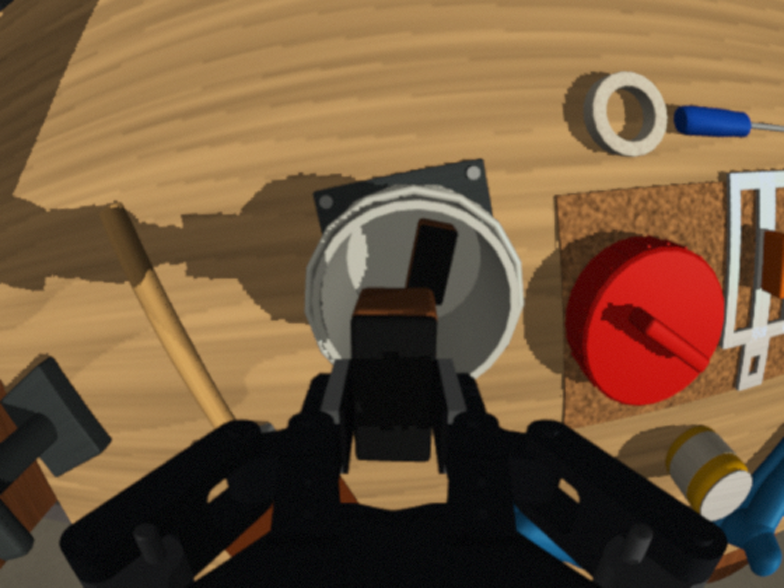

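{"api": "apply_moves", "payload": {"series": [[15,25,2,0,0],[15,50,3,0,0],[15,75,5,0,0],[15,98,6,0,0],[15,104,6,0,0]]}}

```text
time: 58.45
tcp_pos: [0.4826, -0.2669, 0.0816]
tcp_rot: [-84.3, 88.3, -91.0]
wrist_force: [-0.2, 0.0, -0.9]
width: 0.0264
```

{"api": "apply_moves", "payload": {"series": [[15,4,0,0,0],[15,8,0,0,0],[15,8,0,0,0]]}}

```text
time: 58.7
tcp_pos: [0.4828, -0.2665, 0.0739]
tcp_rot: [-83.9, 88.3, -90.6]
wrist_force: [-0.0, -0.2, 0.1]
width: 0.026
```

{"api": "apply_moves", "payload": {"series": [[38,0,0,0,0],[38,0,0,0,0],[38,0,0,0,0],[38,0,0,0,0]]}}

```text
time: 59.03
tcp_pos: [0.4836, -0.2672, 0.0752]
tcp_rot: [-80.5, 88.2, -87.2]
wrist_force: [-0.8, -0.1, 0.5]
width: 0.0381
```

{"api": "apply_moves", "payload": {"series": [[38,-30,0,0,0],[38,-65,0,0,0],[38,-100,0,0,0],[38,-120,0,0,0]]}}

```text
time: 59.37
tcp_pos: [0.4846, -0.2643, 0.2001]
tcp_rot: [-72.5, 87.9, -79.2]
wrist_force: [-0.3, -0.5, 0.8]
width: 0.0378
```

```bash
python3 - <<'E'
from h import *
state();shot("wrist","w45",scale=1.4);go([442,305,200],83.6)
E
```

```text
t 59.37 tcp [ 484.6 -264.3  200.1] yjawdir 83.26 tilt x [ 0.0067 -0.0353 -0.9994] w 37.8 F [-0.3 -0.5  0.8] j6 -28.0
shift [ -18.8  561.  -110.7] turn -0.3 (or 179.7) j6 now -28.0
```

View pics/w45.png

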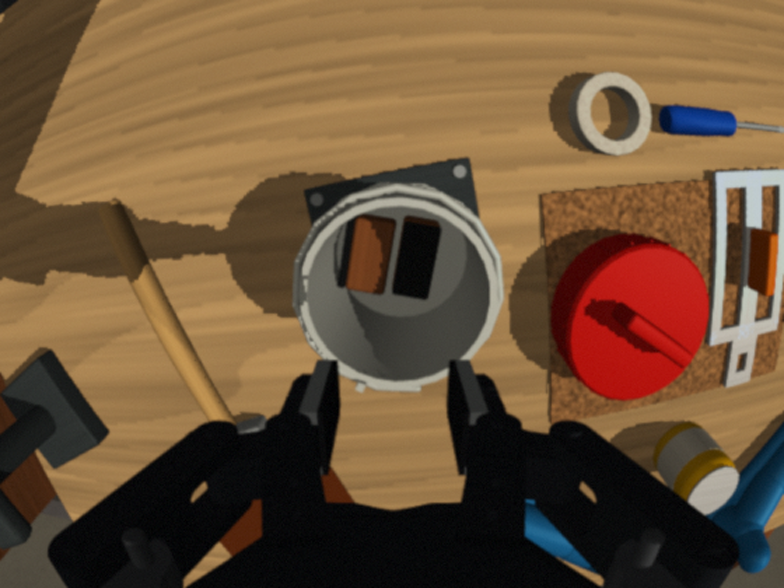

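Both blocks are in (second lies on its side). Back for C.

{"api": "apply_moves", "payload": {"series": [[50,0,38,-7,0],[50,0,77,-15,0],[50,0,116,-23,0],[50,0,155,-31,0],[50,0,195,-38,0]]}}

```text
time: 59.83
tcp_pos: [0.4711, -0.0662, 0.1965]
tcp_rot: [-64.4, 87.6, -71.2]
wrist_force: [1.0, 0.5, -1.1]
width: 0.0499
```

{"api": "apply_moves", "payload": {"series": [[50,0,38,-7,0],[50,0,77,-15,0],[50,0,116,-23,0],[50,0,155,-31,0],[50,0,195,-38,0]]}}

```text
time: 60.25
tcp_pos: [0.4562, 0.1335, 0.189]
tcp_rot: [-62.5, 87.6, -69.4]
wrist_force: [0.6, -0.0, 0.5]
width: 0.0496
```

```bash
python3 - <<'E'
from h import *
state();go([442,304.5,120],83.6)
E
```

```text
t 60.25 tcp [456.2 133.5 189. ] yjawdir 83.15 tilt x [ 0.0148 -0.0392 -0.9991] w 49.6 F [ 0.6 -0.   0.5] j6 16.7
shift [ 62.  170.5 -35.7] turn -0.5 (or 179.5) j6 now 16.7
```

{"api": "apply_moves", "payload": {"series": [[50,0,38,-8,0],[50,10,77,-16,0],[50,25,116,-24,0],[50,45,150,-32,0],[50,55,170,-36,0]]}}

```text
time: 60.67
tcp_pos: [0.4399, 0.3074, 0.1247]
tcp_rot: [-65.0, 87.7, -71.6]
wrist_force: [-0.1, -0.7, -1.1]
width: 0.0499
```

{"api": "apply_moves", "payload": {"series": [[50,0,0,0,0],[50,0,0,0,0]]}}

```text
time: 60.83
tcp_pos: [0.4386, 0.3079, 0.1232]
tcp_rot: [-69.1, 87.6, -75.6]
wrist_force: [1.4, 0.2, 0.4]
width: 0.0495
```

```bash
python3 - <<'E'
from h import *
state();go([442,304.5,8],83.6);shot("wrist","w46",scale=1.4)
E
```

```text
t 60.83 tcp [438.6 307.9 123.2] yjawdir 83.47 tilt x [ 0.0103 -0.0403 -0.9991] w 49.5 F [1.4 0.2 0.4] j6 35.9
shift [115.3   1.5   2.1] turn -0.1 (or 179.9) j6 now 35.9
```

View pics/w46.png

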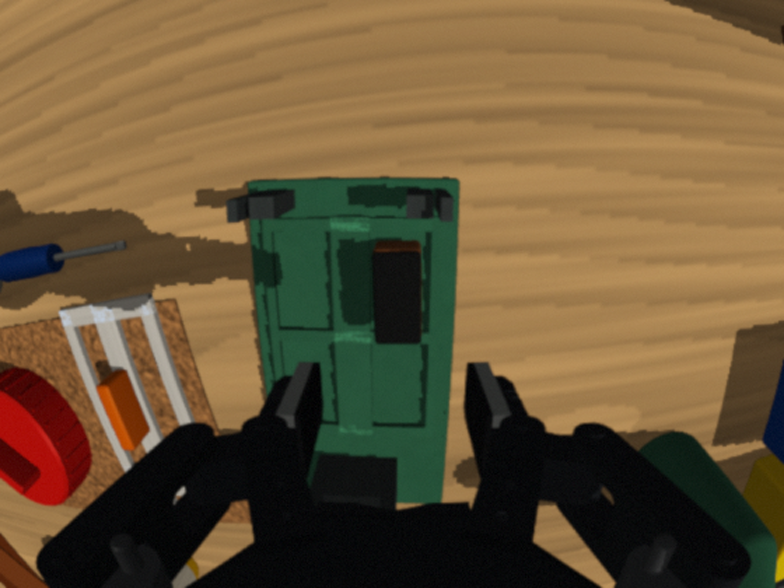

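```bash
python3 - <<'E'
from h import *
c=Cam("wrist");print(np.round(c.onz(397/1.4,296/1.4,.044)*1000,1))
E
```

```text
[441.1 304.6  44. ]
```

{"api": "apply_moves", "payload": {"series": [[50,25,1,1,0],[50,50,2,2,0],[50,75,2,3,0],[50,95,2,4,0],[50,95,2,4,0]]}}

```text
time: 61.3
tcp_pos: [0.443, 0.3015, 0.0261]
tcp_rot: [-74.9, 87.5, -81.6]
wrist_force: [-0.5, 0.3, -1.3]
width: 0.05
```

```bash
python3 - <<'E'
from h import *
state();go([442,304,8],83.6);shot("wrist","w47",scale=1.4)
E
```

```text
t 61.30 tcp [443.  301.5  26.1] yjawdir 83.22 tilt x [ 0.0064 -0.0437 -0.999 ] w 50.0 F [-0.5  0.3 -1.3] j6 35.4
shift [17.9  3.1 -1.5] turn -0.4 (or 179.6) j6 now 35.4
```

View pics/w47.png

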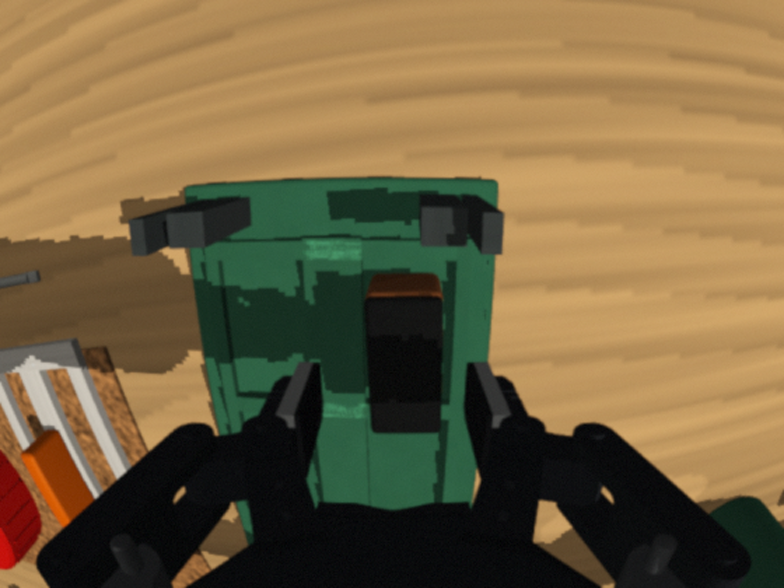

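{"api": "apply_moves", "payload": {"series": [[50,5,3,-1,0],[50,10,3,-1,0],[50,17,3,-1,0],[50,17,3,-1,0]]}}

```text
time: 61.68
tcp_pos: [0.4435, 0.3046, 0.011]
tcp_rot: [-71.4, 87.5, -78.2]
wrist_force: [-0.2, -0.3, -0.2]
width: 0.0504
```

{"api": "apply_moves", "payload": {"series": [[15,0,0,0,0],[15,0,0,0,0],[15,0,0,0,0],[15,0,0,0,0],[15,0,0,0,0]]}}

```text
time: 62.1
tcp_pos: [0.4441, 0.305, 0.0117]
tcp_rot: [-69.5, 87.5, -76.2]
wrist_force: [0.3, -0.1, 2.3]
width: 0.0263
```

{"api": "apply_moves", "payload": {"series": [[15,-10,0,0,0],[15,-25,0,0,0],[15,-50,0,0,0],[15,-75,0,0,0],[15,-100,0,0,0]]}}

```text
time: 62.52
tcp_pos: [0.4425, 0.3089, 0.1126]
tcp_rot: [-71.2, 87.5, -77.9]
wrist_force: [-0.7, 0.7, -1.0]
width: 0.0262
```

```bash
python3 - <<'E'
from h import *
state();shot("wrist","w48",scale=1.4);go([485,-262,195])
E
```

```text
t 62.52 tcp [442.5 308.9 112.6] yjawdir 83.23 tilt x [ 0.009  -0.0422 -0.9991] w 26.2 F [-0.7  0.7 -1. ] j6 36.1
shift [ -53.9 -566.6  107.9]
```

View pics/w48.png

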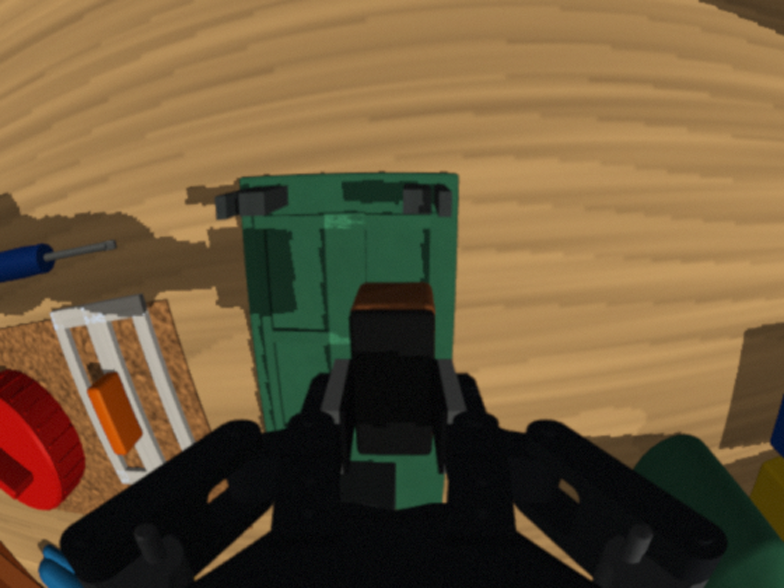

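{"api": "apply_moves", "payload": {"series": [[15,-35,-20,3,0],[15,-65,-55,10,0],[15,-75,-95,18,0],[15,-75,-135,26,0],[15,-75,-175,34,0]]}}

```text
time: 62.98
tcp_pos: [0.4578, 0.1417, 0.2031]
tcp_rot: [-51.7, 87.5, -58.3]
wrist_force: [1.1, -0.1, 0.1]
width: 0.0262
```

{"api": "apply_moves", "payload": {"series": [[15,0,-39,7,0],[15,0,-78,15,0],[15,0,-117,22,0],[15,0,-156,30,0],[15,0,-195,37,0]]}}

```text
time: 63.4
tcp_pos: [0.4715, -0.058, 0.2109]
tcp_rot: [-51.0, 87.5, -57.7]
wrist_force: [1.2, -0.3, -2.0]
width: 0.0263
```

```bash
python3 - <<'E'
from h import *
state();go([485,-262,185])
E
```

```text
t 63.40 tcp [471.5 -58.  210.9] yjawdir 83.32 tilt x [ 0.0231 -0.0365 -0.9991] w 26.3 F [ 1.2 -0.3 -2. ] j6 -7.3
shift [  33.7 -200.    36.2]
```

{"api": "apply_moves", "payload": {"series": [[15,5,-40,7,0],[15,10,-80,14,0],[15,18,-120,22,0],[15,22,-160,29,0],[15,25,-195,36,0]]}}

```text
time: 63.82
tcp_pos: [0.4843, -0.2591, 0.1928]
tcp_rot: [-51.9, 87.6, -58.7]
wrist_force: [1.1, 0.6, -0.7]
width: 0.0264
```

{"api": "apply_moves", "payload": {"series": [[15,0,0,0,0],[15,0,0,0,0],[15,0,0,0,0]]}}

```text
time: 64.07
tcp_pos: [0.4839, -0.2587, 0.1926]
tcp_rot: [-51.9, 87.6, -58.7]
wrist_force: [0.0, 0.5, -0.1]
width: 0.0262
```

```bash
python3 - <<'E'
from h import *
state();go([485,-262,85]);shot("wrist","w49",scale=1.4)
E
```

```text
t 64.07 tcp [ 483.9 -258.7  192.6] yjawdir 83.22 tilt x [ 0.0213 -0.0351 -0.9992] w 26.2 F [ 0.   0.5 -0.1] j6 -27.8
shift [107.7   0.3  -1.2]
```

View pics/w49.png

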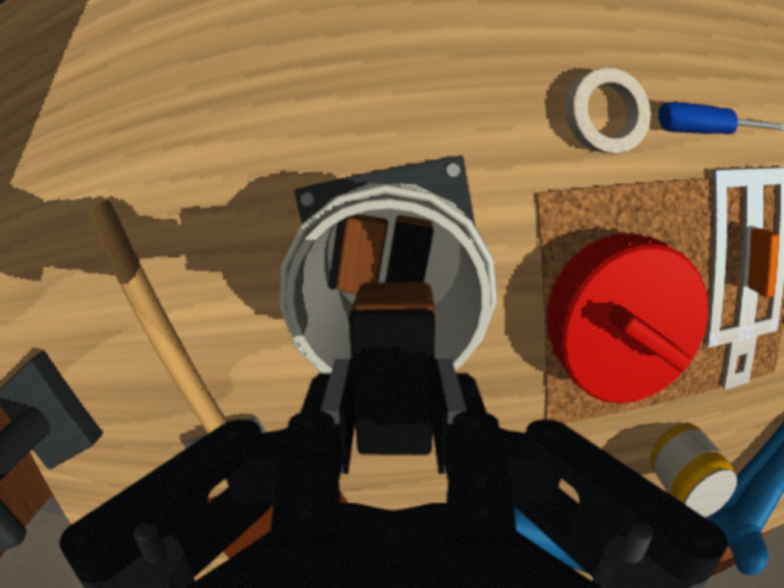

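{"api": "apply_moves", "payload": {"series": [[15,25,0,0,0],[15,50,0,-1,0],[15,75,0,-1,0],[15,98,0,-1,0],[15,106,0,-1,0]]}}

```text
time: 64.53
tcp_pos: [0.4837, -0.2583, 0.0833]
tcp_rot: [-55.0, 87.9, -61.6]
wrist_force: [-0.9, 0.4, -1.0]
width: 0.0262
```

{"api": "apply_moves", "payload": {"series": [[15,4,0,0,0],[15,8,0,0,0],[15,10,0,0,0]]}}

```text
time: 64.78
tcp_pos: [0.4844, -0.2582, 0.0741]
tcp_rot: [-54.2, 87.9, -60.6]
wrist_force: [-0.6, 0.9, -0.7]
width: 0.0265
```

{"api": "apply_moves", "payload": {"series": [[38,0,0,0,0],[38,0,0,0,0],[38,0,0,0,0],[38,0,0,0,0]]}}

```text
time: 65.12
tcp_pos: [0.4852, -0.2588, 0.0754]
tcp_rot: [-52.7, 87.8, -59.2]
wrist_force: [0.0, -0.5, 0.4]
width: 0.0378
```

{"api": "apply_moves", "payload": {"series": [[38,-30,0,0,0],[38,-65,0,0,0],[38,-100,0,0,0],[38,-120,0,0,0]]}}

```text
time: 65.45
tcp_pos: [0.4841, -0.2557, 0.2004]
tcp_rot: [-49.2, 87.4, -55.7]
wrist_force: [1.2, 0.2, 0.6]
width: 0.0382
```

```bash
python3 - <<'E'
from h import *
state();shot("wrist","w50",scale=1.4);go([430,-60,300])
E
```

```text
t 65.45 tcp [ 484.1 -255.7  200.4] yjawdir 83.49 tilt x [ 0.0254 -0.0372 -0.999 ] w 38.2 F [1.2 0.2 0.6] j6 -27.8
shift [-105.3  185.5  -74. ]
```

View pics/w50.png

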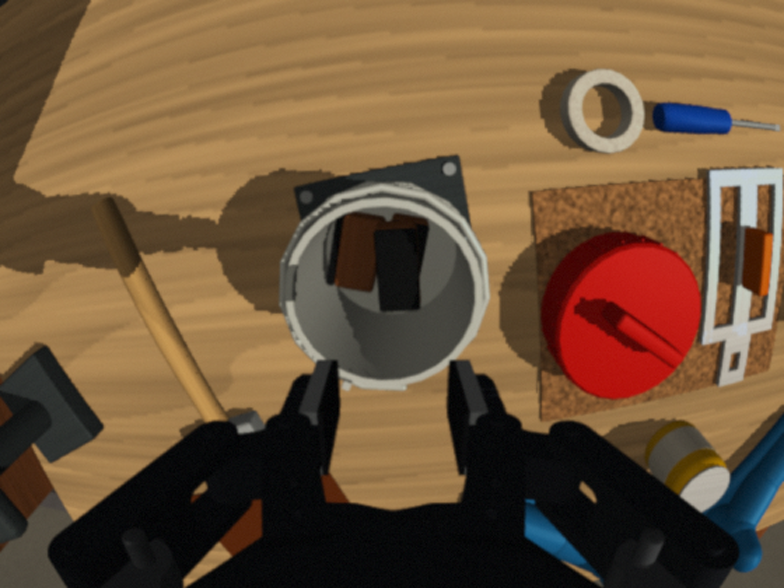

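{"api": "apply_moves", "payload": {"series": [[40,-40,0,-30,0],[40,-80,0,-60,0],[40,-110,0,-90,0],[40,-120,0,-110,0],[40,-120,0,-110,0]]}}

```text
time: 65.92
tcp_pos: [0.3704, -0.2399, 0.3281]
tcp_rot: [-45.8, 86.4, -52.4]
wrist_force: [0.2, 0.1, 0.1]
width: 0.0401
```

```bash
python3 - <<'E'
from h import *
state();shot("scene","s51",crop=(60,110,420,330),scale=2.2);shot("top","t51",scale=1.4);shot("wrist","w51",scale=1.4)
E
```

```text
t 65.92 tcp [ 370.4 -239.9  328.1] yjawdir 83.35 tilt x [ 0.0378 -0.0491 -0.9981] w 40.1 F [0.2 0.1 0.1] j6 -34.5
```

View pics/s51.png

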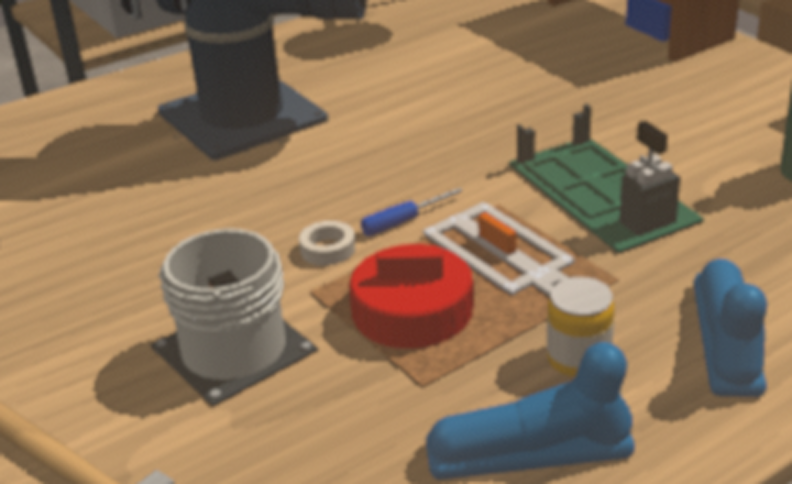

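View pics/t51.png

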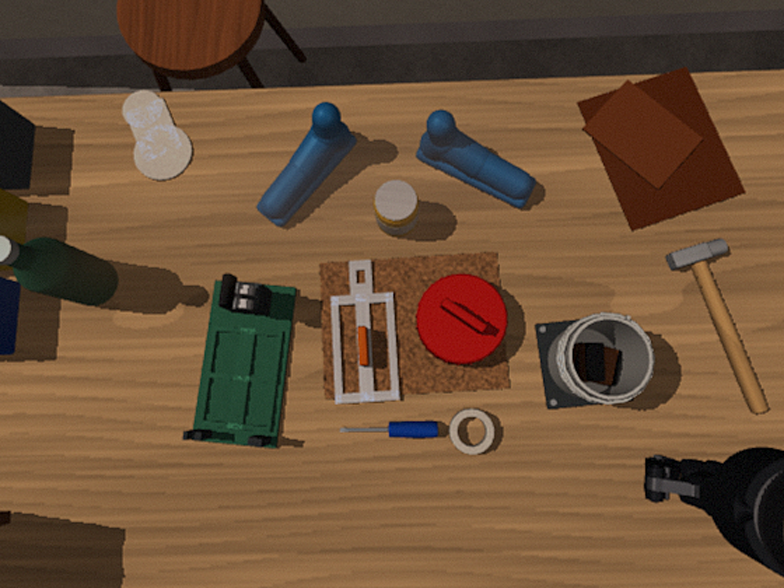

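View pics/w51.png

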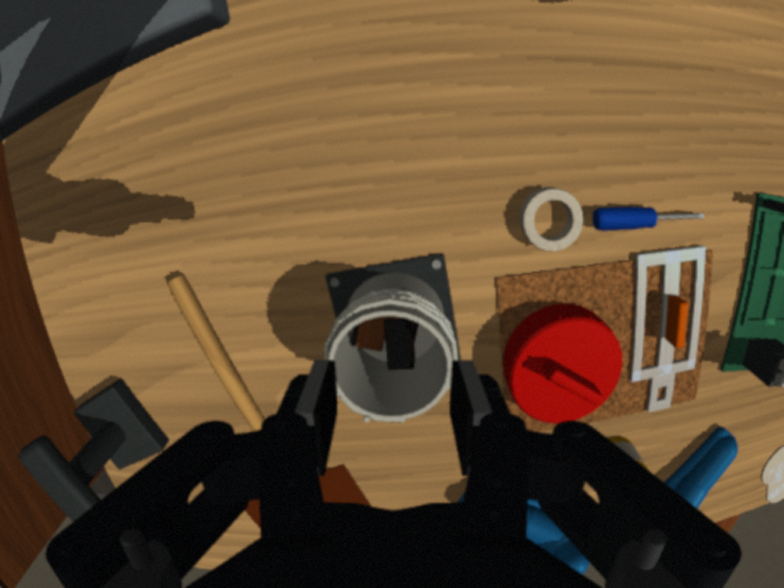

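{"api": "apply_moves", "payload": {"series": [[40,0,0,0,0],[40,0,0,0,0],[40,0,0,0,0]]}}

```text
time: 66.32
tcp_pos: [0.3734, -0.2398, 0.3187]
tcp_rot: [-46.2, 87.1, -52.7]
wrist_force: [-0.7, -0.3, -0.1]
width: 0.0399
```

```bash
python3 - <<'E'
from h import *
c=Cam("top")
lid=c.onz(462/1.4,319/1.4,.051)*1000;cov=c.onz(364/1.4,347/1.4,.010)*1000
print('lid',np.round(lid),'cover frame ctr',np.round(cov),'mat ctr ~(553,2)')
state();print(bot_().hand_in())
E
```

```text
lid [552. -72.  51.] cover frame ctr [517.  80.  10.] mat ctr ~(553,2)
t 66.32 tcp [ 373.4 -239.8  318.7] yjawdir 83.47 tilt x [ 0.0303 -0.0398 -0.9987] w 39.9 F [-0.7 -0.3 -0.1] j6 -34.4
the job is handed in; nothing more can be done
None
```

The job is done and handed in at 66 s. I turned the plunger a quarter turn until it latched and laid the cover on the mat. I then unscrewed the lid (about 2.15 turns, four grips) and laid it beside the cover. All three heel blocks that were in the rack are in the tub; one pocket was empty from the start.

**Last checks:**
- **Lid and cover:** both look flat on the mat, bar and fin up. The lid centre is about 74 mm from the mat centre in y. The cover is about 36 mm off in x and 78 mm in y.
- **Plunger:** the T-bar stands raised along the rack's x. I judged this from the pictures only, since its lift and angle could not be read.
- **Blocks:** all three lie low in the tub, and the rack is empty.
- **Bystanders:** the tin and the roll are where they were in the first picture to within a pixel or so. The awl looks unmoved by eye.
- **Robot:** the gripper is clear of everything.

**What went wrong on the way:**
- **First lid grip missed:** the gripper shut above the bar. The real fingertips sit about 20 mm behind the stated TCP, so I lowered the grasp and allowed for it afterwards.
- **Tool lean:** the tool drifted up to 5° from vertical during the moves. I trimmed it back to about 3° or less.

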